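# Scan both seams of the T-joint weld coupons and file them in the drawer

### The arm

A 6-joint arm with a two-finger parallel gripper is mounted at the origin on the work surface. World frame = base frame: x ahead of the robot, y to its left, z up, the work surface at z = 0. Lengths are in mm, angles in degrees, forces in N, time in s.
With the tool pointing down it reaches from about 300 to 775 mm from the base axis. Payload 14.6 kg.
Tool frame: the origin (TCP) lies midway between the tips of the shut fingers; the grasp point (between the pads) lies 19 mm behind it; z points along the fingers, y is the line along which they close (so a half turn about z gives the same grasp; the last joint's range is limited). The gripper opens to 85 mm and grips with 20 to 120 N. Pads are 22 mm wide; open, the fingers measure 114 mm over their backs; the gripper's body (76 mm by 85 mm) begins 54 mm behind the grasp point. The pads swing forward as they close: fully open they stand 13 mm farther back than shut.
Start: joints at [-67.472, 17.183, 87.147, -0, 75.671, -3.816], TCP at [244.065, -492.871, 231.281] pointing down, gripper open.
Joint ranges: [-173.82, 173.82], [-45.26, 126.66], [13.44, 144.39], [-59.66, 239.66], [0, 175.72], [-146.38, 146.38]. Speed limits (degrees/s): [127.2, 127.2, 147.25, 180, 180, 180].

### API

Orientations are given as [roll, pitch, yaw] about the fixed x, y, z axes, in that order (R = Rz(yaw) Ry(pitch) Rx(roll)).
In Python, from cell import bot gives the robot as it stands.
- The arm moves only by the tool play_rows, never from a script. Its argument "plan" is a list of rows, each an object of numbers: "x", "y", "z": the shift along the world's x, y, z normalised to -1 to 1, where 1 is 0.5 m; "rx", "ry", "rz": the turn, a rotation vector about the world's x, y, z normalised to -1 to 1, where 1 is 45 degrees; "hand": the opening, from -1 (shut) to 1 (fully open). In form: [{"x": .., "y": .., "z": .., "rx": .., "ry": .., "rz": .., "hand": ..}, ...]. A call has 1 to 5 rows; each row shifts and turns the commanded pose from where the row before left it; what a row does not reach is not made up. A row lasts 1/12 s, in which the tool goes at most 41.7 mm and 7.16 degrees, less where a joint would pass 70% of its speed; a pose out of reach is approached as far as the arm can. A call with a number of a shift or a turn outside -1 to 1 is refused whole. A call with a gripper value outside its range is refused whole. The fingers move at their own pace and stop on an object; "force" is the grip in N (left out, the last holds). Time passes only in rows, so rows that do not move let the fingers close. It gives the time, the measured TCP pose, the force, the opening and the grip force at its end, in the units of the state.
- bot.read_state(): the state, without advancing time (a new reading comes with each control period).
- bot.get_image(name): name is "scene" or "side" or "wrist"; returns (picture, depth): 384x512x3 uint8, blue, green, red; 384x512 float32, mm along the optical axis (not along the pixel's ray), 0 where there is no reading.
- bot.camera_model(name): a dict with "fx", "fy", "cx", "cy" (pixels), "D" ([k1, k2, p1, p2, k3] as OpenCV has them; the pictures are not rectified), "R" (3x3) and "t" (3): a world point X has camera coordinates R X + t. Camera axes: x right, y down, z forward; pixel columns grow to the right and rows downward; lengths in mm; the calibration is good to about 2 mm. A picture is of the moment at which its call begins: read the wrist's pose just before it. camera_model takes no time and is no camera call; for the wrist camera it gives the pose at the moment of the call.
- bot.job_done(): hands the job in; it is judged then, once.
The state is a dict: "time_s": time; "joint_positions": joint angles; "joint_vel": joint speeds; "joint_efforts": joint torques, N m; "ee_pos": TCP position; "ee_rot": TCP orientation; "contact_force": force on the tool from outside, world axes, zero at the start; "ft_torque": the same for the moment, N m; "gripper_width": finger opening in mm; "grasp_force": force on a finger pad.
Only numpy, scipy, OpenCV 4.12 (cv2) and the standard library are available. Lean on these libraries where they do the work, as an engineer would, in place of code of your own. Each camera call takes 0.05 s, during which the arm holds its last target. There are 200 camera calls.

### The job

Check both seams of every T-shaped weld coupon on the bench with the hand-cranked seam scanner: stand them all upright in front of the locating bar, within its length, the long side of the foot (three-bead seam) flush against the bar, and crank the scan head all the way to the far end; then turn each coupon round so that the short side (single bead) is flush against the bar, and crank the head all the way back home. After that put the coupons upright into the top drawer of the green cabinet and shut the drawer fully. Do not knock the scan head, and leave everything else on the bench where it is.

Things in the scene. Friction and masses are not known exactly. Their poses are not given: they have to be found in the camera images.
- tee1: T-joint weld coupon, dark steel, 0.34 kg (2 or 3 alike are present): web 8 x 50 mm, top 58 mm up, on a foot 54 x 50 x 8 mm. Origin: underside, below the web's middle; z up, y along the web, x across it to the LONG side. Long side: foot to 34 mm from mid-web, heavy three-bead seam up to z 20, x 17 mm; short side: foot to 20 mm, one thin bead. Pinch the web (faces or ends) above z 22 mm
- tee1_long (a point): middle of the lower outer edge of the long side of tee1's foot, 34 mm along x from its origin; axes as tee1
- tee2: T-joint weld coupon, dark steel, 0.34 kg (2 or 3 alike are present): web 8 x 50 mm, top 58 mm up, on a foot 54 x 50 x 8 mm. Origin: underside, below the web's middle; z up, y along the web, x across it to the LONG side. Long side: foot to 34 mm from mid-web, heavy three-bead seam up to z 20, x 17 mm; short side: foot to 20 mm, one thin bead. Pinch the web (faces or ends) above z 22 mm
- tee2_long (a point): middle of the lower outer edge of the long side of tee2's foot, 34 mm along x from its origin; axes as tee2
- tee3: T-joint weld coupon, dark steel, 0.34 kg (2 or 3 alike are present): web 8 x 50 mm, top 58 mm up, on a foot 54 x 50 x 8 mm. Origin: underside, below the web's middle; z up, y along the web, x across it to the LONG side. Long side: foot to 34 mm from mid-web, heavy three-bead seam up to z 20, x 17 mm; short side: foot to 20 mm, one thin bead. Pinch the web (faces or ends) above z 22 mm
- tee3_long (a point): middle of the lower outer edge of the long side of tee3's foot, 34 mm along x from its origin; axes as tee3
- bar (a point): seam scanner's locating bar: dark steel, 12 mm thick, 12 mm high, 280 mm long, fixed on the table. Point: middle of its front face (facing the robot), at table height. x: level, into the bar, away from the robot; y: along it to the left, away from the crank; z up. Coupons stand on the table on its -x side. A belt axis 60 mm high runs behind it, 35 mm beyond the front face
- carriage (a joint): travel in m of the scanner's carriage along the belt axis: 0 = home, at the crank end (165 mm right of the bar's middle); 0.33 = far end (165 mm left); stops 2 mm beyond. Stays where left. Driven by the crank, 150 mm a turn: clockwise from above moves it to the far end, anticlockwise home
- scan_head: the scanner's carriage on the belt axis with its blue laser head, 30 mm wide along the bar (carriage 60 mm), tilted and aimed at the seams. The head lies 73 to 172 mm above the table and at least 15 mm behind the bar's front face. Origin: on the table plane, 60 mm behind the bar's front face; axes as bar. Do not knock it
- crank_axis (a point): point on the vertical axis of the scanner's hand crank, level with the middle of the crank's knob, 145 mm above the table; it stands on the grey drive head (80 mm high) at the right end of the belt axis. Axes as bar
- crank_grip (a point): middle of the crank's upright black knob: 22 mm diameter, 52 mm high (113 to 165 mm above the table), over the flat crank arm, 45 mm from the axis. The knob spins freely on the arm, so it can be held while led round in a level circle. Takes 1 to 2 N
- cabinet_drawer0_handle (a point): middle of the bar handle of the top drawer of a green two-drawer cabinet (190 mm high, 260 mm wide). Bar: level, 11 mm diameter, 120 mm long, 35 mm in front of the drawer's face, 38 mm below the cabinet's top. x: into the cabinet (the drawer opens along -x); y: along the bar; z up
- cabinet_drawer0 (a joint): how far the top drawer is pulled out in m: 0 = shut, at most 0.197. It runs with about 1 N of friction and stays where it is left
- drawer_floor (a point): centre of the top drawer's inner floor, moving with the drawer; axes as the handle. Inside 235 mm along x, 218 mm along y, walls 63 mm high; floor 105 mm above the table. With the drawer out, the front part of the floor is open from above; inside the cabinet 73 mm are free above the floor
- spray_can: anti-spatter spray can, 170 mm high, not part of the job, to be left where it is; origin on its underside
- wire_brush: wire brush, 240 mm long, not part of the job, to be left where it is; origin on its underside
- butt_plate: flat butt-welded plate 110 x 70 x 8 mm, not part of the job, to be left where it is; origin on its underside
- magnet_square: red magnetic welding square, not part of the job, to be left where it is; origin on its underside
- tip_jar: jar with contact tips, 75 mm high, not part of the job, to be left where it is; origin on its underside
- c_clamp: blue C-clamp lying flat, not part of the job, to be left where it is; origin on its underside
- flap_disc: orange flap disc, 115 mm across, not part of the job, to be left where it is; origin on its underside
Mind the look-alikes: they are no part of the job. Leave any orange or red look-alike of the tee1 alone.

How it is judged (in metres and radians):
On the way, in this order (a step that is already met when the one before it is completed fails the run):
1. every coupon present stands against the bar with its long side flush, the scan head still at the crank end (x of tee1_long in the frame of bar between -0.004 and 0.004 m and y of tee1 in the frame of bar between -0.117 and 0.117 m and angle between the y axis of each of tee1, tee2, tee3 and the y axis of bar, either way round below 0.07 rad and angle between each of tee1, tee2, tee3's own z axis and vertical below 0.06 rad and height (world z) of each of tee1, tee2, tee3 below 0.006 m and x of tee2_long in the frame of bar between -0.004 and 0.004 m and y of tee2 in the frame of bar between -0.117 and 0.117 m and x of tee3_long in the frame of bar between -0.004 and 0.004 m and y of tee3 in the frame of bar between -0.117 and 0.117 m and value of joint carriage below 0.04 m), for 0.2 s.
2. the scan head has been cranked to the far end, the coupons still in place (x of tee1_long in the frame of bar between -0.004 and 0.004 m and y of tee1 in the frame of bar between -0.117 and 0.117 m and angle between the y axis of each of tee1, tee2, tee3 and the y axis of bar, either way round below 0.07 rad and angle between each of tee1, tee2, tee3's own z axis and vertical below 0.06 rad and height (world z) of each of tee1, tee2, tee3 below 0.006 m and x of tee2_long in the frame of bar between -0.004 and 0.004 m and y of tee2 in the frame of bar between -0.117 and 0.117 m and x of tee3_long in the frame of bar between -0.004 and 0.004 m and y of tee3 in the frame of bar between -0.117 and 0.117 m and value of joint carriage above 0.315 m), for 0.2 s.
3. every coupon has been turned round and stands with its short side flush, the scan head still at the far end (x of tee1_long in the frame of bar between -0.058 and -0.05 m and y of tee1 in the frame of bar between -0.117 and 0.117 m and angle between the y axis of each of tee1, tee2, tee3 and the y axis of bar, either way round below 0.07 rad and angle between each of tee1, tee2, tee3's own z axis and vertical below 0.06 rad and height (world z) of each of tee1, tee2, tee3 below 0.006 m and x of tee2_long in the frame of bar between -0.058 and -0.05 m and y of tee2 in the frame of bar between -0.117 and 0.117 m and x of tee3_long in the frame of bar between -0.058 and -0.05 m and y of tee3 in the frame of bar between -0.117 and 0.117 m and value of joint carriage above 0.29 m), for 0.2 s.
4. the scan head has been cranked back home, the coupons still in place (x of tee1_long in the frame of bar between -0.058 and -0.05 m and y of tee1 in the frame of bar between -0.117 and 0.117 m and angle between the y axis of each of tee1, tee2, tee3 and the y axis of bar, either way round below 0.07 rad and angle between each of tee1, tee2, tee3's own z axis and vertical below 0.06 rad and height (world z) of each of tee1, tee2, tee3 below 0.006 m and x of tee2_long in the frame of bar between -0.058 and -0.05 m and y of tee2 in the frame of bar between -0.117 and 0.117 m and x of tee3_long in the frame of bar between -0.058 and -0.05 m and y of tee3 in the frame of bar between -0.117 and 0.117 m and value of joint carriage below 0.015 m), for 0.2 s.
At the end, for the whole second after the job is handed in: every coupon present stands upright (within 0.1 rad), at rest, on the top drawer's floor; drawer shut within 10 mm, scan head within 20 mm of home. On the way flush means: gap under 4 mm, parallel within 0.07 rad, foot within the bar's length; far end: carriage over 0.315, home: under 0.015 (x of tee1 in the frame of drawer_floor between -0.115 and 0.115 m and y of tee1 in the frame of drawer_floor between -0.107 and 0.107 m and z of tee1 in the frame of drawer_floor between -0.004 and 0.008 m and angle between each of tee1, tee2, tee3's own z axis and vertical below 0.1 rad and linear speed of each of tee1, tee2, tee3 below 0.02 m/s and x of tee2 in the frame of drawer_floor between -0.115 and 0.115 m and y of tee2 in the frame of drawer_floor between -0.107 and 0.107 m and z of tee2 in the frame of drawer_floor between -0.004 and 0.008 m and x of tee3 in the frame of drawer_floor between -0.115 and 0.115 m and y of tee3 in the frame of drawer_floor between -0.107 and 0.107 m and z of tee3 in the frame of drawer_floor between -0.004 and 0.008 m and value of joint cabinet_drawer0 below 0.01 m and value of joint carriage below 0.02 m); the robot touches nothing.
It fails at once if the scan head is knocked (over 12 N) (contact force between scan_head and anything else above 12 N).
It fails at once if something that is not part of the job is moved by more than 40 mm (distance of any of spray_can, wire_brush, butt_plate, magnet_square, tip_jar, c_clamp, flap_disc from where it was at the start of the episode above 0.04 m).
Of tee1, tee2, tee3 only 2 to 3 are there at a start; the rules pass over those that are not, and their reading is None.
At some moment in a run one of tee1, tee2, tee3 may be knocked a few centimetres aside while the robot is not near it.
It also fails if it takes over 210 s, if anything falls off the work surface, if the arm or the gripper's body presses on something with over 40 N, if the wrist force passes 120 N, or if a joint passes its speed limit or range.

## Working session

There is one attempt and no reset: what is moved stays moved. The work goes in short steps, Python scripts to look and compute and a tool call to move; the robot and the scene stay as the last step left them, time stands still between calls to the robot, and variables do not carry over. Pictures are saved under pics/ and viewed, at most 14 in all, crops included, and the job is handed in when it is done.

Besides the shell and the picture viewer there is one more tool, called after "Request:" by a JSON object that holds its "api" and its "payload". play_rows: Moves the arm, as the interface text tells. Scaled input: -1 to 1 covers 0.5 m each way for a shift and 45 degrees each way for a turn. Its arguments: {"type":"object","properties":{"plan":{"type":"array","items":{"type":"object","properties":{"x":{"type":"number","minimum":-1,"maximum":1},"y":{"type":"number","minimum":-1,"maximum":1},"z":{"type":"number","minimum":-1,"maximum":1},"rx":{"type":"number","minimum":-1,"maximum":1},"ry":{"type":"number","minimum":-1,"maximum":1},"rz":{"type":"number","minimum":-1,"maximum":1},"hand":{"type":"number"}}}},"force":{"type":"number"}},"required":["plan"]}

```bash
ls; mkdir -p pics; cat > h.py <<'E'
import numpy as np, cv2, pickle
from cell import bot
def snap(n,tag):
    s=bot.read_state(); m=bot.camera_model(n); im,d=bot.get_image(n)
    cv2.imwrite(f'pics/{tag}.png',im); pickle.dump((im,d,m,s),open(f'pics/{tag}.pkl','wb')); return im,d,m,s
def load(tag): return pickle.load(open(f'pics/{tag}.pkl','rb'))
def rays(m,uv):
    K=np.array([[m['fx'],0,m['cx']],[0,m['fy'],m['cy']],[0,0,1.]])
    p=cv2.undistortPoints(np.array(uv,float).reshape(-1,1,2),K,np.array(m['D'],float)).reshape(-1,2)
    R=np.array(m['R']);t=np.array(m['t'])
    return np.c_[p,np.ones(len(p))],R,t
def onplane(m,uv,z):
    r,R,t=rays(m,uv); c=-R.T@t; d=r@R; return c+d*((z-c[2])/d[:,2])[:,None]
def cloud(im,d,m):
    v,u=np.mgrid[0:d.shape[0],0:d.shape[1]]
    r,R,t=rays(m,np.c_[u.ravel(),v.ravel()])
    P=(r*d.ravel()[:,None]-t)@R; P[d.ravel()<=0]=np.nan
    return P.reshape(*d.shape,3)
E
python3 - <<'E'
from h import *
for n in('scene','side','wrist'):
    im,d,m,s=snap(n,n+'0'); R=np.array(m['R']);print(n,m['fx'],m['cx'],m['cy'],(-R.T@np.array(m['t'])).round(),R[2].round(2))
a=cv2.imread('pics/scene0.png');b=cv2.imread('pics/side0.png')
print(s)
E
```

```text
pics
scene 348.4023824283817 255.71220325459652 189.58670291602743 [ 905. -630.  784.] [-0.35  0.64 -0.69]
side 479.7673270142794 254.71766699072546 209.38503438386056 [  -9. 1332. 1181.] [ 0.32 -0.74 -0.59]
wrist 317.2752610950009 255.6405932196566 191.91122271388045 [ 313. -459.  373.] [-0.27 -0.13 -0.95]
{'time_s': 0.1, 'joint_positions': array([-6.74725457e+01,  1.72126942e+01,  8.71791068e+01, -1.35096074e-03,
        7.56723151e+01, -3.81504799e+00]), 'joint_vel': array([-0.0853845 ,  0.00659608, -0.12288286, -0.0782215 ,  0.04647882,
       -0.18266956]), 'joint_efforts': array([ 2.90364995e-03, -5.44373631e+01, -3.62371588e+01,  1.29582386e-05,
        3.00326647e-03,  6.24945028e-05]), 'ee_pos': array([ 243.96451593, -492.66981018,  230.75822809]), 'ee_rot': array([-1.79935939e+02, -2.96036322e-03,  2.63428357e+01]), 'contact_force': array([ 0.31173819,  0.81845408, -0.30071905]), 'ft_torque': array([-0.02001246,  0.06619458, -0.02570675]), 'grasp_force': 0.0, 'gripper_width': 85.61583898369452}
```

View pics/scene0.png

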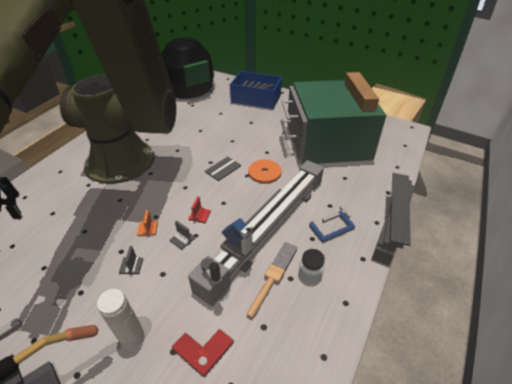

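View pics/side0.png

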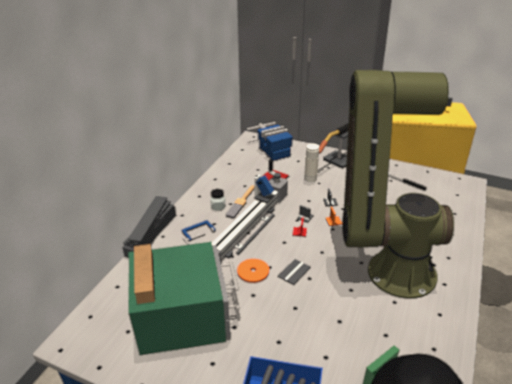

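```bash
python3 - <<'E'
from h import *
im,d,m,s=load('scene0'); a=cv2.resize(im[185:300,100:330],None,fx=3.4,fy=3.4,interpolation=cv2.INTER_CUBIC)
im2,d2,m2,_=load('side0'); b=cv2.resize(im2[165:245,255:375],None,fx=3,fy=3,interpolation=cv2.INTER_CUBIC)
c=np.zeros((a.shape[0]+210,a.shape[1],3),np.uint8);c[:a.shape[0]]=a
b=b[:210];c[a.shape[0]:a.shape[0]+210,:b.shape[1]]=b[:, :a.shape[1]]
w=cv2.imread('pics/wrist0.png');w=cv2.resize(w,None,fx=210/384,fy=210/384);c[a.shape[0]:,400:400+w.shape[1]]=w
cv2.imwrite('pics/crop1.png',c);print(c.shape)
P=cloud(im,d,m)
for n,uv in dict(teeA=(182,235),teeB=(130,260),orange=(148,223),red=(200,210),knob=(209,268),handle=(289,120),barend=(315,170)).items():
    print(n,P[uv[1],uv[0]].round())
# table height check
print(P[200,100].round(),P[150,250].round(), P[330,300].round())
P2=cloud(im2,d2,m2)
for uv in [(305,213),(330,198),(333,215),(300,228),(230,290)]: print(P2[uv[1],uv[0]].round())
E
```

```text
(601, 782, 3)
teeA [ 426. -179.   18.]
teeB [ 374. -327.   43.]
orange [ 324. -201.   35.]
red [414. -73.  17.]
knob [ 600. -284.  116.]
handle [476. 432.  75.]
barend [669. 209.  70.]
[  92. -182.   -0.] [390. 280.   2.] [ 828. -266.   -1.]
[ 425. -171.   30.]
[ 356. -291.   45.]
[ 310. -173.   51.]
[407. -54.  43.]
[533. 305.  -3.]
```

View pics/crop1.png

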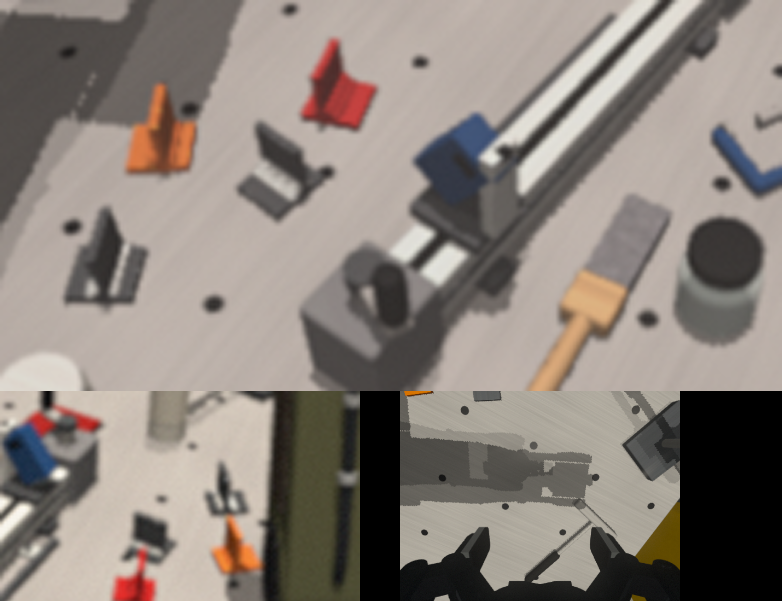

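Request:
{"api": "play_rows", "payload": {"plan": [{"x": 0.037, "y": 0.06, "z": 0.035}, {"x": 0.037, "y": 0.06, "z": 0.035}, {"x": 0.037, "y": 0.06, "z": 0.035}, {"x": 0.037, "y": 0.06, "z": 0.035}, {"x": 0.037, "y": 0.06, "z": 0.035}]}}

```text
invalid input
```

Request:
{"api": "play_rows", "payload": {"plan": [{"x": 0.037, "y": 0.06, "z": 0.035}, {"x": 0.037, "y": 0.06, "z": 0.035}, {"x": 0.037, "y": 0.06, "z": 0.035}, {"x": 0.037, "y": 0.06, "z": 0.035}, {"x": 0.037, "y": 0.06, "z": 0.035}]}}

```text
invalid input
```

```bash
python3 - <<'E'
from h import *
im,d,m,s=snap('wrist','wrist1'); print(s['ee_pos'].round(1),s['ee_rot'].round(1),s['time_s'],s['joint_positions'].round(1))
E
```

```text
[ 244.  -492.7  230.9] [-179.9   -0.    26.3] 0.15 [-67.5  17.2  87.2  -0.   75.7  -3.8]
```

View pics/wrist1.png

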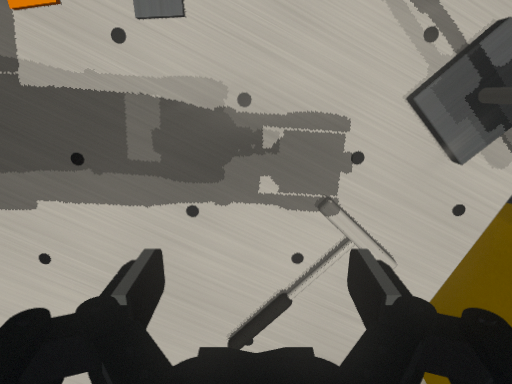

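Request:
{"api": "play_rows", "payload": {"plan": [{"x": 0.037, "y": 0.06, "z": 0.035, "rx": 0, "ry": 0, "rz": 0, "hand": 1}, {"x": 0.037, "y": 0.06, "z": 0.035, "rx": 0, "ry": 0, "rz": 0, "hand": 1}, {"x": 0.037, "y": 0.06, "z": 0.035, "rx": 0, "ry": 0, "rz": 0, "hand": 1}, {"x": 0.037, "y": 0.06, "z": 0.035, "rx": 0, "ry": 0, "rz": 0, "hand": 1}, {"x": 0.037, "y": 0.06, "z": 0.035, "rx": 0, "ry": 0, "rz": 0, "hand": 1}], "force": 40}}

```text
time_s: 0.62
ee_pos: [337.0, -341.3, 319.5]
ee_rot: [-180.0, 0.0, 26.3]
contact_force: [0.3, -1.1, 0.1]
gripper_width: 85.5
grasp_force: 0.0
```

Request:
{"api": "play_rows", "payload": {"plan": [{"x": 0.037, "y": 0.06, "z": 0.035, "rx": 0, "ry": 0, "rz": 0, "hand": 1}, {"x": 0.037, "y": 0.06, "z": 0.035, "rx": 0, "ry": 0, "rz": 0, "hand": 1}, {"x": 0.037, "y": 0.06, "z": 0.035, "rx": 0, "ry": 0, "rz": 0, "hand": 1}, {"x": 0.037, "y": 0.06, "z": 0.035, "rx": 0, "ry": 0, "rz": 0, "hand": 1}, {"x": 0.037, "y": 0.06, "z": 0.035, "rx": 0, "ry": 0, "rz": 0, "hand": 1}], "force": 40}}

```text
time_s: 1.03
ee_pos: [429.5, -191.1, 407.2]
ee_rot: [180.0, -0.0, 26.3]
contact_force: [0.7, -0.6, 0.8]
gripper_width: 85.2
grasp_force: 0.0
```

```bash
python3 - <<'E'
from h import *
im,d,m,s=snap('wrist','wrist2'); print(s['ee_pos'].round(1),s['ee_rot'].round(1),s['time_s'],s['joint_positions'].round(1))
E
```

```text
[ 429.5 -191.1  407.2] [180.   -0.   26.3] 1.0333 [-28.5   2.6  81.3   0.   96.1  35.2]
```

View pics/wrist2.png

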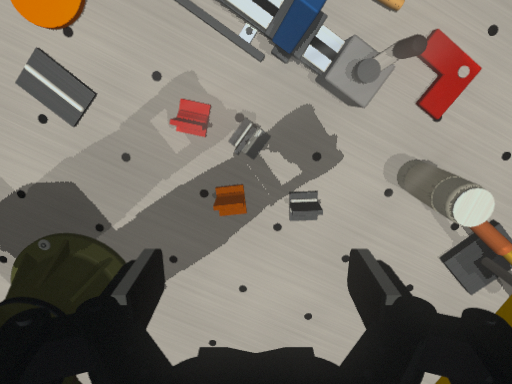

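```bash
python3 - <<'E'
from h import *
im,d,m,s=load('wrist2'); P=cloud(im,d,m)
v,u=[g for g in np.mgrid[0:384,0:512]]
def tee(P,c,r=45):
    w=np.hypot(P[...,0]-c[0],P[...,1]-c[1])<r
    Q=P[w]; web=Q[(Q[:,2]>30)&(Q[:,2]<70)]; foot=Q[(Q[:,2]>4)&(Q[:,2]<13)]
    top=web[web[:,2]>52]
    c0,_,a=cv2.minAreaRect(top[:,:2].astype(np.float32)) ; 
    mu=top[:,:2].mean(0); _,_,V=np.linalg.svd(top[:,:2]-mu); y=V[0]; x=np.array([y[1],-y[0]])
    print('tee',mu.round(1),np.array(c0).round(1),'ydir',np.degrees(np.arctan2(y[1],y[0])).round(1),len(top),Q[:,2].max().round(1))
    e=(top[:,:2]-mu)@y; print(' web len',np.percentile(e,[1,99]).round(1))
    fx=(foot[:,:2]-mu)@x; fy=(foot[:,:2]-mu)@y; print(' foot x',np.percentile(fx,[1,99]).round(1),'y',np.percentile(fy,[1,99]).round(1),'xdir',np.degrees(np.arctan2(x[1],x[0])).round(1))
for c in [(426,-179),(365,-310)]: tee(P,c)
ps,ds=[],None
im0,d0,m0,_=load('scene0'); P0=cloud(im0,d0,m0)
for nm,PP in (('w',P),('s',P0)):
    k=PP[(PP[...,2]>152)&(PP[...,2]<172)&(abs(PP[...,0]-590)<60)&(abs(PP[...,1]+280)<70)]
    print(nm,'knob top',len(k),k.mean(0).round(1) if len(k) else '')
    k=PP[(PP[...,2]>100)&(PP[...,2]<145)&(abs(PP[...,0]-590)<70)&(abs(PP[...,1]+280)<70)]
    print('mid',len(k),k.min(0).round(),k.max(0).round())
# zoom
a=cv2.resize(im[80:230,160:340],None,fx=4,fy=4,interpolation=cv2.INTER_CUBIC)[:600,:800]
cv2.imwrite('pics/crop2.png',a)
E
```

```text
tee [ 428.9 -173.5] [ 428.4 -173.5] ydir 169.9 173 500.4
 web len [-24.3  24.9]
 foot x [-33.6  19.6] y [-24.6  24.8] xdir 79.9
tee [ 368.4 -319.3] [ 367.5 -318.8] ydir 118.0 166 59.2
 web len [-23.   25.1]
 foot x [-34.4  19.4] y [-23.7  25. ] xdir 28.0
w knob top 389 [ 624.8 -294.9  161.9]
mid 1014 [ 573. -303.  102.] [ 638. -260.  145.]
s knob top 87 [ 628.1 -301.4  161.2]
mid 208 [ 575. -311.  103.] [ 637. -261.  145.]
```

View pics/crop2.png

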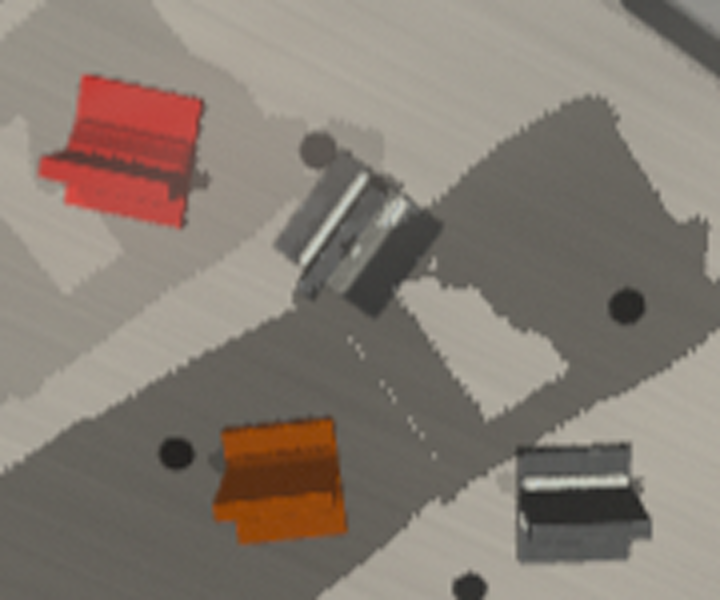

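```bash
python3 - <<'E'
from h import *
for t in ('wrist2','side0'):
    im,d,m,s=load(t); P=cloud(im,d,m)
    Q=P[(P[...,2]>8)&(P[...,2]<15)&(P[...,0]>500)&(P[...,0]<720)&(abs(P[...,1])<330)]
    # per y bin min x
    print(t,len(Q))
    for y in range(-260,220,30):
        q=Q[abs(Q[:,1]-y)<15]
        if len(q)>5: print(y,len(q),np.percentile(q[:,0],[2,10,50,90,98]).round(1), q[:,2].mean().round(1))
im,d,m,s=load('wrist2');P=cloud(im,d,m)
k=P[(P[...,2]>162.5)&(P[...,2]<168)&(abs(P[...,0]-620)<40)&(abs(P[...,1]+290)<60)];print('top',len(k),k.min(0).round(1),k.max(0).round(1),k.mean(0).round(1))
for z0,z1 in((76,84),(95,101),(101,112),(112,118)):
    k=P[(P[...,2]>z0)&(P[...,2]<z1)&(P[...,0]>520)&(P[...,0]<680)&(abs(P[...,1]+270)<75)]
    if len(k): print(z0,len(k),k.min(0).round(1),k.max(0).round(1))
# drawer
for t in ('side0','scene0'):
    im,d,m,s=load(t);P=cloud(im,d,m)
    k=P[(P[...,2]>180)&(P[...,2]<196)&(P[...,1]>250)&(P[...,0]>350)]
    r=cv2.minAreaRect(k[:,:2].astype(np.float32));print(t,'cab top',r,k[:,2].mean())
    print(cv2.boxPoints(r).round())
    k=P[(P[...,2]>146)&(P[...,2]<159)&(P[...,1]>250)&(P[...,0]>400)]
    k=k[k[:,0]<np.percentile(k[:,0],100)]
    np.save('pics/k_%s.npy'%t,k)
    print(len(k),np.percentile(k,[1,5,50,95,99],axis=0).round(0).tolist())
E
```

```text
wrist2 1150
-260 36 [553.  553.8 700.  701.1 702.2] 12.1
-230 7 [556.5 556.6 560.4 566.3 567.1] 11.3
-170 104 [560.5 561.9 567.8 573.3 575.1] 13.9
-140 120 [545.3 546.5 552.1 564.6 573.1] 11.8
-110 254 [548.1 550.3 557.9 578.9 583.9] 11.3
-80 173 [552.  553.7 558.5 563.5 565.2] 11.6
-50 175 [556.  557.5 562.5 567.6 569.3] 11.4
-20 180 [559.6 561.5 566.5 571.4 573. ] 11.4
10 37 [563.1 564.4 566.6 569.9 571.5] 11.2
130 10 [500.3 500.4 501.3 503.1 503.6] 11.8
side0 494
-260 12 [552.4 553.4 700.4 708.7 712.3] 11.7
-230 12 [556.9 558.3 700.  705.2 714.3] 11.9
-200 6 [697.9 699.3 702.7 715.1 717.8] 13.5
-170 23 [561.  565.1 579.1 707.4 713.9] 12.0
-140 22 [545.9 548.6 581.4 714.1 718.9] 12.3
-110 32 [548.4 550.7 636.  713.6 717.7] 11.8
-80 24 [538.6 553.1 687.7 713.4 718.1] 11.8
-50 22 [555.4 558.  567.8 714.4 716.9] 11.1
-20 16 [541.9 559.9 565.4 571.1 675.6] 11.0
10 15 [564.  566.2 569.7 576.4 596.2] 10.5
40 16 [566.4 568.3 575.1 594.1 608.9] 11.1
70 13 [567.7 570.5 576.9 585.7 604.2] 11.2
100 28 [577.1 578.1 589.9 608.9 613.4] 10.7
130 24 [500.8 504.1 583.5 613.4 618.8] 11.1
160 69 [502
[... 245 characters left out ...]
8 -260.   112. ]
112 589 [ 573.  -300.9  112. ] [ 627.1 -260.1  117.9]
side0 cab top ((960.3067626953125, 367.0250549316406), (363.1218566894531, 1060.2236328125), 70.63578033447266) 188.41026275627667
[[ 400.  372.]
 [1400.   20.]
 [1521.  363.]
 [ 520.  714.]]
547 [[442.0, 259.0, 146.0], [449.0, 292.0, 147.0], [529.0, 521.0, 153.0], [1481.0, 649.0, 158.0], [1484.0, 659.0, 159.0]]
scene0 cab top ((657.0332641601562, 1258.04248046875), (1891.89501953125, 745.637451171875), 73.98475646972656) 189.82971512177713
[[  38.  452.]
 [ 754.  246.]
 [1276. 2064.]
 [ 560. 2270.]]
758 [[419.0, 296.0, 146.0], [458.0, 310.0, 147.0], [691.0, 437.0, 153.0], [1172.0, 2060.0, 158.0], [1260.0, 2069.0, 159.0]]
```

Request:
{"api": "play_rows", "payload": {"plan": [{"x": 0.03, "y": 0.07, "z": 0, "rx": 0, "ry": 0, "rz": 0, "hand": 1}, {"x": 0.03, "y": 0.07, "z": 0, "rx": 0, "ry": 0, "rz": 0, "hand": 1}, {"x": 0.03, "y": 0.07, "z": 0, "rx": 0, "ry": 0, "rz": 0, "hand": 1}, {"x": 0.02, "y": 0.07, "z": 0, "rx": 0, "ry": 0, "rz": 0, "hand": 1}, {"x": 0, "y": 0, "z": 0, "rx": 0, "ry": 0, "rz": 0, "hand": 1}]}}

```text
time_s: 1.5
ee_pos: [485.0, -48.2, 405.9]
ee_rot: [-179.9, -0.0, 26.6]
contact_force: [0.2, -0.3, 0.1]
gripper_width: 85.8
grasp_force: 0.0
```

```bash
python3 - <<'E'
from h import *
im,d,m,s=snap('wrist','wrist3'); print(s['ee_pos'].round(1),s['time_s'])
P=cloud(im,d,m)
Q=P[(P[...,2]>8)&(P[...,2]<16)&(P[...,0]>520)&(P[...,0]<600)&(abs(P[...,1])<200)]
A=[]
for y in range(-150,160,10):
    q=Q[abs(Q[:,1]-y)<5]
    if len(q)>8: a=np.percentile(q[:,0],[3,50,97]);A.append((y,a[0]));print(y,len(q),a.round(1))
k=P[(P[...,2]>162.5)&(P[...,2]<168)&(abs(P[...,0]-620)<40)&(abs(P[...,1]+290)<60)];print('top',len(k),k.min(0).round(1),k.max(0).round(1),k.mean(0).round(1))
E
```

```text
[485.  -48.2 405.9] 1.5
-150 17 [564.7 567.9 573.3]
-140 37 [546.2 552.  557.5]
-130 43 [547.6 553.2 558.7]
-120 54 [548.7 555.8 580.2]
-110 89 [550.6 561.4 582.1]
-100 77 [551.4 561.1 583.1]
-90 45 [552.7 558.1 563.1]
-80 41 [553.8 558.7 564.1]
-70 42 [555.5 560.5 565.4]
-60 42 [556.3 561.  566.4]
-50 48 [556.6 562.5 567.8]
-40 49 [557.8 563.4 569.3]
-30 50 [559.  564.6 570.5]
-20 48 [560.5 566.1 571.6]
-10 50 [561.7 567.5 573. ]
0 50 [562.9 569.1 574.5]
10 51 [564.4 569.7 575.7]
20 47 [565.8 571.6 577.1]
30 52 [567.  572.7 578.2]
40 53 [568.5 573.9 579.6]
50 52 [569.7 575.3 581. ]
60 55 [570.9 576.8 582.3]
70 53 [572.3 577.9 583.5]
80 63 [573.7 580.3 597.7]
90 85 [575.5 584.2 599.3]
100 72 [576.5 583.5 597.7]
110 54 [577.7 583.2 589. ]
120 55 [578.8 584.5 590.5]
130 51 [580.1 585.8 591.5]
150 59 [520.4 527.2 536.2]
top 172 [ 617.3 -305.3  162.5] [ 635.9 -287.8  166.4] [ 626.3 -296.5  164.1]
```

View pics/wrist3.png

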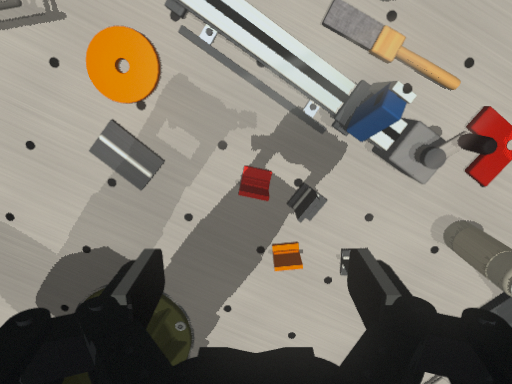

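Request:
{"api": "play_rows", "payload": {"plan": [{"x": -0.014, "y": -0.0314, "z": -0.07, "rx": 0, "ry": 0, "rz": 0.148, "hand": 1}, {"x": -0.014, "y": -0.0314, "z": -0.07, "rx": 0, "ry": 0, "rz": 0.148, "hand": 1}, {"x": -0.014, "y": -0.0314, "z": -0.07, "rx": 0, "ry": 0, "rz": 0.148, "hand": 1}, {"x": -0.014, "y": -0.0314, "z": -0.07, "rx": 0, "ry": 0, "rz": 0.148, "hand": 1}, {"x": -0.014, "y": -0.0314, "z": -0.07, "rx": 0, "ry": 0, "rz": 0.148, "hand": 1}]}}

```text
time_s: 1.97
ee_pos: [448.0, -132.8, 229.8]
ee_rot: [180.0, 0.0, 59.9]
contact_force: [1.3, -0.6, -0.2]
gripper_width: 85.6
grasp_force: 0.0
```

Request:
{"api": "play_rows", "payload": {"plan": [{"x": -0.014, "y": -0.0314, "z": -0.07, "rx": 0, "ry": 0, "rz": 0.148, "hand": 1}, {"x": -0.014, "y": -0.0314, "z": -0.07, "rx": 0, "ry": 0, "rz": 0.148, "hand": 1}, {"x": -0.014, "y": -0.0314, "z": -0.07, "rx": 0, "ry": 0, "rz": 0.148, "hand": 1}, {"x": 0, "y": 0, "z": 0, "rx": 0, "ry": 0, "rz": 0, "hand": 1}, {"x": 0, "y": 0, "z": 0, "rx": 0, "ry": 0, "rz": 0, "hand": 1}]}}

```text
time_s: 2.38
ee_pos: [427.0, -179.3, 125.5]
ee_rot: [-179.8, -0.0, 79.4]
contact_force: [0.9, -0.4, 0.5]
gripper_width: 85.3
grasp_force: 0.0
```

```bash
python3 - <<'E'
from h import *
s=bot.read_state();print(s['ee_pos'].round(1),s['ee_rot'].round(1),s['joint_positions'].round(1))
im,d,m,_=load('wrist3');P=cloud(im,d,m)
hsv=cv2.cvtColor(im,cv2.COLOR_BGR2HSV)
k=P[(hsv[...,0]<25)&(hsv[...,1]>200)&(P[...,1]>60)&(P[...,2]>5)];print('disc',k.mean(0).round(),k.min(0).round(),k.max(0).round())
im,d,m,_=load('wrist2');P=cloud(im,d,m)
k=P[(P[...,2]>150)&(P[...,2]<180)&(P[...,1]<-320)];print('can',np.median(k,0).round(),np.percentile(k,[2,98],axis=0).round())
for t in('side0','scene0'):
    im,d,m,_=load(t);P=cloud(im,d,m);hsv=cv2.cvtColor(im,cv2.COLOR_BGR2HSV)
    r=(P[...,0]>350)&(P[...,0]<900)&(P[...,1]>150)&(P[...,1]<750)
    top=P[r&(P[...,2]>184)&(P[...,2]<196)&(hsv[...,0]>60)&(hsv[...,0]<95)]
    b=cv2.minAreaRect(top[:,:2].astype(np.float32));print(t,cv2.boxPoints(b).round().tolist(),b[1],b[2])
    h=P[r&(P[...,2]>140)&(P[...,2]<164)&~((hsv[...,0]>60)&(hsv[...,0]<95)&(hsv[...,1]>90))]
    b=cv2.minAreaRect(h[:,:2].astype(np.float32));print('handle',len(h),h.mean(0).round(),b)
E
```

```text
[ 427.  -179.3  125.5] [-179.8   -0.    79.4] [-27.3  13.4 107.3  -0.   59.5 -16.7]
disc [498. 193.  13.] [441. 137.   6.] [553. 249.  17.]
can [ 493. -467.  169.] [[ 459. -564.  151.]
 [ 523. -441.  171.]]
side0 [[447.0, 515.0], [600.0, 295.0], [815.0, 444.0], [662.0, 665.0]] (262.00677490234375, 268.8473205566406) 34.809207916259766
handle 213 [491. 431. 153.] ((528.118896484375, 519.8147583007812), (371.1112060546875, 150.04652404785156), 67.35126495361328)
scene0 [[444.0, 511.0], [598.0, 293.0], [812.0, 444.0], [658.0, 662.0]] (262.3624267578125, 266.4408874511719) 35.21587371826172
handle 675 [641. 372. 152.] ((615.3796997070312, 381.165771484375), (185.37010192871094, 375.68975830078125), 82.76203918457031)
```

Request:
{"api": "play_rows", "payload": {"plan": [{"x": 0.002, "y": 0.01, "z": -0.04, "rx": 0, "ry": 0, "rz": 0.006, "hand": 1}, {"x": 0, "y": 0, "z": -0.06, "rx": 0, "ry": 0, "rz": 0, "hand": 1}, {"x": 0, "y": 0, "z": -0.06, "rx": 0, "ry": 0, "rz": 0, "hand": 1}, {"x": 0, "y": 0, "z": -0.05, "rx": 0, "ry": 0, "rz": 0, "hand": 1}, {"x": 0, "y": 0, "z": 0, "rx": 0, "ry": 0, "rz": 0, "hand": 1}]}}

```text
time_s: 2.8
ee_pos: [428.3, -172.7, 19.3]
ee_rot: [-179.8, -0.1, 79.7]
contact_force: [0.4, 0.3, -0.3]
gripper_width: 85.1
grasp_force: 0.0
```

Request:
{"api": "play_rows", "payload": {"plan": [{"x": 0, "y": 0, "z": 0, "rx": 0, "ry": 0, "rz": 0, "hand": 0}, {"x": 0, "y": 0, "z": 0, "rx": 0, "ry": 0, "rz": 0, "hand": 0}, {"x": 0, "y": 0, "z": 0, "rx": 0, "ry": 0, "rz": 0, "hand": -0.5}, {"x": 0, "y": 0, "z": 0, "rx": 0, "ry": 0, "rz": 0, "hand": -0.5}, {"x": 0, "y": 0, "z": 0, "rx": 0, "ry": 0, "rz": 0, "hand": -0.5}], "force": 60}}

```text
time_s: 3.22
ee_pos: [430.1, -173.9, 23.6]
ee_rot: [179.8, 0.1, 79.9]
contact_force: [-3.9, 1.7, 13.4]
gripper_width: 49.0
grasp_force: 60.3
```

Request:
{"api": "play_rows", "payload": {"plan": [{"x": 0, "y": 0, "z": 0, "rx": 0, "ry": 0, "rz": 0, "hand": -0.5}, {"x": 0, "y": 0, "z": 0, "rx": 0, "ry": 0, "rz": 0, "hand": -0.5}, {"x": 0, "y": 0, "z": 0, "rx": 0, "ry": 0, "rz": 0, "hand": -0.5}]}}

```text
time_s: 3.47
ee_pos: [430.2, -173.9, 23.7]
ee_rot: [179.8, 0.1, 79.9]
contact_force: [-2.9, 2.0, 14.5]
gripper_width: 49.0
grasp_force: 60.4
```

Request:
{"api": "play_rows", "payload": {"plan": [{"x": 0, "y": 0, "z": 0.06, "rx": 0, "ry": 0, "rz": 0, "hand": -0.5}, {"x": 0, "y": 0, "z": 0.08, "rx": 0, "ry": 0, "rz": 0, "hand": -0.5}, {"x": 0, "y": 0, "z": 0.06, "rx": 0, "ry": 0, "rz": 0, "hand": -0.5}, {"x": 0.0128, "y": 0.0306, "z": 0, "rx": 0, "ry": 0, "rz": 0.1476, "hand": -0.5}, {"x": 0.0128, "y": 0.0306, "z": 0, "rx": 0, "ry": 0, "rz": 0.1476, "hand": -0.5}]}}

```text
time_s: 3.88
ee_pos: [442.9, -143.2, 124.6]
ee_rot: [179.7, 0.1, 93.3]
contact_force: [0.9, -0.3, -3.3]
gripper_width: 49.1
grasp_force: 64.2
```

Request:
{"api": "play_rows", "payload": {"plan": [{"x": 0.0128, "y": 0.0306, "z": 0, "rx": 0, "ry": 0, "rz": 0.1476, "hand": -0.5}, {"x": 0.0128, "y": 0.0306, "z": 0, "rx": 0, "ry": 0, "rz": 0.1476, "hand": -0.5}, {"x": 0.0128, "y": 0.0306, "z": 0, "rx": 0, "ry": 0, "rz": 0.1476, "hand": -0.5}, {"x": 0.0128, "y": 0.0306, "z": 0, "rx": 0, "ry": 0, "rz": 0.1476, "hand": -0.5}, {"x": 0.0128, "y": 0.0306, "z": 0, "rx": 0, "ry": 0, "rz": 0.1476, "hand": -0.5}]}}

```text
time_s: 4.3
ee_pos: [474.3, -65.6, 122.7]
ee_rot: [179.9, 0.1, 126.7]
contact_force: [-0.6, 0.4, -3.6]
gripper_width: 49.0
grasp_force: 64.0
```

Request:
{"api": "play_rows", "payload": {"plan": [{"x": 0.0128, "y": 0.0306, "z": 0, "rx": 0, "ry": 0, "rz": 0.1476, "hand": -0.5}, {"x": 0.0128, "y": 0.0306, "z": 0, "rx": 0, "ry": 0, "rz": 0.1476, "hand": -0.5}, {"x": 0.0128, "y": 0.0306, "z": 0, "rx": 0, "ry": 0, "rz": 0.1476, "hand": -0.5}, {"x": 0.0128, "y": 0.0306, "z": 0, "rx": 0, "ry": 0, "rz": 0.1476, "hand": -0.5}, {"x": 0.0128, "y": 0.0306, "z": 0, "rx": 0, "ry": 0, "rz": 0.1476, "hand": -0.5}]}}

```text
time_s: 4.72
ee_pos: [506.3, 11.0, 122.7]
ee_rot: [180.0, 0.1, 159.9]
contact_force: [1.1, -0.0, -2.4]
gripper_width: 48.8
grasp_force: 64.0
```

Request:
{"api": "play_rows", "payload": {"plan": [{"x": 0.0128, "y": 0.0306, "z": 0, "rx": 0, "ry": 0, "rz": 0.1476, "hand": -0.5}, {"x": 0.0128, "y": 0.0306, "z": 0, "rx": 0, "ry": 0, "rz": 0.1476, "hand": -0.5}, {"x": 0, "y": 0, "z": -0.06, "rx": 0, "ry": 0, "rz": 0, "hand": -0.5}, {"x": 0, "y": 0, "z": -0.08, "rx": 0, "ry": 0, "rz": 0, "hand": -0.5}, {"x": 0, "y": 0, "z": -0.03, "rx": 0, "ry": 0, "rz": 0, "hand": -0.5}]}}

```text
time_s: 5.13
ee_pos: [517.1, 41.1, 33.6]
ee_rot: [-180.0, -0.2, 172.9]
contact_force: [-0.0, 0.2, -3.4]
gripper_width: 48.6
grasp_force: 63.9
```

Request:
{"api": "play_rows", "payload": {"plan": [{"x": 0, "y": 0, "z": 0, "rx": 0, "ry": 0, "rz": 0, "hand": -0.5}, {"x": 0, "y": 0, "z": 0, "rx": 0, "ry": 0, "rz": 0, "hand": -0.5}, {"x": 0, "y": 0, "z": 0, "rx": 0, "ry": 0, "rz": 0, "hand": -0.5}]}}

```text
time_s: 5.38
ee_pos: [519.8, 40.7, 38.4]
ee_rot: [180.0, 0.2, 172.9]
contact_force: [0.1, 0.6, -2.5]
gripper_width: 48.6
grasp_force: 64.0
```

```bash
python3 - <<'E'
from h import *
s=bot.read_state();print(s['ee_pos'].round(1),s['ee_rot'].round(1),s['joint_positions'].round(1),s['contact_force'])
im,d,m,s=snap('wrist','wrist4')
E
```

```text
[519.8  40.7  38.4] [180.    0.2 172.9] [  0.5  27.7 101.3  -0.   50.8 -82.4] [ 0.07806832  0.57228552 -2.53443102]
```

View pics/wrist4.png

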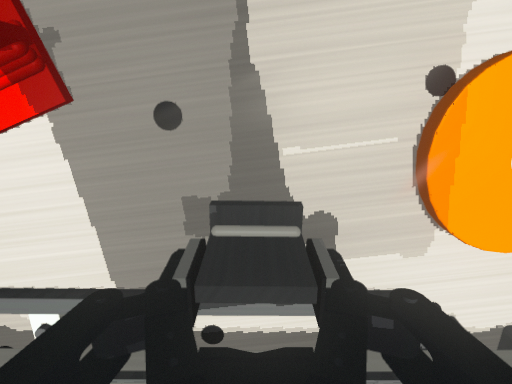

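Request:
{"api": "play_rows", "payload": {"plan": [{"x": 0, "y": 0, "z": -0.014, "rx": 0, "ry": 0, "rz": 0, "hand": -0.5}, {"x": 0, "y": 0, "z": -0.01, "rx": 0, "ry": 0, "rz": 0, "hand": -0.5}, {"x": 0.01, "y": -0.0013, "z": 0, "rx": 0, "ry": 0, "rz": 0, "hand": -0.5}, {"x": 0.01, "y": -0.0013, "z": 0, "rx": 0, "ry": 0, "rz": 0, "hand": -0.5}, {"x": 0, "y": 0, "z": 0, "rx": 0, "ry": 0, "rz": 0, "hand": -0.5}]}}

```text
time_s: 5.85
ee_pos: [529.6, 39.3, 24.4]
ee_rot: [180.0, 0.1, 172.9]
contact_force: [0.4, -0.5, -2.7]
gripper_width: 48.8
grasp_force: 64.0
```

Request:
{"api": "play_rows", "payload": {"plan": [{"x": 0, "y": 0, "z": -0.004, "rx": 0, "ry": 0, "rz": 0, "hand": -0.5}, {"x": 0, "y": 0, "z": 0, "rx": 0, "ry": 0, "rz": 0, "hand": -0.5}, {"x": 0, "y": 0, "z": 0, "rx": 0, "ry": 0, "rz": 0, "hand": -0.5}]}}

```text
time_s: 6.1
ee_pos: [529.4, 39.3, 23.7]
ee_rot: [180.0, 0.1, 172.9]
contact_force: [-4.6, -2.1, 16.4]
gripper_width: 48.9
grasp_force: 65.8
```

Request:
{"api": "play_rows", "payload": {"plan": [{"x": 0.004, "y": -0.0005, "z": 0, "rx": 0, "ry": 0, "rz": 0, "hand": -0.5}, {"x": 0, "y": 0, "z": 0, "rx": 0, "ry": 0, "rz": 0, "hand": -0.5}, {"x": 0, "y": 0, "z": 0, "rx": 0, "ry": 0, "rz": 0, "hand": -0.5}]}}

```text
time_s: 6.35
ee_pos: [531.1, 39.2, 23.7]
ee_rot: [180.0, 0.1, 172.9]
contact_force: [-8.4, -0.6, 17.5]
gripper_width: 49.0
grasp_force: 66.2
```

Request:
{"api": "play_rows", "payload": {"plan": [{"x": 0.004, "y": -0.0005, "z": 0, "rx": 0, "ry": 0, "rz": 0, "hand": -0.5}, {"x": 0, "y": 0, "z": 0, "rx": 0, "ry": 0, "rz": 0, "hand": -0.5}, {"x": 0, "y": 0, "z": 0, "rx": 0, "ry": 0, "rz": 0, "hand": -0.5}]}}

```text
time_s: 6.6
ee_pos: [532.7, 39.0, 23.7]
ee_rot: [180.0, 0.0, 172.9]
contact_force: [-11.0, 0.3, 21.0]
gripper_width: 49.1
grasp_force: 66.7
```

Request:
{"api": "play_rows", "payload": {"plan": [{"x": 0.003, "y": -0.0004, "z": 0.003, "rx": 0, "ry": 0, "rz": 0, "hand": -0.5}, {"x": 0, "y": 0, "z": 0, "rx": 0, "ry": 0, "rz": 0, "hand": -0.5}, {"x": 0, "y": 0, "z": 0, "rx": 0, "ry": 0, "rz": 0, "hand": -0.5}]}}

```text
time_s: 6.85
ee_pos: [532.9, 39.0, 23.9]
ee_rot: [-180.0, -0.2, 172.9]
contact_force: [-13.8, 1.1, 11.6]
gripper_width: 48.7
grasp_force: 65.6
```

Request:
{"api": "play_rows", "payload": {"plan": [{"x": 0.003, "y": -0.0004, "z": 0, "rx": 0, "ry": 0, "rz": 0, "hand": -0.5}, {"x": 0, "y": 0, "z": 0, "rx": 0, "ry": 0, "rz": 0, "hand": -0.5}, {"x": 0, "y": 0, "z": 0, "rx": 0, "ry": 0, "rz": 0, "hand": -0.5}]}}

```text
time_s: 7.1
ee_pos: [533.1, 38.9, 24.0]
ee_rot: [-180.0, -0.4, 172.9]
contact_force: [-24.6, 1.5, 22.9]
gripper_width: 48.8
grasp_force: 66.7
```

```bash
python3 - <<'E'
from h import *
s=bot.read_state();print(s['ee_pos'].round(1),s['contact_force'].round(1))
E
```

```text
[533.1  38.9  24. ] [-24.6   1.5  22.9]
```

Request:
{"api": "play_rows", "payload": {"plan": [{"x": -0.005, "y": 0.0006, "z": 0.003, "rx": 0, "ry": 0, "rz": 0, "hand": -0.5}, {"x": 0, "y": 0, "z": 0, "rx": 0, "ry": 0, "rz": 0, "hand": -0.5}]}}

```text
time_s: 7.27
ee_pos: [532.8, 38.9, 25.4]
ee_rot: [-180.0, -0.0, 172.9]
contact_force: [-3.9, 1.3, -0.6]
gripper_width: 49.4
grasp_force: 64.3
```

Request:
{"api": "play_rows", "payload": {"plan": [{"x": 0, "y": 0, "z": 0, "rx": 0, "ry": 0, "rz": 0, "hand": 0.6}, {"x": 0, "y": 0, "z": 0, "rx": 0, "ry": 0, "rz": 0, "hand": 0.6}, {"x": 0, "y": 0, "z": 0, "rx": 0, "ry": 0, "rz": 0, "hand": 0.6}, {"x": 0, "y": 0, "z": 0.03, "rx": 0, "ry": 0, "rz": 0, "hand": 0.6}, {"x": 0, "y": 0, "z": 0.07, "rx": 0, "ry": 0, "rz": 0, "hand": 0.6}]}}

```text
time_s: 7.68
ee_pos: [531.3, 38.7, 72.4]
ee_rot: [-179.9, -0.4, 172.9]
contact_force: [-0.8, 0.3, -0.6]
gripper_width: 67.9
grasp_force: 0.0
```

Request:
{"api": "play_rows", "payload": {"plan": [{"x": -0.02, "y": 0.0, "z": 0.07, "rx": 0, "ry": 0, "rz": 0, "hand": 1}, {"x": -0.02, "y": 0, "z": 0.07, "rx": 0, "ry": 0, "rz": 0, "hand": 1}, {"x": -0.02, "y": 0, "z": 0.07, "rx": 0, "ry": 0, "rz": 0, "hand": 1}, {"x": -0.02, "y": 0, "z": 0.07, "rx": 0, "ry": 0, "rz": 0, "hand": 1}, {"x": 0, "y": 0, "z": 0, "rx": 0, "ry": 0, "rz": 0, "hand": 1}]}}

```text
time_s: 8.1
ee_pos: [494.4, 38.9, 222.1]
ee_rot: [179.9, 0.6, 172.9]
contact_force: [0.0, 0.4, 2.1]
gripper_width: 85.5
grasp_force: 0.0
```

```bash
cat >> h.py <<'E'
def tee(P,c,r=48):
    w=np.hypot(P[...,0]-c[0],P[...,1]-c[1])<r
    Q=P[w]; foot=Q[(Q[:,2]>4)&(Q[:,2]<13)]; top=Q[(Q[:,2]>51)&(Q[:,2]<64)]
    if len(top)<30: print('no tee at',c,len(top)); return
    mu,_,_=cv2.minAreaRect(top[:,:2].astype(np.float32)); mu=np.array(mu)
    y=cv2.fitLine(top[:,:2].astype(np.float32),cv2.DIST_L1,0,.01,.01).ravel()[:2]; y=y*np.sign(y[1]); x=np.array([y[1],-y[0]])
    f=(foot[:,:2]-mu)@x; e=(top[:,:2]-mu)@y
    o=mu-np.array([562,-5.]); ex=np.array([.9923,-.1241]);ey=np.array([.1241,.9923])
    print('tee',mu.round(1),'xdir',np.degrees(np.arctan2(x[1],x[0])).round(1),'half',np.percentile(e,[1,99]).round(1),'foot',np.percentile(f,[1,99]).round(1),'topz',np.median(top[:,2]).round(1),'| bar x,y',(o@ex).round(1),(o@ey).round(1))
E
python3 - <<'E'
from h import *
im,d,m,s=snap('wrist','wrist5');P=cloud(im,d,m);print(s['ee_pos'].round(1))
tee(P,(533,39));tee(P,(368,-319))
im,d,m,s=snap('side','side5');P=cloud(im,d,m)
tee(P,(533,39));tee(P,(368,-319))
im,d,m,s=snap('scene','scene5');P=cloud(im,d,m)
tee(P,(533,39));tee(P,(368,-319))
E
```

```text
[494.4  38.9 222.1]
tee [532.7  38.8] xdir -7.5 half [-24.8  24.6] foot [-19.6  46.1] topz 57.4 | bar x,y -34.5 39.9
no tee at (368, -319) 0
no tee at (533, 39) 24
no tee at (368, -319) 16
tee [532.9  38.4] xdir -11.1 half [-25.6  24.3] foot [-17.1  43.6] topz 57.2 | bar x,y -34.2 39.4
tee [ 366.  -319.8] xdir 27.3 half [-24.9  24.4] foot [-33.   19.9] topz 57.2 | bar x,y -155.4 -336.7
```

Request:
{"api": "play_rows", "payload": {"plan": [{"x": -0.0119, "y": -0.0341, "z": 0, "rx": 0, "ry": 0, "rz": -0.1533, "hand": 1}, {"x": -0.0119, "y": -0.0341, "z": 0, "rx": 0, "ry": 0, "rz": -0.1533, "hand": 1}, {"x": -0.0119, "y": -0.0341, "z": 0, "rx": 0, "ry": 0, "rz": -0.1533, "hand": 1}, {"x": -0.0119, "y": -0.0341, "z": 0, "rx": 0, "ry": 0, "rz": -0.1533, "hand": 1}, {"x": -0.0119, "y": -0.0341, "z": 0, "rx": 0, "ry": 0, "rz": -0.1533, "hand": 1}]}}

```text
time_s: 8.67
ee_pos: [462.9, -47.1, 213.6]
ee_rot: [-179.9, -0.1, 138.1]
contact_force: [0.7, -0.1, 0.2]
gripper_width: 85.5
grasp_force: 0.0
```

Request:
{"api": "play_rows", "payload": {"plan": [{"x": -0.0119, "y": -0.0341, "z": 0, "rx": 0, "ry": 0, "rz": -0.1533, "hand": 1}, {"x": -0.0119, "y": -0.0341, "z": 0, "rx": 0, "ry": 0, "rz": -0.1533, "hand": 1}, {"x": -0.0119, "y": -0.0341, "z": 0, "rx": 0, "ry": 0, "rz": -0.1533, "hand": 1}, {"x": -0.0119, "y": -0.0341, "z": 0, "rx": 0, "ry": 0, "rz": -0.1533, "hand": 1}, {"x": -0.0119, "y": -0.0341, "z": 0, "rx": 0, "ry": 0, "rz": -0.1533, "hand": 1}]}}

```text
time_s: 9.08
ee_pos: [433.1, -132.4, 213.7]
ee_rot: [-179.9, -0.1, 103.5]
contact_force: [0.8, 0.7, 0.4]
gripper_width: 85.3
grasp_force: 0.0
```

Request:
{"api": "play_rows", "payload": {"plan": [{"x": -0.0119, "y": -0.0341, "z": 0, "rx": 0, "ry": 0, "rz": -0.1533, "hand": 1}, {"x": -0.0119, "y": -0.0341, "z": 0, "rx": 0, "ry": 0, "rz": -0.1533, "hand": 1}, {"x": -0.0119, "y": -0.0341, "z": 0, "rx": 0, "ry": 0, "rz": -0.1533, "hand": 1}, {"x": -0.0119, "y": -0.0341, "z": 0, "rx": 0, "ry": 0, "rz": -0.1533, "hand": 1}, {"x": -0.0119, "y": -0.0341, "z": -0.0254, "rx": 0, "ry": 0, "rz": -0.1533, "hand": 1}]}}

```text
time_s: 9.5
ee_pos: [404.1, -218.1, 202.6]
ee_rot: [180.0, 0.0, 69.1]
contact_force: [0.6, -0.0, 1.5]
gripper_width: 85.5
grasp_force: 0.0
```

Request:
{"api": "play_rows", "payload": {"plan": [{"x": -0.0119, "y": -0.0341, "z": -0.0254, "rx": 0, "ry": 0, "rz": -0.1533, "hand": 1}, {"x": -0.0119, "y": -0.0341, "z": -0.0254, "rx": 0, "ry": 0, "rz": -0.1533, "hand": 1}, {"x": -0.0119, "y": -0.0341, "z": -0.0254, "rx": 0, "ry": 0, "rz": -0.1533, "hand": 1}, {"x": -0.0119, "y": -0.0341, "z": -0.0254, "rx": 0, "ry": 0, "rz": -0.1533, "hand": 1}, {"x": -0.0119, "y": -0.0341, "z": -0.0254, "rx": 0, "ry": 0, "rz": -0.1533, "hand": 1}]}}

```text
time_s: 9.92
ee_pos: [373.4, -302.7, 136.8]
ee_rot: [-179.8, 0.0, 34.6]
contact_force: [0.1, -0.1, -0.5]
gripper_width: 85.4
grasp_force: 0.0
```

Request:
{"api": "play_rows", "payload": {"plan": [{"x": -0.0119, "y": -0.0341, "z": -0.0254, "rx": 0, "ry": 0, "rz": -0.1533, "hand": 1}, {"x": 0, "y": 0, "z": 0, "rx": 0, "ry": 0, "rz": 0, "hand": 1}, {"x": 0, "y": 0, "z": 0, "rx": 0, "ry": 0, "rz": 0, "hand": 1}, {"x": 0, "y": 0, "z": 0, "rx": 0, "ry": 0, "rz": 0, "hand": 1}]}}

```text
time_s: 10.25
ee_pos: [368.2, -318.8, 125.8]
ee_rot: [-179.9, 0.0, 28.1]
contact_force: [0.3, -0.5, 0.3]
gripper_width: 85.1
grasp_force: 0.0
```

```bash
python3 - <<'E'
from h import *
im,d,m,s=snap('wrist','wrist6');P=cloud(im,d,m);print(s['ee_pos'].round(1),s['ee_rot'].round(1))
tee(P,(368,-319))
E
```

```text
[ 368.2 -318.8  125.8] [-179.9    0.    28.1]
tee [ 366.6 -318.5] xdir 28.2 half [-24.6  24.2] foot [-33.5  19.9] topz 57.2 | bar x,y -155.0 -335.4
```

Request:
{"api": "play_rows", "payload": {"plan": [{"x": -0.002, "y": 0.001, "z": -0.04, "rx": 0, "ry": 0, "rz": 0, "hand": 1}, {"x": 0, "y": 0, "z": -0.06, "rx": 0, "ry": 0, "rz": 0, "hand": 1}, {"x": 0, "y": 0, "z": -0.06, "rx": 0, "ry": 0, "rz": 0, "hand": 1}, {"x": 0, "y": 0, "z": -0.05, "rx": 0, "ry": 0, "rz": 0, "hand": 1}, {"x": 0, "y": 0, "z": 0, "rx": 0, "ry": 0, "rz": 0, "hand": 1}]}}

```text
time_s: 10.72
ee_pos: [366.0, -316.6, 17.9]
ee_rot: [-179.7, 0.1, 28.1]
contact_force: [0.7, 0.2, 0.0]
gripper_width: 85.3
grasp_force: 0.0
```

Request:
{"api": "play_rows", "payload": {"plan": [{"x": 0, "y": 0, "z": 0, "rx": 0, "ry": 0, "rz": 0, "hand": 0}, {"x": 0, "y": 0, "z": 0, "rx": 0, "ry": 0, "rz": 0, "hand": 0}, {"x": 0, "y": 0, "z": 0, "rx": 0, "ry": 0, "rz": 0, "hand": -0.5}, {"x": 0, "y": 0, "z": 0, "rx": 0, "ry": 0, "rz": 0, "hand": -0.5}, {"x": 0, "y": 0, "z": 0, "rx": 0, "ry": 0, "rz": 0, "hand": -0.5}], "force": 60}}

```text
time_s: 11.13
ee_pos: [368.1, -319.3, 23.5]
ee_rot: [179.8, -0.1, 28.0]
contact_force: [0.4, 2.6, 8.7]
gripper_width: 48.7
grasp_force: 61.2
```

Request:
{"api": "play_rows", "payload": {"plan": [{"x": 0, "y": 0, "z": 0, "rx": 0, "ry": 0, "rz": 0, "hand": -0.5}, {"x": 0, "y": 0, "z": 0, "rx": 0, "ry": 0, "rz": 0, "hand": -0.5}, {"x": 0, "y": 0, "z": 0.003, "rx": 0, "ry": 0, "rz": 0, "hand": -0.5}]}}

```text
time_s: 11.38
ee_pos: [367.7, -319.1, 24.3]
ee_rot: [179.9, -0.0, 28.0]
contact_force: [-1.9, -0.7, -2.3]
gripper_width: 48.6
grasp_force: 62.3
```

Request:
{"api": "play_rows", "payload": {"plan": [{"x": 0, "y": 0, "z": 0.07, "rx": 0, "ry": 0, "rz": 0, "hand": -0.5}, {"x": 0, "y": 0, "z": 0.08, "rx": 0, "ry": 0, "rz": 0, "hand": -0.5}, {"x": 0, "y": 0, "z": 0.06, "rx": 0, "ry": 0, "rz": 0, "hand": -0.5}, {"x": 0.0133, "y": 0.0253, "z": 0, "rx": 0, "ry": 0, "rz": 0.1533, "hand": -0.5}, {"x": 0.0133, "y": 0.0253, "z": 0, "rx": 0, "ry": 0, "rz": 0.1533, "hand": -0.5}]}}

```text
time_s: 11.8
ee_pos: [381.1, -294.0, 130.7]
ee_rot: [179.7, -0.0, 42.0]
contact_force: [-0.4, 0.1, -3.5]
gripper_width: 48.7
grasp_force: 64.4
```

Request:
{"api": "play_rows", "payload": {"plan": [{"x": 0.0133, "y": 0.0253, "z": 0, "rx": 0, "ry": 0, "rz": 0.1533, "hand": -0.5}, {"x": 0.0133, "y": 0.0253, "z": 0, "rx": 0, "ry": 0, "rz": 0.1533, "hand": -0.5}, {"x": 0.0133, "y": 0.0253, "z": 0, "rx": 0, "ry": 0, "rz": 0.1533, "hand": -0.5}, {"x": 0.0133, "y": 0.0253, "z": 0, "rx": 0, "ry": 0, "rz": 0.1533, "hand": -0.5}, {"x": 0.0133, "y": 0.0253, "z": 0, "rx": 0, "ry": 0, "rz": 0.1533, "hand": -0.5}]}}

```text
time_s: 12.22
ee_pos: [414.0, -229.5, 128.7]
ee_rot: [179.9, 0.0, 76.7]
contact_force: [-0.6, -0.4, -3.2]
gripper_width: 48.9
grasp_force: 64.3
```

Request:
{"api": "play_rows", "payload": {"plan": [{"x": 0.0133, "y": 0.0253, "z": 0, "rx": 0, "ry": 0, "rz": 0.1533, "hand": -0.5}, {"x": 0.0133, "y": 0.0253, "z": 0, "rx": 0, "ry": 0, "rz": 0.1533, "hand": -0.5}, {"x": 0.0133, "y": 0.0253, "z": 0, "rx": 0, "ry": 0, "rz": 0.1533, "hand": -0.5}, {"x": 0.0133, "y": 0.0253, "z": 0, "rx": 0, "ry": 0, "rz": 0.1533, "hand": -0.5}, {"x": 0.0133, "y": 0.0253, "z": 0, "rx": 0, "ry": 0, "rz": 0.1533, "hand": -0.5}]}}

```text
time_s: 12.63
ee_pos: [447.3, -166.2, 128.7]
ee_rot: [180.0, 0.0, 111.1]
contact_force: [-0.4, 0.2, -2.9]
gripper_width: 48.8
grasp_force: 64.2
```

Request:
{"api": "play_rows", "payload": {"plan": [{"x": 0.0133, "y": 0.0253, "z": 0, "rx": 0, "ry": 0, "rz": 0.1533, "hand": -0.5}, {"x": 0.0133, "y": 0.0253, "z": 0, "rx": 0, "ry": 0, "rz": 0.1533, "hand": -0.5}, {"x": 0.0133, "y": 0.0253, "z": 0, "rx": 0, "ry": 0, "rz": 0.1533, "hand": -0.5}, {"x": 0.0133, "y": 0.0253, "z": 0, "rx": 0, "ry": 0, "rz": 0.1533, "hand": -0.5}, {"x": 0.0133, "y": 0.0253, "z": 0, "rx": 0, "ry": 0, "rz": 0.1533, "hand": -0.5}]}}

```text
time_s: 13.05
ee_pos: [480.5, -103.0, 128.7]
ee_rot: [180.0, 0.1, 145.6]
contact_force: [0.2, -0.1, -2.7]
gripper_width: 49.0
grasp_force: 64.2
```

Request:
{"api": "play_rows", "payload": {"plan": [{"x": 0.0133, "y": 0.0253, "z": 0, "rx": 0, "ry": 0, "rz": 0.1533, "hand": -0.5}, {"x": 0.0133, "y": 0.0253, "z": 0, "rx": 0, "ry": 0, "rz": 0.1533, "hand": -0.5}, {"x": 0.0133, "y": 0.0253, "z": 0, "rx": 0, "ry": 0, "rz": 0.1533, "hand": -0.5}, {"x": 0.0133, "y": 0.0253, "z": 0, "rx": 0, "ry": 0, "rz": 0.1533, "hand": -0.5}, {"x": 0, "y": 0, "z": -0.06, "rx": 0, "ry": 0, "rz": 0, "hand": -0.5}]}}

```text
time_s: 13.47
ee_pos: [510.4, -51.8, 102.9]
ee_rot: [-180.0, 0.6, 173.4]
contact_force: [2.0, -1.0, -3.3]
gripper_width: 49.0
grasp_force: 64.4
```

Request:
{"api": "play_rows", "payload": {"plan": [{"x": 0, "y": 0, "z": -0.08, "rx": 0, "ry": 0, "rz": 0, "hand": -0.5}, {"x": 0, "y": 0, "z": -0.04, "rx": 0, "ry": 0, "rz": 0, "hand": -0.5}, {"x": 0, "y": 0, "z": 0, "rx": 0, "ry": 0, "rz": 0, "hand": -0.5}, {"x": 0, "y": 0, "z": 0, "rx": 0, "ry": 0, "rz": 0, "hand": -0.5}, {"x": 0, "y": 0, "z": 0, "rx": 0, "ry": 0, "rz": 0, "hand": -0.5}]}}

```text
time_s: 13.88
ee_pos: [507.9, -53.3, 39.8]
ee_rot: [-180.0, 0.2, 172.9]
contact_force: [1.1, -0.2, -3.5]
gripper_width: 48.8
grasp_force: 64.2
```

Request:
{"api": "play_rows", "payload": {"plan": [{"x": 0, "y": 0, "z": -0.015, "rx": 0, "ry": 0, "rz": 0, "hand": -0.5}, {"x": 0, "y": 0, "z": -0.013, "rx": 0, "ry": 0, "rz": 0, "hand": -0.5}, {"x": 0.01, "y": -0.0013, "z": 0, "rx": 0, "ry": 0, "rz": 0, "hand": -0.5}, {"x": 0.01, "y": -0.0013, "z": 0, "rx": 0, "ry": 0, "rz": 0, "hand": -0.5}, {"x": 0, "y": 0, "z": 0, "rx": 0, "ry": 0, "rz": 0, "hand": -0.5}]}}

```text
time_s: 14.3
ee_pos: [517.9, -54.6, 24.1]
ee_rot: [-180.0, 0.1, 172.9]
contact_force: [0.0, 0.5, -3.0]
gripper_width: 48.8
grasp_force: 64.2
```

Request:
{"api": "play_rows", "payload": {"plan": [{"x": 0.004, "y": -0.0005, "z": -0.003, "rx": 0, "ry": 0, "rz": 0, "hand": -0.5}, {"x": 0, "y": 0, "z": 0, "rx": 0, "ry": 0, "rz": 0, "hand": -0.5}, {"x": 0, "y": 0, "z": 0, "rx": 0, "ry": 0, "rz": 0, "hand": -0.5}]}}

```text
time_s: 14.55
ee_pos: [519.0, -54.7, 23.5]
ee_rot: [-180.0, 0.0, 172.9]
contact_force: [-9.2, 1.0, 14.4]
gripper_width: 48.9
grasp_force: 66.2
```

Request:
{"api": "play_rows", "payload": {"plan": [{"x": 0.004, "y": -0.0005, "z": 0, "rx": 0, "ry": 0, "rz": 0, "hand": -0.5}, {"x": 0, "y": 0, "z": 0, "rx": 0, "ry": 0, "rz": 0, "hand": -0.5}, {"x": 0, "y": 0, "z": 0, "rx": 0, "ry": 0, "rz": 0, "hand": -0.5}]}}

```text
time_s: 14.8
ee_pos: [519.4, -54.7, 23.5]
ee_rot: [180.0, -0.2, 172.9]
contact_force: [-24.1, 2.1, 28.5]
gripper_width: 48.9
grasp_force: 67.6
```

Request:
{"api": "play_rows", "payload": {"plan": [{"x": 0.003, "y": -0.0004, "z": 0, "rx": 0, "ry": 0, "rz": 0, "hand": -0.5}, {"x": 0, "y": 0, "z": 0, "rx": 0, "ry": 0, "rz": 0, "hand": -0.5}, {"x": 0, "y": 0, "z": 0, "rx": 0, "ry": 0, "rz": 0, "hand": -0.5}]}}

```text
time_s: 15.05
ee_pos: [519.6, -54.7, 23.6]
ee_rot: [180.0, -0.4, 172.9]
contact_force: [-36.4, 3.8, 41.2]
gripper_width: 48.6
grasp_force: 68.8
```

Request:
{"api": "play_rows", "payload": {"plan": [{"x": -0.004, "y": 0.0005, "z": 0.003, "rx": 0, "ry": 0, "rz": 0, "hand": -0.5}, {"x": 0, "y": 0, "z": 0, "rx": 0, "ry": 0, "rz": 0, "hand": -0.5}]}}

```text
time_s: 15.22
ee_pos: [519.4, -54.6, 24.0]
ee_rot: [180.0, -0.1, 172.9]
contact_force: [-7.2, 1.1, 0.3]
gripper_width: 48.9
grasp_force: 64.6
```

Request:
{"api": "play_rows", "payload": {"plan": [{"x": 0, "y": 0, "z": 0, "rx": 0, "ry": 0, "rz": 0, "hand": 0.6}, {"x": 0, "y": 0, "z": 0, "rx": 0, "ry": 0, "rz": 0, "hand": 0.6}, {"x": 0, "y": 0, "z": 0, "rx": 0, "ry": 0, "rz": 0, "hand": 0.6}, {"x": 0, "y": 0, "z": 0.03, "rx": 0, "ry": 0, "rz": 0, "hand": 0.6}, {"x": 0, "y": 0, "z": 0.07, "rx": 0, "ry": 0, "rz": 0, "hand": 0.6}]}}

```text
time_s: 15.63
ee_pos: [518.5, -54.5, 71.1]
ee_rot: [180.0, -0.4, 172.9]
contact_force: [0.1, -0.3, -0.8]
gripper_width: 68.2
grasp_force: 0.0
```

Request:
{"api": "play_rows", "payload": {"plan": [{"x": -0.02, "y": 0.0, "z": 0.07, "rx": 0, "ry": 0, "rz": 0, "hand": 1}, {"x": -0.02, "y": 0, "z": 0.07, "rx": 0, "ry": 0, "rz": 0, "hand": 1}, {"x": -0.02, "y": 0, "z": 0.07, "rx": 0, "ry": 0, "rz": 0, "hand": 1}, {"x": -0.02, "y": 0, "z": 0.07, "rx": 0, "ry": 0, "rz": 0, "hand": 1}, {"x": 0, "y": 0, "z": 0.03, "rx": 0, "ry": 0, "rz": 0, "hand": 1}]}}

```text
time_s: 16.05
ee_pos: [480.3, -54.9, 233.7]
ee_rot: [-180.0, 0.3, 172.9]
contact_force: [0.2, 0.2, 1.9]
gripper_width: 85.3
grasp_force: 0.0
```

Request:
{"api": "play_rows", "payload": {"plan": [{"x": 0, "y": 0, "z": 0, "rx": 0, "ry": 0, "rz": 0, "hand": 1}, {"x": 0, "y": 0, "z": 0, "rx": 0, "ry": 0, "rz": 0, "hand": 1}]}}

```text
time_s: 16.22
ee_pos: [480.6, -54.9, 229.3]
ee_rot: [-180.0, 0.1, 172.9]
contact_force: [-0.8, -0.4, -0.8]
gripper_width: 85.6
grasp_force: 0.0
```

```bash
python3 - <<'E'
from h import *
im,d,m,s=snap('wrist','wrist7');P=cloud(im,d,m);print(s['ee_pos'].round(1),s['ee_rot'].round(1))
tee(P,(533,39));tee(P,(520,-55))
im,d,m,s=snap('scene','scene7');P=cloud(im,d,m)
tee(P,(533,39));tee(P,(520,-55))
im,d,m,s=load('wrist3');P=cloud(im,d,m)
for z0,z1 in((82,90),(90,100),(100,107),(107,112),(112,116)):
    k=P[(P[...,2]>z0)&(P[...,2]<z1)&(P[...,0]>540)&(P[...,0]<680)&(abs(P[...,1]+270)<75)]
    if len(k): print(z0,len(k),k.min(0).round(1),k.max(0).round(1),k.mean(0).round(1))
E
```

```text
[480.6 -54.9 229.3] [-1.800e+02  1.000e-01  1.729e+02]
tee [532.7  38.7] xdir -6.9 half [-25.   24.4] foot [-19.6  45.2] topz 57.2 | bar x,y -34.5 39.7
tee [520.8 -54.8] xdir -7.5 half [-24.7  23.9] foot [-19.8  45.3] topz 57.4 | bar x,y -34.7 -54.6
tee [532.1  38.1] xdir -10.0 half [-24.3  23.8] foot [-17.6  43.1] topz 57.7 | bar x,y -35.0 39.0
tee [520.6 -56.2] xdir -8.2 half [-24.4  24.4] foot [-27.2  41.1] topz 57.7 | bar x,y -34.7 -56.0
82 61 [ 569.  -289.7   82.1] [ 620.9 -240.5   90. ] [ 589.7 -265.2   85.1]
90 31 [ 577.4 -270.3   90.1] [ 595.8 -263.4   96.8] [ 586.6 -265.2   92.9]
100 50 [ 573.9 -293.9  100.6] [ 638.4 -260.7  107. ] [ 594.7 -268.6  104.7]
107 228 [ 573.2 -302.4  107.2] [ 637.6 -259.9  112. ] [ 610.1 -283.2  110.6]
112 327 [ 573.  -300.8  112. ] [ 636.8 -259.8  116. ] [ 596.4 -278.6  114.3]
```

View pics/wrist7.png

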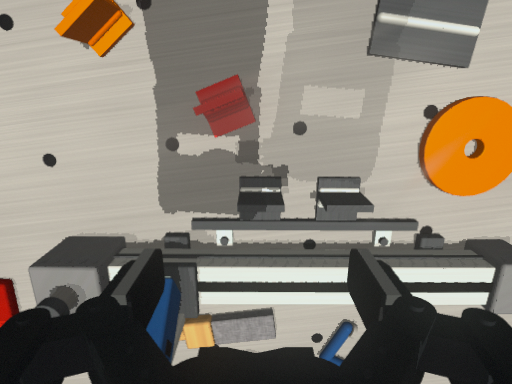

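Request:
{"api": "play_rows", "payload": {"plan": [{"x": 0.0366, "y": -0.0604, "z": 0, "rx": 0, "ry": 0, "rz": 0, "hand": 1}, {"x": 0.0366, "y": -0.0604, "z": 0, "rx": 0, "ry": 0, "rz": 0, "hand": 1}, {"x": 0.0366, "y": -0.0604, "z": 0, "rx": 0, "ry": 0, "rz": 0, "hand": 1}, {"x": 0.0366, "y": -0.0604, "z": 0, "rx": 0, "ry": 0, "rz": 0, "hand": 1}, {"x": 0.0366, "y": -0.0604, "z": 0, "rx": 0, "ry": 0, "rz": 0, "hand": 1}]}}

```text
time_s: 16.73
ee_pos: [572.3, -207.3, 226.8]
ee_rot: [180.0, -0.1, 172.9]
contact_force: [0.0, 0.1, 1.0]
gripper_width: 85.6
grasp_force: 0.0
```

Request:
{"api": "play_rows", "payload": {"plan": [{"x": 0.0366, "y": -0.0604, "z": 0, "rx": 0, "ry": 0, "rz": 0, "hand": 1}, {"x": 0.0366, "y": -0.0604, "z": 0, "rx": 0, "ry": 0, "rz": 0, "hand": 1}, {"x": 0.0366, "y": -0.0604, "z": 0, "rx": 0, "ry": 0, "rz": 0, "hand": 1}, {"x": 0, "y": 0, "z": 0, "rx": 0, "ry": 0, "rz": 0, "hand": 1}, {"x": 0, "y": 0, "z": 0, "rx": 0, "ry": 0, "rz": 0, "hand": 1}]}}

```text
time_s: 17.15
ee_pos: [626.6, -297.5, 225.1]
ee_rot: [179.9, -0.2, 172.8]
contact_force: [0.6, 1.0, -0.5]
gripper_width: 85.6
grasp_force: 0.0
```

```bash
python3 - <<'E'
from h import *
im,d,m,s=snap('wrist','wrist8');P=cloud(im,d,m);print(s['ee_pos'].round(1),s['ee_rot'].round(1),s['joint_positions'].round(1))
k=P[(P[...,2]>162)&(P[...,2]<169)&(abs(P[...,0]-620)<40)&(abs(P[...,1]+290)<50)];print('top',len(k),k.min(0).round(1),k.max(0).round(1),np.median(k,0).round(1))
th=np.radians(-29.3-20*np.arange(19)); p=45*np.c_[np.cos(th),np.sin(th)]; print((np.diff(p,axis=0)/500).round(4).tolist())
E
```

```text
[ 626.6 -297.5  225.1] [179.9  -0.2 172.8] [ -28.4   36.7   59.7    0.    83.8 -111.2]
top 564 [ 616.3 -307.4  162. ] [ 634.9 -288.   165.8] [ 625.4 -297.5  163.8]
[[-0.0198, -0.0242], [-0.0269, -0.016], [-0.0307, -0.0058], [-0.0308, 0.0051], [-0.0273, 0.0153], [-0.0204, 0.0237], [-0.011, 0.0292], [-0.0004, 0.0313], [0.0103, 0.0295], [0.0198, 0.0242], [0.0269, 0.016], [0.0307, 0.0058], [0.0308, -0.0051], [0.0273, -0.0153], [0.0204, -0.0237], [0.011, -0.0292], [0.0004, -0.0313], [-0.0103, -0.0295]]
```

Request:
{"api": "play_rows", "payload": {"plan": [{"x": -0.001, "y": -0.001, "z": -0.06, "rx": 0, "ry": 0, "rz": 0, "hand": 1}, {"x": 0, "y": 0, "z": -0.07, "rx": 0, "ry": 0, "rz": 0, "hand": 1}, {"x": 0, "y": 0, "z": -0.06, "rx": 0, "ry": 0, "rz": 0, "hand": 1}, {"x": 0, "y": 0, "z": -0.016, "rx": 0, "ry": 0, "rz": 0, "hand": 1}, {"x": 0, "y": 0, "z": 0, "rx": 0, "ry": 0, "rz": 0, "hand": 0}]}}

```text
time_s: 17.62
ee_pos: [625.3, -295.5, 123.7]
ee_rot: [179.9, -0.2, 172.9]
contact_force: [-0.1, -0.3, -0.0]
gripper_width: 75.6
grasp_force: 0.0
```

Request:
{"api": "play_rows", "payload": {"plan": [{"x": 0, "y": 0, "z": 0, "rx": 0, "ry": 0, "rz": 0, "hand": 0}, {"x": 0, "y": 0, "z": 0, "rx": 0, "ry": 0, "rz": 0, "hand": -0.7}, {"x": 0, "y": 0, "z": 0, "rx": 0, "ry": 0, "rz": 0, "hand": -0.7}, {"x": 0, "y": 0, "z": 0, "rx": 0, "ry": 0, "rz": 0, "hand": -0.7}, {"x": 0, "y": 0, "z": 0, "rx": 0, "ry": 0, "rz": 0, "hand": -0.7}], "force": 20}}

```text
time_s: 18.03
ee_pos: [626.8, -297.2, 127.4]
ee_rot: [-179.9, 0.1, 172.9]
contact_force: [-0.5, 0.3, 4.7]
gripper_width: 21.5
grasp_force: 21.8
```

Request:
{"api": "play_rows", "payload": {"plan": [{"x": 0, "y": 0, "z": 0, "rx": 0, "ry": 0, "rz": 0, "hand": -0.7}, {"x": 0, "y": 0, "z": 0, "rx": 0, "ry": 0, "rz": 0, "hand": -0.7}, {"x": 0, "y": 0, "z": 0, "rx": 0, "ry": 0, "rz": 0, "hand": -0.7}]}}

```text
time_s: 18.28
ee_pos: [626.8, -297.2, 127.4]
ee_rot: [-180.0, 0.1, 172.9]
contact_force: [-0.3, 0.7, 6.7]
gripper_width: 21.2
grasp_force: 21.9
```

```bash
python3 - <<'E'
from h import *
s=bot.read_state();print(s['ee_pos'].round(1),s['ee_rot'].round(1),s['contact_force'].round(1),s['grasp_force'],s['gripper_width'])
E
```

```text
[ 626.8 -297.2  127.4] [-1.800e+02  1.000e-01  1.729e+02] [-0.3  0.7  6.7] 21.869487762451172 21.194894407447773
```

Request:
{"api": "play_rows", "payload": {"plan": [{"x": -0.0198, "y": -0.0242, "z": 0, "rx": 0, "ry": 0, "rz": 0, "hand": -0.7}, {"x": -0.0269, "y": -0.016, "z": 0, "rx": 0, "ry": 0, "rz": 0, "hand": -0.7}, {"x": -0.0307, "y": -0.0058, "z": 0, "rx": 0, "ry": 0, "rz": 0, "hand": -0.7}, {"x": -0.0308, "y": 0.0051, "z": 0, "rx": 0, "ry": 0, "rz": 0, "hand": -0.7}, {"x": -0.0273, "y": 0.0153, "z": 0, "rx": 0, "ry": 0, "rz": 0, "hand": -0.7}]}}

```text
time_s: 18.7
ee_pos: [558.8, -309.9, 127.4]
ee_rot: [180.0, 0.2, 172.8]
contact_force: [11.4, 8.9, 3.9]
gripper_width: 21.4
grasp_force: 21.8
```

Request:
{"api": "play_rows", "payload": {"plan": [{"x": 0, "y": 0, "z": 0, "rx": 0, "ry": 0, "rz": 0, "hand": -0.7}, {"x": 0, "y": 0, "z": 0, "rx": 0, "ry": 0, "rz": 0, "hand": -0.7}, {"x": 0, "y": 0, "z": 0, "rx": 0, "ry": 0, "rz": 0, "hand": -0.7}]}}

```text
time_s: 18.95
ee_pos: [559.1, -309.7, 127.4]
ee_rot: [-180.0, 0.1, 172.9]
contact_force: [0.2, 2.0, 8.8]
gripper_width: 21.3
grasp_force: 22.1
```

```bash
python3 - <<'E'
from h import *
im,d,m,s=snap('scene','scene9');P=cloud(im,d,m)
print(s['ee_pos'].round(1),s['contact_force'].round(1))
def head(P,im):
    hsv=cv2.cvtColor(im,cv2.COLOR_BGR2HSV)
    k=P[(hsv[...,0]>100)&(hsv[...,0]<130)&(hsv[...,1]>100)&(P[...,2]>85)&(P[...,2]<180)&(P[...,0]>500)&(P[...,0]<720)&(abs(P[...,1])<300)]
    y=(k[:,:2]-[562,-5.])@[.1241,.9923]; return len(k),np.percentile(y,[5,50,95]).round(1)
print(head(P,im))
im,d,m,s=load('scene0');print(head(cloud(im,d,m),im))
im,d,m,s=load('scene7');print(head(cloud(im,d,m),im))
E
```

```text
[ 559.1 -309.7  127.4] [0.2 2.  8.8]
(81, array([-128.2, -117.2, -105. ]))
(81, array([-169.5, -158.3, -145.9]))
(102, array([-169.4, -159.1, -145.5]))
```

Request:
{"api": "play_rows", "payload": {"plan": [{"x": -0.0204, "y": 0.0237, "z": 0, "rx": 0, "ry": 0, "rz": 0, "hand": -0.7}, {"x": -0.011, "y": 0.0292, "z": 0, "rx": 0, "ry": 0, "rz": 0, "hand": -0.7}, {"x": -0.0004, "y": 0.0313, "z": 0, "rx": 0, "ry": 0, "rz": 0, "hand": -0.7}, {"x": 0.0103, "y": 0.0295, "z": 0, "rx": 0, "ry": 0, "rz": 0, "hand": -0.7}, {"x": 0.0198, "y": 0.0242, "z": 0, "rx": 0, "ry": 0, "rz": 0, "hand": -0.7}]}}

```text
time_s: 19.42
ee_pos: [557.8, -240.7, 127.3]
ee_rot: [-179.9, 0.1, 172.9]
contact_force: [3.4, -7.9, 6.0]
gripper_width: 21.7
grasp_force: 21.9
```

Request:
{"api": "play_rows", "payload": {"plan": [{"x": 0.0269, "y": 0.016, "z": 0, "rx": 0, "ry": 0, "rz": 0, "hand": -0.7}, {"x": 0.0307, "y": 0.0058, "z": 0, "rx": 0, "ry": 0, "rz": 0, "hand": -0.7}, {"x": 0.0308, "y": -0.0051, "z": 0, "rx": 0, "ry": 0, "rz": 0, "hand": -0.7}, {"x": 0.0273, "y": -0.0153, "z": 0, "rx": 0, "ry": 0, "rz": 0, "hand": -0.7}, {"x": 0.0204, "y": -0.0237, "z": 0, "rx": 0, "ry": 0, "rz": 0, "hand": -0.7}]}}

```text
time_s: 19.83
ee_pos: [626.9, -252.0, 127.3]
ee_rot: [-179.9, 0.1, 172.9]
contact_force: [-10.9, -3.8, 8.2]
gripper_width: 21.5
grasp_force: 22.2
```

Request:
{"api": "play_rows", "payload": {"plan": [{"x": 0.011, "y": -0.0292, "z": 0, "rx": 0, "ry": 0, "rz": 0, "hand": -0.7}, {"x": 0.0004, "y": -0.0313, "z": 0, "rx": 0, "ry": 0, "rz": 0, "hand": -0.7}, {"x": -0.0103, "y": -0.0295, "z": 0, "rx": 0, "ry": 0, "rz": 0, "hand": -0.7}, {"x": -0.0198, "y": -0.0242, "z": 0, "rx": 0, "ry": 0, "rz": 0, "hand": -0.7}, {"x": -0.0269, "y": -0.016, "z": 0, "rx": 0, "ry": 0, "rz": 0, "hand": -0.7}]}}

```text
time_s: 20.25
ee_pos: [603.5, -317.5, 127.3]
ee_rot: [180.0, 0.1, 172.9]
contact_force: [-2.9, 14.7, 10.4]
gripper_width: 21.7
grasp_force: 22.7
```

Request:
{"api": "play_rows", "payload": {"plan": [{"x": -0.0307, "y": -0.0058, "z": 0, "rx": 0, "ry": 0, "rz": 0, "hand": -0.7}, {"x": -0.0308, "y": 0.0051, "z": 0, "rx": 0, "ry": 0, "rz": 0, "hand": -0.7}, {"x": -0.0273, "y": 0.0153, "z": 0, "rx": 0, "ry": 0, "rz": 0, "hand": -0.7}, {"x": -0.0204, "y": 0.0237, "z": 0, "rx": 0, "ry": 0, "rz": 0, "hand": -0.7}, {"x": -0.011, "y": 0.0292, "z": 0, "rx": 0, "ry": 0, "rz": 0, "hand": -0.7}]}}

```text
time_s: 20.67
ee_pos: [543.1, -283.7, 127.4]
ee_rot: [-179.9, 0.2, 172.8]
contact_force: [12.6, -1.2, 3.7]
gripper_width: 21.4
grasp_force: 21.7
```

Request:
{"api": "play_rows", "payload": {"plan": [{"x": -0.0004, "y": 0.0313, "z": 0, "rx": 0, "ry": 0, "rz": 0, "hand": -0.7}, {"x": 0.0103, "y": 0.0295, "z": 0, "rx": 0, "ry": 0, "rz": 0, "hand": -0.7}, {"x": 0.0198, "y": 0.0242, "z": 0, "rx": 0, "ry": 0, "rz": 0, "hand": -0.7}, {"x": 0.0269, "y": 0.016, "z": 0, "rx": 0, "ry": 0, "rz": 0, "hand": -0.7}, {"x": 0.0307, "y": 0.0058, "z": 0, "rx": 0, "ry": 0, "rz": 0, "hand": -0.7}]}}

```text
time_s: 21.08
ee_pos: [587.3, -229.5, 127.4]
ee_rot: [-179.9, 0.1, 172.9]
contact_force: [-1.9, -9.5, 6.1]
gripper_width: 21.6
grasp_force: 22.1
```

Request:
{"api": "play_rows", "payload": {"plan": [{"x": 0.0308, "y": -0.0051, "z": 0, "rx": 0, "ry": 0, "rz": 0, "hand": -0.7}, {"x": 0.0273, "y": -0.0153, "z": 0, "rx": 0, "ry": 0, "rz": 0, "hand": -0.7}, {"x": 0.0204, "y": -0.0237, "z": 0, "rx": 0, "ry": 0, "rz": 0, "hand": -0.7}, {"x": 0.011, "y": -0.0292, "z": 0, "rx": 0, "ry": 0, "rz": 0, "hand": -0.7}, {"x": 0.0004, "y": -0.0313, "z": 0, "rx": 0, "ry": 0, "rz": 0, "hand": -0.7}]}}

```text
time_s: 21.5
ee_pos: [632.5, -282.6, 127.3]
ee_rot: [-180.0, 0.1, 172.9]
contact_force: [-12.1, 4.7, 8.8]
gripper_width: 21.4
grasp_force: 22.2
```

Request:
{"api": "play_rows", "payload": {"plan": [{"x": -0.0103, "y": -0.0295, "z": 0, "rx": 0, "ry": 0, "rz": 0, "hand": -0.7}, {"x": 0, "y": 0, "z": 0, "rx": 0, "ry": 0, "rz": 0, "hand": -0.7}, {"x": 0, "y": 0, "z": 0, "rx": 0, "ry": 0, "rz": 0, "hand": -0.7}]}}

```text
time_s: 21.75
ee_pos: [626.2, -298.2, 127.3]
ee_rot: [-179.9, 0.1, 172.8]
contact_force: [-2.1, 0.3, 9.6]
gripper_width: 21.5
grasp_force: 22.3
```

```bash
cat >> h.py <<'E'
def head(P,im):
    hsv=cv2.cvtColor(im,cv2.COLOR_BGR2HSV)
    k=P[(hsv[...,0]>100)&(hsv[...,0]<130)&(hsv[...,1]>100)&(P[...,2]>85)&(P[...,2]<180)&(P[...,0]>500)&(P[...,0]<720)&(abs(P[...,1])<300)]
    y=(k[:,:2]-[562,-5.])@[.1241,.9923]; print('head',len(k),np.percentile(y,[5,50,95]).round(1) if len(k) else '')
E
python3 - <<'E'
from h import *
for n in ('scene','side'):
    im,d,m,s=snap(n,n+'10');P=cloud(im,d,m);head(P,im);tee(P,(533,39));tee(P,(520,-55))
print(s['ee_pos'].round(1),s['contact_force'].round(1))
im,d,m,s=load('side5');head(cloud(im,d,m),im)
E
```

```text
head 58 [130.1 141.9 154.5]
tee [532.6  37.1] xdir -8.3 half [-24.8  24.6] foot [-19.   42.3] topz 57.7 | bar x,y -34.4 38.1
tee [521.  -57.8] xdir -9.7 half [-23.9  24.3] foot [ 1.8 41.6] topz 57.4 | bar x,y -34.1 -57.4
head 234 [138.6 158.  163.8]
no tee at (533, 39) 28
tee [522.5 -49.8] xdir -10.6 half [-25.2  24.6] foot [-35.   43.2] topz 56.2 | bar x,y -33.6 -49.3
[ 626.4 -297.9  127.4] [-2.4 -0.5  9.5]
head 33 [-164.  -148.7 -138.1]
```

Request:
{"api": "play_rows", "payload": {"plan": [{"x": -0.0198, "y": -0.0242, "z": 0, "rx": 0, "ry": 0, "rz": 0, "hand": -0.7}, {"x": -0.0269, "y": -0.016, "z": 0, "rx": 0, "ry": 0, "rz": 0, "hand": -0.7}, {"x": -0.0307, "y": -0.0058, "z": 0, "rx": 0, "ry": 0, "rz": 0, "hand": -0.7}, {"x": -0.0077, "y": 0, "z": 0, "rx": 0, "ry": 0, "rz": 0, "hand": -0.7}, {"x": 0, "y": 0, "z": 0, "rx": 0, "ry": 0, "rz": 0, "hand": -0.7}]}}

```text
time_s: 22.27
ee_pos: [585.2, -319.0, 127.3]
ee_rot: [179.9, 0.3, 172.9]
contact_force: [9.1, 7.6, 5.8]
gripper_width: 21.6
grasp_force: 22.1
```

Request:
{"api": "play_rows", "payload": {"plan": [{"x": 0, "y": 0, "z": 0, "rx": 0, "ry": 0, "rz": 0, "hand": -0.7}, {"x": 0, "y": 0, "z": 0, "rx": 0, "ry": 0, "rz": 0, "hand": -0.7}]}}

```text
time_s: 22.43
ee_pos: [585.3, -319.0, 127.2]
ee_rot: [180.0, 0.2, 172.9]
contact_force: [7.4, 8.4, 6.1]
gripper_width: 21.3
grasp_force: 22.3
```

```bash
python3 - <<'E'
from h import *
im,d,m,s=snap('scene','scene11');P=cloud(im,d,m);head(P,im)
print(s['ee_pos'].round(1),s['contact_force'].round(1))
E
```

```text
head 60 [152.5 163.5 177.5]
[ 585.3 -319.   127.2] [7.4 8.4 6.1]
```

Request:
{"api": "play_rows", "payload": {"plan": [{"x": 0, "y": 0, "z": 0, "rx": 0, "ry": 0, "rz": 0, "hand": 0.2}, {"x": 0, "y": 0, "z": 0, "rx": 0, "ry": 0, "rz": 0, "hand": 0.2}, {"x": 0, "y": 0, "z": 0, "rx": 0, "ry": 0, "rz": 0, "hand": 0.2}, {"x": 0, "y": 0, "z": 0.04, "rx": 0, "ry": 0, "rz": 0, "hand": 0.2}, {"x": 0, "y": 0, "z": 0.08, "rx": 0, "ry": 0, "rz": 0, "hand": 1}]}}

```text
time_s: 22.9
ee_pos: [581.9, -319.2, 181.3]
ee_rot: [179.8, -0.5, 172.9]
contact_force: [0.3, -0.4, -0.1]
gripper_width: 61.9
grasp_force: 0.0
```

Request:
{"api": "play_rows", "payload": {"plan": [{"x": 0, "y": 0, "z": 0.08, "rx": 0, "ry": 0, "rz": 0, "hand": 1}, {"x": -0.0207, "y": 0.0711, "z": 0, "rx": 0, "ry": 0, "rz": 0, "hand": 1}, {"x": -0.0207, "y": 0.0711, "z": 0, "rx": 0, "ry": 0, "rz": 0, "hand": 1}, {"x": -0.0207, "y": 0.0711, "z": 0, "rx": 0, "ry": 0, "rz": 0, "hand": 1}, {"x": -0.0207, "y": 0.0711, "z": 0, "rx": 0, "ry": 0, "rz": 0, "hand": 1}]}}

```text
time_s: 23.32
ee_pos: [541.3, -176.6, 225.7]
ee_rot: [-180.0, -0.0, 172.8]
contact_force: [0.4, 0.9, 0.2]
gripper_width: 85.4
grasp_force: 0.0
```

Request:
{"api": "play_rows", "payload": {"plan": [{"x": -0.0207, "y": 0.0711, "z": 0, "rx": 0, "ry": 0, "rz": 0, "hand": 1}, {"x": -0.0207, "y": 0.0711, "z": 0, "rx": 0, "ry": 0, "rz": 0, "hand": 1}, {"x": -0.0207, "y": 0.0711, "z": 0, "rx": 0, "ry": 0, "rz": 0, "hand": 1}, {"x": -0.0207, "y": 0.0711, "z": 0, "rx": 0, "ry": 0, "rz": 0, "hand": 1}, {"x": -0.0207, "y": 0.0711, "z": 0, "rx": 0, "ry": 0, "rz": 0, "hand": 1}]}}

```text
time_s: 23.73
ee_pos: [489.7, 1.3, 225.9]
ee_rot: [-180.0, 0.0, 172.8]
contact_force: [0.8, -0.1, -0.1]
gripper_width: 85.5
grasp_force: 0.0
```

Request:
{"api": "play_rows", "payload": {"plan": [{"x": 0, "y": 0, "z": 0, "rx": 0, "ry": 0, "rz": 0, "hand": 1}, {"x": 0, "y": 0, "z": 0, "rx": 0, "ry": 0, "rz": 0, "hand": 1}, {"x": 0, "y": 0, "z": 0, "rx": 0, "ry": 0, "rz": 0, "hand": 1}]}}

```text
time_s: 23.98
ee_pos: [490.7, -0.4, 226.0]
ee_rot: [-180.0, 0.0, 172.9]
contact_force: [-0.4, -0.9, 0.5]
gripper_width: 84.9
grasp_force: 0.0
```

```bash
python3 - <<'E'
from h import *
im,d,m,s=snap('wrist','wrist12');P=cloud(im,d,m);print(s['ee_pos'].round(1),s['ee_rot'].round(1))
tee(P,(533,39));tee(P,(520,-55))
im,d,m,s=snap('scene','scene12');P=cloud(im,d,m);head(P,im)
im,d,m,s=snap('side','side12');P=cloud(im,d,m);head(P,im)
E
```

```text
[ 4.907e+02 -4.000e-01  2.260e+02] [-180.     0.   172.9]
tee [533.   38.4] xdir -8.7 half [-24.6  24.4] foot [-19.9  45. ] topz 57.4 | bar x,y -34.2 39.4
tee [520.7 -55. ] xdir -6.9 half [-24.2  24.7] foot [-19.7  45.5] topz 57.4 | bar x,y -34.8 -54.7
head 61 [150.5 163.8 178.6]
head 231 [161.3 180.6 186.4]
```

Request:
{"api": "play_rows", "payload": {"plan": [{"x": 0.0285, "y": 0.0257, "z": -0.066, "rx": 0, "ry": 0, "rz": 0, "hand": 0.7}, {"x": 0.0285, "y": 0.0257, "z": -0.066, "rx": 0, "ry": 0, "rz": 0, "hand": 0.7}, {"x": 0.0285, "y": 0.0257, "z": -0.066, "rx": 0, "ry": 0, "rz": 0, "hand": 0.7}, {"x": 0, "y": 0, "z": 0, "rx": 0, "ry": 0, "rz": 0, "hand": 0.7}, {"x": 0, "y": 0, "z": 0, "rx": 0, "ry": 0, "rz": 0, "hand": 0.7}]}}

```text
time_s: 24.55
ee_pos: [532.9, 38.1, 125.1]
ee_rot: [-180.0, -0.2, 172.9]
contact_force: [-0.0, -0.1, 0.4]
gripper_width: 72.5
grasp_force: 0.0
```

Request:
{"api": "play_rows", "payload": {"plan": [{"x": 0, "y": 0, "z": -0.06, "rx": 0, "ry": 0, "rz": 0, "hand": 0.7}, {"x": 0, "y": 0, "z": -0.06, "rx": 0, "ry": 0, "rz": 0, "hand": 0.7}, {"x": 0, "y": 0, "z": -0.05, "rx": 0, "ry": 0, "rz": 0, "hand": 0.7}, {"x": 0, "y": 0, "z": -0.036, "rx": 0, "ry": 0, "rz": 0, "hand": 0.7}, {"x": 0, "y": 0, "z": 0, "rx": 0, "ry": 0, "rz": 0, "hand": 0.7}]}}

```text
time_s: 24.97
ee_pos: [532.4, 37.5, 22.6]
ee_rot: [-180.0, -0.1, 172.8]
contact_force: [-0.6, -0.2, -1.0]
gripper_width: 72.5
grasp_force: 0.0
```

Request:
{"api": "play_rows", "payload": {"plan": [{"x": 0, "y": 0, "z": 0, "rx": 0, "ry": 0, "rz": 0, "hand": 0.7}, {"x": 0, "y": 0, "z": 0, "rx": 0, "ry": 0, "rz": 0, "hand": 0.7}, {"x": 0, "y": 0, "z": 0, "rx": 0, "ry": 0, "rz": 0, "hand": -0.5}, {"x": 0, "y": 0, "z": 0, "rx": 0, "ry": 0, "rz": 0, "hand": -0.5}, {"x": 0, "y": 0, "z": 0, "rx": 0, "ry": 0, "rz": 0, "hand": -0.5}], "force": 60}}

```text
time_s: 25.38
ee_pos: [534.2, 38.5, 25.7]
ee_rot: [180.0, 0.1, 172.9]
contact_force: [-3.4, -1.3, 12.1]
gripper_width: 48.7
grasp_force: 61.0
```

Request:
{"api": "play_rows", "payload": {"plan": [{"x": 0, "y": 0, "z": 0, "rx": 0, "ry": 0, "rz": 0, "hand": -0.5}, {"x": 0, "y": 0, "z": 0, "rx": 0, "ry": 0, "rz": 0, "hand": -0.5}, {"x": 0, "y": 0, "z": 0, "rx": 0, "ry": 0, "rz": 0, "hand": -0.5}, {"x": 0, "y": 0, "z": 0, "rx": 0, "ry": 0, "rz": 0, "hand": -0.5}]}}

```text
time_s: 25.72
ee_pos: [534.2, 38.5, 25.7]
ee_rot: [180.0, 0.1, 172.9]
contact_force: [-3.7, -0.9, 12.0]
gripper_width: 48.7
grasp_force: 61.0
```

Request:
{"api": "play_rows", "payload": {"plan": [{"x": -0.01, "y": 0, "z": 0.04, "rx": 0, "ry": 0, "rz": 0, "hand": -0.5}, {"x": 0, "y": 0, "z": 0.08, "rx": 0, "ry": 0, "rz": 0, "hand": -0.5}, {"x": 0, "y": 0, "z": 0.08, "rx": 0, "ry": 0, "rz": 0, "hand": -0.5}, {"x": 0, "y": 0, "z": 0, "rx": 0, "ry": 0, "rz": -0.1538, "hand": -0.5}, {"x": 0, "y": 0, "z": 0, "rx": 0, "ry": 0, "rz": -0.1538, "hand": -0.5}]}}

```text
time_s: 26.13
ee_pos: [529.3, 38.6, 127.0]
ee_rot: [179.9, 0.3, 158.8]
contact_force: [0.2, -0.5, -4.2]
gripper_width: 48.7
grasp_force: 63.4
```

Request:
{"api": "play_rows", "payload": {"plan": [{"x": 0, "y": 0, "z": 0, "rx": 0, "ry": 0, "rz": -0.1538, "hand": -0.5}, {"x": 0, "y": 0, "z": 0, "rx": 0, "ry": 0, "rz": -0.1538, "hand": -0.5}, {"x": 0, "y": 0, "z": 0, "rx": 0, "ry": 0, "rz": -0.1538, "hand": -0.5}, {"x": 0, "y": 0, "z": 0, "rx": 0, "ry": 0, "rz": -0.1538, "hand": -0.5}, {"x": 0, "y": 0, "z": 0, "rx": 0, "ry": 0, "rz": -0.1538, "hand": -0.5}]}}

```text
time_s: 26.55
ee_pos: [528.2, 38.6, 124.4]
ee_rot: [180.0, 0.0, 124.1]
contact_force: [-0.7, -0.2, -2.8]
gripper_width: 49.3
grasp_force: 63.3
```

Request:
{"api": "play_rows", "payload": {"plan": [{"x": 0, "y": 0, "z": 0, "rx": 0, "ry": 0, "rz": -0.1538, "hand": -0.5}, {"x": 0, "y": 0, "z": 0, "rx": 0, "ry": 0, "rz": -0.1538, "hand": -0.5}, {"x": 0, "y": 0, "z": 0, "rx": 0, "ry": 0, "rz": -0.1538, "hand": -0.5}, {"x": 0, "y": 0, "z": 0, "rx": 0, "ry": 0, "rz": -0.1538, "hand": -0.5}, {"x": 0, "y": 0, "z": 0, "rx": 0, "ry": 0, "rz": -0.1538, "hand": -0.5}]}}

```text
time_s: 26.97
ee_pos: [528.2, 38.6, 124.4]
ee_rot: [180.0, -0.0, 89.5]
contact_force: [-0.6, -0.3, -3.2]
gripper_width: 48.9
grasp_force: 63.3
```

Request:
{"api": "play_rows", "payload": {"plan": [{"x": 0, "y": 0, "z": 0, "rx": 0, "ry": 0, "rz": -0.1538, "hand": -0.5}, {"x": 0, "y": 0, "z": 0, "rx": 0, "ry": 0, "rz": -0.1538, "hand": -0.5}, {"x": 0, "y": 0, "z": 0, "rx": 0, "ry": 0, "rz": -0.1538, "hand": -0.5}, {"x": 0, "y": 0, "z": 0, "rx": 0, "ry": 0, "rz": -0.1538, "hand": -0.5}, {"x": 0, "y": 0, "z": 0, "rx": 0, "ry": 0, "rz": -0.1538, "hand": -0.5}]}}

```text
time_s: 27.38
ee_pos: [528.2, 38.6, 124.4]
ee_rot: [180.0, -0.0, 54.9]
contact_force: [-0.6, -0.3, -2.9]
gripper_width: 48.7
grasp_force: 63.3
```

Request:
{"api": "play_rows", "payload": {"plan": [{"x": 0, "y": 0, "z": 0, "rx": 0, "ry": 0, "rz": -0.1538, "hand": -0.5}, {"x": 0, "y": 0, "z": 0, "rx": 0, "ry": 0, "rz": -0.1538, "hand": -0.5}, {"x": 0, "y": 0, "z": 0, "rx": 0, "ry": 0, "rz": -0.1538, "hand": -0.5}, {"x": 0, "y": 0, "z": 0, "rx": 0, "ry": 0, "rz": -0.1538, "hand": -0.5}, {"x": 0, "y": 0, "z": 0, "rx": 0, "ry": 0, "rz": -0.1538, "hand": -0.5}]}}

```text
time_s: 27.8
ee_pos: [528.2, 38.6, 124.4]
ee_rot: [180.0, -0.0, 20.3]
contact_force: [0.1, 0.4, -2.6]
gripper_width: 48.8
grasp_force: 63.3
```

Request:
{"api": "play_rows", "payload": {"plan": [{"x": 0, "y": 0, "z": 0, "rx": 0, "ry": 0, "rz": -0.1538, "hand": -0.5}, {"x": 0, "y": 0, "z": 0, "rx": 0, "ry": 0, "rz": -0.1538, "hand": -0.5}, {"x": 0, "y": 0, "z": 0, "rx": 0, "ry": 0, "rz": -0.1538, "hand": -0.5}, {"x": 0, "y": 0, "z": 0, "rx": 0, "ry": 0, "rz": -0.1538, "hand": -0.5}, {"x": 0, "y": 0, "z": -0.06, "rx": 0, "ry": 0, "rz": 0, "hand": -0.5}]}}

```text
time_s: 28.22
ee_pos: [531.0, 38.6, 98.7]
ee_rot: [-179.9, -0.5, -7.5]
contact_force: [2.1, 0.4, -1.2]
gripper_width: 48.7
grasp_force: 63.5
```

Request:
{"api": "play_rows", "payload": {"plan": [{"x": 0, "y": 0, "z": -0.06, "rx": 0, "ry": 0, "rz": 0, "hand": -0.5}, {"x": 0, "y": 0, "z": -0.05, "rx": 0, "ry": 0, "rz": 0, "hand": -0.5}, {"x": 0, "y": 0, "z": 0, "rx": 0, "ry": 0, "rz": 0, "hand": -0.5}, {"x": 0, "y": 0, "z": 0, "rx": 0, "ry": 0, "rz": 0, "hand": -0.5}, {"x": 0, "y": 0, "z": 0, "rx": 0, "ry": 0, "rz": 0, "hand": -0.5}]}}

```text
time_s: 28.63
ee_pos: [529.2, 38.6, 40.7]
ee_rot: [-180.0, -0.1, -7.1]
contact_force: [-0.0, 0.0, -2.9]
gripper_width: 48.3
grasp_force: 63.4
```

Request:
{"api": "play_rows", "payload": {"plan": [{"x": 0, "y": 0, "z": -0.014, "rx": 0, "ry": 0, "rz": 0, "hand": -0.5}, {"x": 0, "y": 0, "z": -0.013, "rx": 0, "ry": 0, "rz": 0, "hand": -0.5}, {"x": 0.014, "y": -0.0017, "z": 0, "rx": 0, "ry": 0, "rz": 0, "hand": -0.5}, {"x": 0.014, "y": -0.0017, "z": 0, "rx": 0, "ry": 0, "rz": 0, "hand": -0.5}, {"x": 0, "y": 0, "z": 0, "rx": 0, "ry": 0, "rz": 0, "hand": -0.5}]}}

```text
time_s: 29.05
ee_pos: [543.6, 36.7, 25.7]
ee_rot: [-180.0, -0.1, -7.1]
contact_force: [0.0, -0.4, -2.7]
gripper_width: 48.9
grasp_force: 64.2
```

Request:
{"api": "play_rows", "payload": {"plan": [{"x": 0.004, "y": -0.0005, "z": -0.004, "rx": 0, "ry": 0, "rz": 0, "hand": -0.5}, {"x": 0, "y": 0, "z": 0, "rx": 0, "ry": 0, "rz": 0, "hand": -0.5}, {"x": 0, "y": 0, "z": 0, "rx": 0, "ry": 0, "rz": 0, "hand": -0.5}]}}

```text
time_s: 29.3
ee_pos: [544.6, 36.6, 25.5]
ee_rot: [-180.0, -0.1, -7.1]
contact_force: [-12.4, -0.7, 27.7]
gripper_width: 48.7
grasp_force: 67.5
```

Request:
{"api": "play_rows", "payload": {"plan": [{"x": 0.004, "y": -0.0005, "z": 0, "rx": 0, "ry": 0, "rz": 0, "hand": -0.5}, {"x": 0, "y": 0, "z": 0, "rx": 0, "ry": 0, "rz": 0, "hand": -0.5}, {"x": 0, "y": 0, "z": 0, "rx": 0, "ry": 0, "rz": 0, "hand": -0.5}]}}

```text
time_s: 29.55
ee_pos: [546.0, 36.5, 25.6]
ee_rot: [-180.0, 0.0, -7.1]
contact_force: [-19.2, -0.4, 33.5]
gripper_width: 49.0
grasp_force: 68.0
```

Request:
{"api": "play_rows", "payload": {"plan": [{"x": 0.003, "y": -0.0004, "z": 0.003, "rx": 0, "ry": 0, "rz": 0, "hand": -0.5}, {"x": 0, "y": 0, "z": 0, "rx": 0, "ry": 0, "rz": 0, "hand": -0.5}, {"x": 0, "y": 0, "z": 0, "rx": 0, "ry": 0, "rz": 0, "hand": -0.5}]}}

```text
time_s: 29.8
ee_pos: [547.2, 36.4, 25.7]
ee_rot: [180.0, 0.1, -7.1]
contact_force: [-10.1, 0.9, 14.3]
gripper_width: 48.9
grasp_force: 66.0
```

Request:
{"api": "play_rows", "payload": {"plan": [{"x": -0.004, "y": 0.0005, "z": 0.002, "rx": 0, "ry": 0, "rz": 0, "hand": -0.5}, {"x": 0, "y": 0, "z": 0, "rx": 0, "ry": 0, "rz": 0, "hand": -0.5}]}}

```text
time_s: 29.97
ee_pos: [545.5, 36.5, 25.9]
ee_rot: [-180.0, -0.0, -7.1]
contact_force: [0.4, 0.6, -1.8]
gripper_width: 48.9
grasp_force: 64.1
```

Request:
{"api": "play_rows", "payload": {"plan": [{"x": 0.005, "y": -0.0006, "z": 0, "rx": 0, "ry": 0, "rz": 0, "hand": -0.5}, {"x": 0, "y": 0, "z": 0, "rx": 0, "ry": 0, "rz": 0, "hand": -0.5}, {"x": 0, "y": 0, "z": 0, "rx": 0, "ry": 0, "rz": 0, "hand": -0.5}]}}

```text
time_s: 30.22
ee_pos: [547.4, 36.2, 25.8]
ee_rot: [180.0, 0.2, -7.1]
contact_force: [-10.6, 1.4, 8.7]
gripper_width: 48.6
grasp_force: 65.3
```

Request:
{"api": "play_rows", "payload": {"plan": [{"x": 0.003, "y": -0.0004, "z": 0, "rx": 0, "ry": 0, "rz": 0, "hand": -0.5}, {"x": 0, "y": 0, "z": 0, "rx": 0, "ry": 0, "rz": 0, "hand": -0.5}, {"x": 0, "y": 0, "z": 0, "rx": 0, "ry": 0, "rz": 0, "hand": -0.5}]}}

```text
time_s: 30.47
ee_pos: [547.8, 36.2, 25.9]
ee_rot: [180.0, 0.3, -7.1]
contact_force: [-20.6, 1.6, 17.8]
gripper_width: 49.3
grasp_force: 66.4
```

Request:
{"api": "play_rows", "payload": {"plan": [{"x": 0.002, "y": -0.0002, "z": 0, "rx": 0, "ry": 0, "rz": 0, "hand": -0.5}, {"x": 0, "y": 0, "z": 0, "rx": 0, "ry": 0, "rz": 0, "hand": -0.5}, {"x": 0, "y": 0, "z": 0, "rx": 0, "ry": 0, "rz": 0, "hand": -0.5}]}}

```text
time_s: 30.72
ee_pos: [548.1, 36.2, 26.0]
ee_rot: [180.0, 0.4, -7.0]
contact_force: [-28.3, 2.1, 23.8]
gripper_width: 49.1
grasp_force: 67.1
```

Request:
{"api": "play_rows", "payload": {"plan": [{"x": -0.005, "y": 0.0006, "z": 0.002, "rx": 0, "ry": 0, "rz": 0, "hand": -0.5}, {"x": 0, "y": 0, "z": 0, "rx": 0, "ry": 0, "rz": 0, "hand": -0.5}, {"x": 0, "y": 0, "z": 0, "rx": 0, "ry": 0, "rz": 0, "hand": 0.6}, {"x": 0, "y": 0, "z": 0, "rx": 0, "ry": 0, "rz": 0, "hand": 0.6}, {"x": 0, "y": 0, "z": 0, "rx": 0, "ry": 0, "rz": 0, "hand": 0.6}]}}

```text
time_s: 31.13
ee_pos: [548.8, 36.1, 27.0]
ee_rot: [-180.0, -0.1, -7.1]
contact_force: [-0.8, 0.1, -0.2]
gripper_width: 68.2
grasp_force: 0.0
```

Request:
{"api": "play_rows", "payload": {"plan": [{"x": 0, "y": 0, "z": 0.04, "rx": 0, "ry": 0, "rz": 0, "hand": 0.6}, {"x": 0, "y": 0, "z": 0.08, "rx": 0, "ry": 0, "rz": 0, "hand": 0.6}, {"x": 0, "y": 0, "z": 0.08, "rx": 0, "ry": 0, "rz": 0, "hand": 0.7}, {"x": -0.0181, "y": -0.0608, "z": 0, "rx": 0, "ry": 0, "rz": 0, "hand": 0.7}, {"x": -0.0181, "y": -0.0608, "z": 0, "rx": 0, "ry": 0, "rz": 0, "hand": 0.7}]}}

```text
time_s: 31.55
ee_pos: [531.4, -24.7, 129.4]
ee_rot: [-180.0, -0.3, -6.9]
contact_force: [1.2, -0.3, -0.6]
gripper_width: 72.2
grasp_force: 0.0
```

Request:
{"api": "play_rows", "payload": {"plan": [{"x": -0.0181, "y": -0.0608, "z": 0, "rx": 0, "ry": 0, "rz": 0, "hand": 0.7}, {"x": 0, "y": 0, "z": 0, "rx": 0, "ry": 0, "rz": 0, "hand": 0.7}, {"x": 0, "y": 0, "z": 0, "rx": 0, "ry": 0, "rz": 0, "hand": 0.7}, {"x": 0, "y": 0, "z": 0, "rx": 0, "ry": 0, "rz": 0, "hand": 0.7}]}}

```text
time_s: 31.88
ee_pos: [521.5, -54.9, 127.0]
ee_rot: [-180.0, -0.0, -7.1]
contact_force: [-0.5, 0.0, -0.1]
gripper_width: 72.5
grasp_force: 0.0
```

```bash
python3 - <<'E'
from h import *
im,d,m,s=snap('wrist','wrist13');P=cloud(im,d,m);print(s['ee_pos'].round(1),s['ee_rot'].round(1))
tee(P,(546,37));tee(P,(520.5,-55))
im,d,m,s=snap('scene','scene13');P=cloud(im,d,m);tee(P,(546,37));tee(P,(520.5,-55))
E
```

```text
[521.5 -54.9 127. ] [-180.    -0.    -7.1]
tee [547.8  35.9] xdir -7.2 half [-24.9  24.3] foot [-33.8  31.6] topz 57.2 | bar x,y -19.1 38.8
tee [521.9 -54.8] xdir -7.6 half [-24.4  24.4] foot [11.9 45.6] topz 57.2 | bar x,y -33.6 -54.4
tee [547.1  35.1] xdir -7.9 half [-25.9  25.7] foot [-34.5  28.6] topz 57.6 | bar x,y -19.7 38.0
tee [520.4 -56.6] xdir -8.6 half [-24.7  23.8] foot [-19.1  42.8] topz 57.3 | bar x,y -34.8 -56.4
```

Request:
{"api": "play_rows", "payload": {"plan": [{"x": 0, "y": 0, "z": -0.06, "rx": 0, "ry": 0, "rz": 0, "hand": 0.7}, {"x": 0, "y": 0, "z": -0.06, "rx": 0, "ry": 0, "rz": 0, "hand": 0.7}, {"x": 0, "y": 0, "z": -0.05, "rx": 0, "ry": 0, "rz": 0, "hand": 0.7}, {"x": 0, "y": 0, "z": -0.036, "rx": 0, "ry": 0, "rz": 0, "hand": 0.7}, {"x": 0, "y": 0, "z": 0, "rx": 0, "ry": 0, "rz": 0, "hand": 0.7}]}}

```text
time_s: 32.4
ee_pos: [519.5, -53.9, 20.4]
ee_rot: [-180.0, 0.3, -7.0]
contact_force: [-1.0, -0.1, -0.4]
gripper_width: 72.4
grasp_force: 0.0
```

Request:
{"api": "play_rows", "payload": {"plan": [{"x": 0, "y": 0, "z": 0, "rx": 0, "ry": 0, "rz": 0, "hand": 0.7}, {"x": 0, "y": 0, "z": 0, "rx": 0, "ry": 0, "rz": 0, "hand": 0.7}, {"x": 0, "y": 0, "z": 0, "rx": 0, "ry": 0, "rz": 0, "hand": -0.5}, {"x": 0, "y": 0, "z": 0, "rx": 0, "ry": 0, "rz": 0, "hand": -0.5}, {"x": 0, "y": 0, "z": 0, "rx": 0, "ry": 0, "rz": 0, "hand": -0.5}], "force": 60}}

```text
time_s: 32.82
ee_pos: [521.9, -55.0, 25.4]
ee_rot: [-180.0, -0.1, -7.1]
contact_force: [-2.0, 2.2, 9.3]
gripper_width: 48.7
grasp_force: 61.7
```

Request:
{"api": "play_rows", "payload": {"plan": [{"x": 0, "y": 0, "z": 0, "rx": 0, "ry": 0, "rz": 0, "hand": -0.5}, {"x": 0, "y": 0, "z": 0, "rx": 0, "ry": 0, "rz": 0, "hand": -0.5}, {"x": -0.01, "y": 0, "z": 0.04, "rx": 0, "ry": 0, "rz": 0, "hand": -0.5}, {"x": 0, "y": 0, "z": 0.08, "rx": 0, "ry": 0, "rz": 0, "hand": -0.5}, {"x": 0, "y": 0, "z": 0.08, "rx": 0, "ry": 0, "rz": 0, "hand": -0.5}]}}

```text
time_s: 33.23
ee_pos: [515.1, -54.9, 124.7]
ee_rot: [-180.0, 0.2, -7.1]
contact_force: [1.5, 0.3, -2.8]
gripper_width: 48.5
grasp_force: 63.2
```

Request:
{"api": "play_rows", "payload": {"plan": [{"x": 0, "y": 0, "z": 0, "rx": 0, "ry": 0, "rz": 0.1538, "hand": -0.5}, {"x": 0, "y": 0, "z": 0, "rx": 0, "ry": 0, "rz": 0.1538, "hand": -0.5}, {"x": 0, "y": 0, "z": 0, "rx": 0, "ry": 0, "rz": 0.1538, "hand": -0.5}, {"x": 0, "y": 0, "z": 0, "rx": 0, "ry": 0, "rz": 0.1538, "hand": -0.5}, {"x": 0, "y": 0, "z": 0, "rx": 0, "ry": 0, "rz": 0.1538, "hand": -0.5}]}}

```text
time_s: 33.65
ee_pos: [516.1, -55.0, 124.4]
ee_rot: [180.0, -0.0, 27.9]
contact_force: [1.0, 0.3, -2.6]
gripper_width: 48.9
grasp_force: 63.4
```

Request:
{"api": "play_rows", "payload": {"plan": [{"x": 0, "y": 0, "z": 0, "rx": 0, "ry": 0, "rz": 0.1538, "hand": -0.5}, {"x": 0, "y": 0, "z": 0, "rx": 0, "ry": 0, "rz": 0.1538, "hand": -0.5}, {"x": 0, "y": 0, "z": 0, "rx": 0, "ry": 0, "rz": 0.1538, "hand": -0.5}, {"x": 0, "y": 0, "z": 0, "rx": 0, "ry": 0, "rz": 0.1538, "hand": -0.5}, {"x": 0, "y": 0, "z": 0, "rx": 0, "ry": 0, "rz": 0.1538, "hand": -0.5}]}}

```text
time_s: 34.07
ee_pos: [516.1, -55.1, 124.3]
ee_rot: [180.0, -0.0, 62.5]
contact_force: [-0.1, -0.7, -2.7]
gripper_width: 48.5
grasp_force: 63.4
```

Request:
{"api": "play_rows", "payload": {"plan": [{"x": 0, "y": 0, "z": 0, "rx": 0, "ry": 0, "rz": 0.1538, "hand": -0.5}, {"x": 0, "y": 0, "z": 0, "rx": 0, "ry": 0, "rz": 0.1538, "hand": -0.5}, {"x": 0, "y": 0, "z": 0, "rx": 0, "ry": 0, "rz": 0.1538, "hand": -0.5}, {"x": 0, "y": 0, "z": 0, "rx": 0, "ry": 0, "rz": 0.1538, "hand": -0.5}, {"x": 0, "y": 0, "z": 0, "rx": 0, "ry": 0, "rz": 0.1538, "hand": -0.5}]}}

```text
time_s: 34.48
ee_pos: [516.1, -55.0, 124.3]
ee_rot: [180.0, 0.0, 97.1]
contact_force: [0.6, -0.0, -3.0]
gripper_width: 48.7
grasp_force: 63.4
```

Request:
{"api": "play_rows", "payload": {"plan": [{"x": 0, "y": 0, "z": 0, "rx": 0, "ry": 0, "rz": 0.1538, "hand": -0.5}, {"x": 0, "y": 0, "z": 0, "rx": 0, "ry": 0, "rz": 0.1538, "hand": -0.5}, {"x": 0, "y": 0, "z": 0, "rx": 0, "ry": 0, "rz": 0.1538, "hand": -0.5}, {"x": 0, "y": 0, "z": 0, "rx": 0, "ry": 0, "rz": 0.1538, "hand": -0.5}, {"x": 0, "y": 0, "z": 0, "rx": 0, "ry": 0, "rz": 0.1538, "hand": -0.5}]}}

```text
time_s: 34.9
ee_pos: [516.1, -55.1, 124.3]
ee_rot: [180.0, 0.0, 131.7]
contact_force: [-0.2, -0.4, -2.4]
gripper_width: 48.9
grasp_force: 63.4
```

Request:
{"api": "play_rows", "payload": {"plan": [{"x": 0, "y": 0, "z": 0, "rx": 0, "ry": 0, "rz": 0.1538, "hand": -0.5}, {"x": 0, "y": 0, "z": 0, "rx": 0, "ry": 0, "rz": 0.1538, "hand": -0.5}, {"x": 0, "y": 0, "z": 0, "rx": 0, "ry": 0, "rz": 0.1538, "hand": -0.5}, {"x": 0, "y": 0, "z": 0, "rx": 0, "ry": 0, "rz": 0.1538, "hand": -0.5}, {"x": 0, "y": 0, "z": 0, "rx": 0, "ry": 0, "rz": 0.1538, "hand": -0.5}]}}

```text
time_s: 35.32
ee_pos: [516.1, -55.1, 124.3]
ee_rot: [-180.0, 0.0, 166.3]
contact_force: [-0.6, 0.1, -2.6]
gripper_width: 48.4
grasp_force: 63.4
```

Request:
{"api": "play_rows", "payload": {"plan": [{"x": 0, "y": 0, "z": 0, "rx": 0, "ry": 0, "rz": 0.1538, "hand": -0.5}, {"x": 0, "y": 0, "z": -0.06, "rx": 0, "ry": 0, "rz": 0, "hand": -0.5}, {"x": 0, "y": 0, "z": -0.06, "rx": 0, "ry": 0, "rz": 0, "hand": -0.5}, {"x": 0, "y": 0, "z": -0.05, "rx": 0, "ry": 0, "rz": 0, "hand": -0.5}, {"x": 0, "y": 0, "z": 0, "rx": 0, "ry": 0, "rz": 0, "hand": -0.5}]}}

```text
time_s: 35.73
ee_pos: [513.7, -54.6, 35.1]
ee_rot: [180.0, -0.4, 172.9]
contact_force: [-0.2, 0.4, -4.2]
gripper_width: 48.2
grasp_force: 63.4
```

Request:
{"api": "play_rows", "payload": {"plan": [{"x": 0, "y": 0, "z": 0, "rx": 0, "ry": 0, "rz": 0, "hand": -0.5}, {"x": 0, "y": 0, "z": 0, "rx": 0, "ry": 0, "rz": 0, "hand": -0.5}]}}

```text
time_s: 35.9
ee_pos: [517.0, -55.2, 40.6]
ee_rot: [-180.0, 0.1, 172.9]
contact_force: [-0.0, -0.4, -2.3]
gripper_width: 49.0
grasp_force: 63.6
```

Request:
{"api": "play_rows", "payload": {"plan": [{"x": 0, "y": 0, "z": -0.014, "rx": 0, "ry": 0, "rz": 0, "hand": -0.5}, {"x": 0, "y": 0, "z": -0.013, "rx": 0, "ry": 0, "rz": 0, "hand": -0.5}, {"x": 0.014, "y": -0.0017, "z": 0, "rx": 0, "ry": 0, "rz": 0, "hand": -0.5}, {"x": 0.014, "y": -0.0017, "z": 0, "rx": 0, "ry": 0, "rz": 0, "hand": -0.5}, {"x": 0, "y": 0, "z": 0, "rx": 0, "ry": 0, "rz": 0, "hand": -0.5}]}}

```text
time_s: 36.32
ee_pos: [531.4, -57.0, 25.7]
ee_rot: [-180.0, 0.1, 172.9]
contact_force: [-0.6, 0.6, -2.7]
gripper_width: 48.7
grasp_force: 64.3
```

Request:
{"api": "play_rows", "payload": {"plan": [{"x": 0.005, "y": -0.0006, "z": -0.002, "rx": 0, "ry": 0, "rz": 0, "hand": -0.5}, {"x": 0, "y": 0, "z": 0, "rx": 0, "ry": 0, "rz": 0, "hand": -0.5}, {"x": 0, "y": 0, "z": 0, "rx": 0, "ry": 0, "rz": 0, "hand": -0.5}]}}

```text
time_s: 36.57
ee_pos: [532.7, -57.1, 25.3]
ee_rot: [-180.0, 0.0, 172.9]
contact_force: [-6.0, 0.6, 13.3]
gripper_width: 48.8
grasp_force: 65.9
```

Request:
{"api": "play_rows", "payload": {"plan": [{"x": 0.005, "y": -0.0006, "z": 0, "rx": 0, "ry": 0, "rz": 0, "hand": -0.5}, {"x": 0, "y": 0, "z": 0, "rx": 0, "ry": 0, "rz": 0, "hand": -0.5}, {"x": 0, "y": 0, "z": 0, "rx": 0, "ry": 0, "rz": 0, "hand": -0.5}]}}

```text
time_s: 36.82
ee_pos: [535.1, -57.4, 25.3]
ee_rot: [-180.0, -0.0, 172.9]
contact_force: [-8.3, 1.3, 12.9]
gripper_width: 49.0
grasp_force: 65.9
```

Request:
{"api": "play_rows", "payload": {"plan": [{"x": 0.003, "y": -0.0004, "z": 0, "rx": 0, "ry": 0, "rz": 0, "hand": -0.5}, {"x": 0, "y": 0, "z": 0, "rx": 0, "ry": 0, "rz": 0, "hand": -0.5}, {"x": 0, "y": 0, "z": 0, "rx": 0, "ry": 0, "rz": 0, "hand": -0.5}]}}

```text
time_s: 37.07
ee_pos: [535.5, -57.4, 25.4]
ee_rot: [-180.0, -0.2, 172.9]
contact_force: [-18.5, 1.2, 23.9]
gripper_width: 48.5
grasp_force: 67.1
```

Request:
{"api": "play_rows", "payload": {"plan": [{"x": -0.001, "y": 0, "z": 0.003, "rx": 0, "ry": 0, "rz": 0, "hand": -0.5}, {"x": 0, "y": 0, "z": 0, "rx": 0, "ry": 0, "rz": 0, "hand": -0.5}, {"x": 0, "y": 0, "z": 0, "rx": 0, "ry": 0, "rz": 0, "hand": 0.6}, {"x": 0, "y": 0, "z": 0, "rx": 0, "ry": 0, "rz": 0, "hand": 0.6}, {"x": 0, "y": 0, "z": 0, "rx": 0, "ry": 0, "rz": 0, "hand": 0.6}]}}

```text
time_s: 37.48
ee_pos: [536.5, -57.6, 26.1]
ee_rot: [-180.0, 0.0, 172.9]
contact_force: [0.6, -0.4, -0.0]
gripper_width: 68.5
grasp_force: 0.0
```

Request:
{"api": "play_rows", "payload": {"plan": [{"x": 0, "y": 0, "z": 0.04, "rx": 0, "ry": 0, "rz": 0, "hand": 0.6}, {"x": 0, "y": 0, "z": 0.08, "rx": 0, "ry": 0, "rz": 0, "hand": 0.6}, {"x": -0.02, "y": 0, "z": 0.07, "rx": 0, "ry": 0, "rz": 0, "hand": 1}, {"x": -0.02, "y": 0, "z": 0.07, "rx": 0, "ry": 0, "rz": 0, "hand": 1}, {"x": -0.02, "y": 0, "z": 0.07, "rx": 0, "ry": 0, "rz": 0, "hand": 1}]}}

```text
time_s: 37.9
ee_pos: [505.6, -57.5, 192.6]
ee_rot: [-180.0, 0.0, 172.9]
contact_force: [0.8, 0.2, 0.1]
gripper_width: 85.3
grasp_force: 0.0
```

Request:
{"api": "play_rows", "payload": {"plan": [{"x": -0.02, "y": 0, "z": 0.07, "rx": 0, "ry": 0, "rz": 0, "hand": 1}, {"x": 0, "y": 0, "z": 0, "rx": 0, "ry": 0, "rz": 0, "hand": 1}, {"x": 0, "y": 0, "z": 0, "rx": 0, "ry": 0, "rz": 0, "hand": 1}, {"x": 0, "y": 0, "z": 0, "rx": 0, "ry": 0, "rz": 0, "hand": 1}]}}

```text
time_s: 38.23
ee_pos: [496.1, -57.6, 225.4]
ee_rot: [180.0, -0.0, 172.9]
contact_force: [0.4, -1.0, -1.0]
gripper_width: 85.5
grasp_force: 0.0
```

```bash
python3 - <<'E'
from h import *
im,d,m,s=snap('wrist','wrist14');P=cloud(im,d,m);print(s['ee_pos'].round(1),s['ee_rot'].round(1))
tee(P,(547,36));tee(P,(535,-57))
im,d,m,s=snap('scene','scene14');P=cloud(im,d,m);tee(P,(547,36));tee(P,(535,-57));head(P,im)
k=P[(P[...,2]>162)&(P[...,2]<169)&(abs(P[...,0]-590)<60)&(abs(P[...,1]+290)<60)];print('knob',len(k),k.min(0).round(1),k.max(0).round(1))
th=np.radians(-92.2+20*np.arange(19)); p=45*np.c_[np.cos(th),np.sin(th)]; print((np.diff(p,axis=0)/500).round(4).tolist())
E
```

```text
[496.1 -57.6 225.4] [180.   -0.  172.9]
tee [546.6  36. ] xdir -7.2 half [-24.9  24.6] foot [-33.8  31.6] topz 57.2 | bar x,y -20.4 38.8
tee [534.6 -57.2] xdir -7.2 half [-24.5  24.4] foot [-33.9  32. ] topz 57.4 | bar x,y -20.7 -55.2
tee [546.5  35.1] xdir -9.0 half [-25.6  24.9] foot [-33.3  29.7] topz 58.0 | bar x,y -20.4 37.8
tee [534. -59.] xdir -7.8 half [-24.8  25.7] foot [-32.7  29. ] topz 58.1 | bar x,y -21.1 -57.1
head 60 [152.1 163.3 178.6]
knob 47 [ 583.7 -328.9  162. ] [ 602.2 -312.5  166.3]
[[0.031, 0.0042], [0.0276, 0.0146], [0.021, 0.0232], [0.0118, 0.0289], [0.0012, 0.0312], [-0.0096, 0.0298], [-0.0192, 0.0247], [-0.0264, 0.0167], [-0.0306, 0.0066], [-0.031, -0.0042], [-0.0276, -0.0146], [-0.021, -0.0232], [-0.0118, -0.0289], [-0.0012, -0.0312], [0.0096, -0.0298], [0.0192, -0.0247], [0.0264, -0.0167], [0.0306, -0.0066]]
```

Request:
{"api": "play_rows", "payload": {"plan": [{"x": 0.0228, "y": -0.0651, "z": 0, "rx": 0, "ry": 0, "rz": 0, "hand": 1}, {"x": 0.0228, "y": -0.0651, "z": 0, "rx": 0, "ry": 0, "rz": 0, "hand": 1}, {"x": 0.0228, "y": -0.0651, "z": 0, "rx": 0, "ry": 0, "rz": 0, "hand": 1}, {"x": 0.0228, "y": -0.0651, "z": 0, "rx": 0, "ry": 0, "rz": 0, "hand": 1}, {"x": 0.0228, "y": -0.0651, "z": 0, "rx": 0, "ry": 0, "rz": 0, "hand": 1}]}}

```text
time_s: 38.75
ee_pos: [553.4, -221.9, 224.3]
ee_rot: [180.0, -0.1, 172.9]
contact_force: [0.7, 0.7, 1.2]
gripper_width: 85.5
grasp_force: 0.0
```

Request:
{"api": "play_rows", "payload": {"plan": [{"x": 0.0228, "y": -0.0651, "z": 0, "rx": 0, "ry": 0, "rz": 0, "hand": 1}, {"x": 0.0228, "y": -0.0651, "z": 0, "rx": 0, "ry": 0, "rz": 0, "hand": 1}, {"x": 0.0228, "y": -0.0651, "z": 0, "rx": 0, "ry": 0, "rz": 0, "hand": 1}, {"x": 0, "y": 0, "z": 0, "rx": 0, "ry": 0, "rz": 0, "hand": 1}, {"x": 0, "y": 0, "z": 0, "rx": 0, "ry": 0, "rz": 0, "hand": 1}]}}

```text
time_s: 39.17
ee_pos: [587.1, -319.2, 223.0]
ee_rot: [179.9, -0.2, 172.8]
contact_force: [-0.0, 0.8, 0.5]
gripper_width: 85.5
grasp_force: 0.0
```

Request:
{"api": "play_rows", "payload": {"plan": [{"x": 0, "y": 0, "z": 0, "rx": 0, "ry": 0, "rz": 0, "hand": 1}, {"x": 0, "y": 0, "z": 0, "rx": 0, "ry": 0, "rz": 0, "hand": 1}]}}

```text
time_s: 39.33
ee_pos: [587.4, -317.0, 225.4]
ee_rot: [180.0, -0.0, 172.9]
contact_force: [0.5, 0.4, -0.4]
gripper_width: 85.7
grasp_force: 0.0
```

```bash
python3 - <<'E'
from h import *
im,d,m,s=snap('wrist','wrist15');P=cloud(im,d,m);print(s['ee_pos'].round(1),s['ee_rot'].round(1))
k=P[(P[...,2]>162)&(P[...,2]<169)&(abs(P[...,0]-590)<60)&(abs(P[...,1]+290)<60)];print('knob',len(k),k.min(0).round(1),k.max(0).round(1))
E
```

```text
[ 587.4 -317.   225.4] [180.   -0.  172.9]
knob 547 [ 581.9 -329.1  162. ] [ 601.  -310.   165.7]
```

Request:
{"api": "play_rows", "payload": {"plan": [{"x": 0.01, "y": -0.0024, "z": -0.05, "rx": 0, "ry": 0, "rz": 0, "hand": 1}, {"x": 0, "y": 0, "z": -0.07, "rx": 0, "ry": 0, "rz": 0, "hand": 1}, {"x": 0, "y": 0, "z": -0.06, "rx": 0, "ry": 0, "rz": 0, "hand": 1}, {"x": 0, "y": 0, "z": -0.02, "rx": 0, "ry": 0, "rz": 0, "hand": 1}, {"x": 0, "y": 0, "z": 0, "rx": 0, "ry": 0, "rz": 0, "hand": 0}]}}

```text
time_s: 39.8
ee_pos: [591.6, -318.0, 123.6]
ee_rot: [179.9, -0.2, 172.9]
contact_force: [0.1, -0.3, 0.5]
gripper_width: 75.6
grasp_force: 0.0
```

Request:
{"api": "play_rows", "payload": {"plan": [{"x": 0, "y": 0, "z": 0, "rx": 0, "ry": 0, "rz": 0, "hand": 0}, {"x": 0, "y": 0, "z": 0, "rx": 0, "ry": 0, "rz": 0, "hand": -0.7}, {"x": 0, "y": 0, "z": 0, "rx": 0, "ry": 0, "rz": 0, "hand": -0.7}, {"x": 0, "y": 0, "z": 0, "rx": 0, "ry": 0, "rz": 0, "hand": -0.7}, {"x": 0, "y": 0, "z": 0, "rx": 0, "ry": 0, "rz": 0, "hand": -0.7}], "force": 20}}

```text
time_s: 40.22
ee_pos: [592.8, -319.7, 127.5]
ee_rot: [-179.9, 0.1, 172.9]
contact_force: [-1.0, 0.3, 5.0]
gripper_width: 21.4
grasp_force: 21.6
```

Request:
{"api": "play_rows", "payload": {"plan": [{"x": 0, "y": 0, "z": 0, "rx": 0, "ry": 0, "rz": 0, "hand": -0.7}, {"x": 0, "y": 0, "z": 0, "rx": 0, "ry": 0, "rz": 0, "hand": -0.7}, {"x": 0, "y": 0, "z": 0, "rx": 0, "ry": 0, "rz": 0, "hand": -0.7}]}}

```text
time_s: 40.47
ee_pos: [592.8, -319.6, 127.4]
ee_rot: [-179.9, 0.1, 172.9]
contact_force: [-0.7, -0.9, 6.2]
gripper_width: 21.1
grasp_force: 21.7
```

```bash
python3 - <<'E'
from h import *
s=bot.read_state();print(s['ee_pos'].round(1),s['contact_force'].round(1))
a=np.degrees(np.arctan2(s['ee_pos'][1]+274.5,s['ee_pos'][0]-587.3));print(a, np.hypot(s['ee_pos'][1]+274.5,s['ee_pos'][0]-587.3))
th=np.radians(-84+20*np.arange(19)); p=45*np.c_[np.cos(th),np.sin(th)]; print((np.diff(p,axis=0)/500).round(4).tolist())
E
```

```text
[ 592.8 -319.6  127.4] [-0.7 -0.9  6.2]
-83.06081396180038 45.474934707319406
[[0.03, 0.0086], [0.0253, 0.0184], [0.0175, 0.0259], [0.0076, 0.0303], [-0.0033, 0.0311], [-0.0137, 0.0281], [-0.0225, 0.0217], [-0.0286, 0.0127], [-0.0312, 0.0022], [-0.03, -0.0086], [-0.0253, -0.0184], [-0.0175, -0.0259], [-0.0076, -0.0303], [0.0033, -0.0311], [0.0137, -0.0281], [0.0225, -0.0217], [0.0286, -0.0127], [0.0312, -0.0022]]
```

Request:
{"api": "play_rows", "payload": {"plan": [{"x": 0.03, "y": 0.0086, "z": 0, "rx": 0, "ry": 0, "rz": 0, "hand": -0.7}, {"x": 0.0253, "y": 0.0184, "z": 0, "rx": 0, "ry": 0, "rz": 0, "hand": -0.7}, {"x": 0.0175, "y": 0.0259, "z": 0, "rx": 0, "ry": 0, "rz": 0, "hand": -0.7}, {"x": 0.0076, "y": 0.0303, "z": 0, "rx": 0, "ry": 0, "rz": 0, "hand": -0.7}, {"x": -0.0033, "y": 0.0311, "z": 0, "rx": 0, "ry": 0, "rz": 0, "hand": -0.7}]}}

```text
time_s: 40.88
ee_pos: [631.8, -262.2, 127.3]
ee_rot: [-179.9, 0.1, 172.9]
contact_force: [-9.4, -5.3, 6.6]
gripper_width: 21.6
grasp_force: 21.9
```

Request:
{"api": "play_rows", "payload": {"plan": [{"x": -0.0137, "y": 0.0281, "z": 0, "rx": 0, "ry": 0, "rz": 0, "hand": -0.7}, {"x": -0.0225, "y": 0.0217, "z": 0, "rx": 0, "ry": 0, "rz": 0, "hand": -0.7}, {"x": -0.0286, "y": 0.0127, "z": 0, "rx": 0, "ry": 0, "rz": 0, "hand": -0.7}, {"x": -0.0312, "y": 0.0022, "z": 0, "rx": 0, "ry": 0, "rz": 0, "hand": -0.7}, {"x": -0.03, "y": -0.0086, "z": 0, "rx": 0, "ry": 0, "rz": 0, "hand": -0.7}]}}

```text
time_s: 41.3
ee_pos: [568.2, -234.0, 127.4]
ee_rot: [-179.9, 0.2, 172.9]
contact_force: [9.5, -12.5, 2.2]
gripper_width: 21.9
grasp_force: 21.6
```

Request:
{"api": "play_rows", "payload": {"plan": [{"x": -0.0253, "y": -0.0184, "z": 0, "rx": 0, "ry": 0, "rz": 0, "hand": -0.7}, {"x": -0.0175, "y": -0.0259, "z": 0, "rx": 0, "ry": 0, "rz": 0, "hand": -0.7}, {"x": -0.0076, "y": -0.0303, "z": 0, "rx": 0, "ry": 0, "rz": 0, "hand": -0.7}, {"x": 0.0033, "y": -0.0311, "z": 0, "rx": 0, "ry": 0, "rz": 0, "hand": -0.7}, {"x": 0.0137, "y": -0.0281, "z": 0, "rx": 0, "ry": 0, "rz": 0, "hand": -0.7}]}}

```text
time_s: 41.72
ee_pos: [551.5, -301.8, 127.3]
ee_rot: [180.0, 0.1, 172.9]
contact_force: [9.0, 9.4, 5.8]
gripper_width: 21.3
grasp_force: 22.0
```

Request:
{"api": "play_rows", "payload": {"plan": [{"x": 0.0225, "y": -0.0217, "z": 0, "rx": 0, "ry": 0, "rz": 0, "hand": -0.7}, {"x": 0.0286, "y": -0.0127, "z": 0, "rx": 0, "ry": 0, "rz": 0, "hand": -0.7}, {"x": 0.0312, "y": -0.0022, "z": 0, "rx": 0, "ry": 0, "rz": 0, "hand": -0.7}, {"x": 0.03, "y": 0.0086, "z": 0, "rx": 0, "ry": 0, "rz": 0, "hand": -0.7}, {"x": 0.0253, "y": 0.0184, "z": 0, "rx": 0, "ry": 0, "rz": 0, "hand": -0.7}]}}

```text
time_s: 42.13
ee_pos: [620.8, -306.4, 127.3]
ee_rot: [-180.0, 0.0, 172.8]
contact_force: [-10.9, 6.6, 8.9]
gripper_width: 21.4
grasp_force: 22.3
```

Request:
{"api": "play_rows", "payload": {"plan": [{"x": 0.0175, "y": 0.0259, "z": 0, "rx": 0, "ry": 0, "rz": 0, "hand": -0.7}, {"x": 0.0076, "y": 0.0303, "z": 0, "rx": 0, "ry": 0, "rz": 0, "hand": -0.7}, {"x": -0.0033, "y": 0.0311, "z": 0, "rx": 0, "ry": 0, "rz": 0, "hand": -0.7}, {"x": -0.0137, "y": 0.0281, "z": 0, "rx": 0, "ry": 0, "rz": 0, "hand": -0.7}, {"x": -0.0225, "y": 0.0217, "z": 0, "rx": 0, "ry": 0, "rz": 0, "hand": -0.7}]}}

```text
time_s: 42.55
ee_pos: [613.6, -237.2, 127.4]
ee_rot: [-179.9, 0.2, 172.9]
contact_force: [-3.6, -10.2, 7.1]
gripper_width: 21.4
grasp_force: 22.1
```

Request:
{"api": "play_rows", "payload": {"plan": [{"x": -0.0286, "y": 0.0127, "z": 0, "rx": 0, "ry": 0, "rz": 0, "hand": -0.7}, {"x": -0.0312, "y": 0.0022, "z": 0, "rx": 0, "ry": 0, "rz": 0, "hand": -0.7}, {"x": -0.03, "y": -0.0086, "z": 0, "rx": 0, "ry": 0, "rz": 0, "hand": -0.7}, {"x": -0.0253, "y": -0.0184, "z": 0, "rx": 0, "ry": 0, "rz": 0, "hand": -0.7}, {"x": -0.0175, "y": -0.0259, "z": 0, "rx": 0, "ry": 0, "rz": 0, "hand": -0.7}]}}

```text
time_s: 42.97
ee_pos: [546.7, -256.4, 127.4]
ee_rot: [-180.0, 0.2, 172.9]
contact_force: [11.5, -2.5, 3.9]
gripper_width: 21.4
grasp_force: 21.8
```

Request:
{"api": "play_rows", "payload": {"plan": [{"x": -0.0076, "y": -0.0303, "z": 0, "rx": 0, "ry": 0, "rz": 0, "hand": -0.7}, {"x": 0.0033, "y": -0.0311, "z": 0, "rx": 0, "ry": 0, "rz": 0, "hand": -0.7}, {"x": 0.0137, "y": -0.0281, "z": 0, "rx": 0, "ry": 0, "rz": 0, "hand": -0.7}, {"x": 0.0225, "y": -0.0217, "z": 0, "rx": 0, "ry": 0, "rz": 0, "hand": -0.7}, {"x": 0.0286, "y": -0.0127, "z": 0, "rx": 0, "ry": 0, "rz": 0, "hand": -0.7}]}}

```text
time_s: 43.38
ee_pos: [577.5, -319.1, 127.3]
ee_rot: [180.0, 0.1, 172.8]
contact_force: [0.8, 13.8, 9.0]
gripper_width: 21.4
grasp_force: 22.6
```

Request:
{"api": "play_rows", "payload": {"plan": [{"x": 0.0312, "y": -0.0022, "z": 0, "rx": 0, "ry": 0, "rz": 0, "hand": -0.7}, {"x": 0, "y": 0, "z": 0, "rx": 0, "ry": 0, "rz": 0, "hand": -0.7}, {"x": 0, "y": 0, "z": 0, "rx": 0, "ry": 0, "rz": 0, "hand": -0.7}]}}

```text
time_s: 43.63
ee_pos: [593.8, -319.6, 127.4]
ee_rot: [-180.0, 0.2, 172.9]
contact_force: [1.3, 0.3, 10.3]
gripper_width: 21.3
grasp_force: 22.5
```

```bash
python3 - <<'E'
from h import *
im,d,m,s=snap('scene','scene16');P=cloud(im,d,m);head(P,im);tee(P,(547,36));tee(P,(535,-57))
print(s['ee_pos'].round(1),s['contact_force'].round(1))
E
```

```text
head 102 [-148.9 -138.7 -125. ]
tee [546.8  35. ] xdir -11.0 half [-25.2  24.5] foot [-33.8  29.2] topz 57.4 | bar x,y -20.1 37.8
tee [534.3 -59.1] xdir -8.6 half [-24.   23.9] foot [-33.6  24.5] topz 57.9 | bar x,y -20.8 -57.2
[ 593.8 -319.6  127.4] [ 1.3  0.3 10.3]
```

Request:
{"api": "play_rows", "payload": {"plan": [{"x": 0.03, "y": 0.0086, "z": 0, "rx": 0, "ry": 0, "rz": 0, "hand": -0.7}, {"x": 0.0253, "y": 0.0184, "z": 0, "rx": 0, "ry": 0, "rz": 0, "hand": -0.7}, {"x": 0.0175, "y": 0.0259, "z": 0, "rx": 0, "ry": 0, "rz": 0, "hand": -0.7}, {"x": 0.005, "y": 0.015, "z": 0, "rx": 0, "ry": 0, "rz": 0, "hand": -0.7}, {"x": 0, "y": 0, "z": 0, "rx": 0, "ry": 0, "rz": 0, "hand": -0.7}]}}

```text
time_s: 44.1
ee_pos: [632.3, -284.2, 127.4]
ee_rot: [-180.0, 0.1, 173.0]
contact_force: [-1.5, 1.4, 10.0]
gripper_width: 21.1
grasp_force: 22.4
```

Request:
{"api": "play_rows", "payload": {"plan": [{"x": 0, "y": 0, "z": 0, "rx": 0, "ry": 0, "rz": 0, "hand": -0.7}, {"x": 0, "y": 0, "z": 0, "rx": 0, "ry": 0, "rz": 0, "hand": -0.7}]}}

```text
time_s: 44.27
ee_pos: [632.0, -285.4, 127.4]
ee_rot: [-180.0, 0.1, 172.9]
contact_force: [-0.3, 0.7, 9.6]
gripper_width: 21.1
grasp_force: 22.4
```

```bash
python3 - <<'E'
from h import *
im,d,m,s=snap('scene','scene17');P=cloud(im,d,m);head(P,im);tee(P,(547,36));tee(P,(535,-57))
print(s['ee_pos'].round(1),s['contact_force'].round(1))
E
```

```text
head 42 [-162.7 -156.4 -150.9]
tee [546.6  34.2] xdir -5.4 half [-24.6  24.3] foot [-34.1  29.1] topz 57.7 | bar x,y -20.1 37.0
tee [535.3 -53.3] xdir -10.1 half [-18.6  18.6] foot [-1.6 28.5] topz 57.8 | bar x,y -20.5 -51.2
[ 632.  -285.4  127.4] [-0.3  0.7  9.6]
```

Request:
{"api": "play_rows", "payload": {"plan": [{"x": 0.0015, "y": 0.0093, "z": 0, "rx": 0, "ry": 0, "rz": 0, "hand": -0.7}, {"x": 0.001, "y": 0.0093, "z": 0, "rx": 0, "ry": 0, "rz": 0, "hand": -0.7}, {"x": 0, "y": 0, "z": 0, "rx": 0, "ry": 0, "rz": 0, "hand": -0.7}, {"x": 0, "y": 0, "z": 0, "rx": 0, "ry": 0, "rz": 0, "hand": -0.7}, {"x": 0, "y": 0, "z": 0, "rx": 0, "ry": 0, "rz": 0, "hand": -0.7}]}}

```text
time_s: 44.73
ee_pos: [633.2, -276.8, 127.4]
ee_rot: [-179.9, 0.1, 172.9]
contact_force: [0.8, -2.3, 8.3]
gripper_width: 21.4
grasp_force: 22.2
```

```bash
python3 - <<'E'
from h import *
s=bot.read_state();print(s['ee_pos'].round(1),s['contact_force'].round(1))
E
```

```text
[ 633.2 -276.8  127.4] [ 0.8 -2.3  8.3]
```

Request:
{"api": "play_rows", "payload": {"plan": [{"x": 0, "y": 0.008, "z": 0, "rx": 0, "ry": 0, "rz": 0, "hand": -0.7}, {"x": 0, "y": 0, "z": 0, "rx": 0, "ry": 0, "rz": 0, "hand": -0.7}, {"x": 0, "y": 0, "z": 0, "rx": 0, "ry": 0, "rz": 0, "hand": -0.7}]}}

```text
time_s: 44.98
ee_pos: [633.0, -276.0, 127.7]
ee_rot: [-179.7, 0.3, 172.8]
contact_force: [3.1, -20.8, 5.0]
gripper_width: 21.4
grasp_force: 22.5
```

Request:
{"api": "play_rows", "payload": {"plan": [{"x": 0, "y": 0, "z": 0, "rx": 0, "ry": 0, "rz": 0, "hand": 0.2}, {"x": 0, "y": 0, "z": 0, "rx": 0, "ry": 0, "rz": 0, "hand": 0.2}, {"x": 0, "y": 0, "z": 0, "rx": 0, "ry": 0, "rz": 0, "hand": 0.2}, {"x": 0, "y": 0, "z": 0.04, "rx": 0, "ry": 0, "rz": 0, "hand": 0.2}, {"x": 0, "y": 0, "z": 0.08, "rx": 0, "ry": 0, "rz": 0, "hand": 1}]}}

```text
time_s: 45.4
ee_pos: [630.9, -270.9, 181.0]
ee_rot: [179.8, -0.5, 172.9]
contact_force: [0.7, -0.1, -0.3]
gripper_width: 61.9
grasp_force: 0.0
```

Request:
{"api": "play_rows", "payload": {"plan": [{"x": 0, "y": 0, "z": 0.08, "rx": 0, "ry": 0, "rz": 0, "hand": 1}, {"x": -0.03, "y": 0.07, "z": 0, "rx": 0, "ry": 0, "rz": 0, "hand": 1}, {"x": -0.03, "y": 0.07, "z": 0, "rx": 0, "ry": 0, "rz": 0, "hand": 1}, {"x": -0.03, "y": 0.07, "z": 0, "rx": 0, "ry": 0, "rz": 0, "hand": 1}, {"x": -0.03, "y": 0.07, "z": 0, "rx": 0, "ry": 0, "rz": 0, "hand": 1}]}}

```text
time_s: 45.82
ee_pos: [571.5, -130.3, 225.7]
ee_rot: [180.0, -0.0, 172.9]
contact_force: [1.3, 0.5, 0.9]
gripper_width: 85.1
grasp_force: 0.0
```

Request:
{"api": "play_rows", "payload": {"plan": [{"x": -0.03, "y": 0.07, "z": 0, "rx": 0, "ry": 0, "rz": 0, "hand": 1}, {"x": -0.03, "y": 0.07, "z": 0, "rx": 0, "ry": 0, "rz": 0, "hand": 1}, {"x": -0.03, "y": 0.07, "z": 0, "rx": 0, "ry": 0, "rz": 0, "hand": 1}, {"x": -0.03, "y": 0.04, "z": 0, "rx": 0, "ry": 0, "rz": 0, "hand": 1}, {"x": -0.03, "y": 0, "z": 0, "rx": 0, "ry": 0, "rz": 0, "hand": 1}]}}

```text
time_s: 46.23
ee_pos: [496.5, -3.6, 225.9]
ee_rot: [180.0, -0.0, 173.1]
contact_force: [0.7, -1.0, -0.2]
gripper_width: 85.8
grasp_force: 0.0
```

Request:
{"api": "play_rows", "payload": {"plan": [{"x": 0, "y": 0, "z": 0, "rx": 0, "ry": 0, "rz": 0, "hand": 1}, {"x": 0, "y": 0, "z": 0, "rx": 0, "ry": 0, "rz": 0, "hand": 1}, {"x": 0, "y": 0, "z": 0, "rx": 0, "ry": 0, "rz": 0, "hand": 1}]}}

```text
time_s: 46.48
ee_pos: [498.1, -7.2, 226.0]
ee_rot: [180.0, 0.0, 172.9]
contact_force: [0.8, 0.2, -1.3]
gripper_width: 85.6
grasp_force: 0.0
```

```bash
python3 - <<'E'
from h import *
im,d,m,s=snap('scene','scene18');P=cloud(im,d,m);head(P,im)
k=P[(P[...,2]>162)&(P[...,2]<169)&(abs(P[...,0]-590)<60)&(abs(P[...,1]+290)<60)];print('knob',len(k),k.min(0).round(1),k.max(0).round(1))
im,d,m,s=snap('wrist','wrist18');P=cloud(im,d,m);print(s['ee_pos'].round(1));tee(P,(547,36));tee(P,(535,-57));head(P,im)
E
```

```text
head 109 [-181.5 -169.9 -156.2]
knob 51 [ 623.6 -287.   162. ] [ 641.1 -269.4  166.2]
[498.1  -7.4 225.8]
tee [546.8  36.1] xdir -7.6 half [-24.7  24.4] foot [-33.9  31.5] topz 57.4 | bar x,y -20.2 38.9
tee [534.3 -57.5] xdir -7.0 half [-24.5  24.7] foot [-33.7  32.2] topz 57.3 | bar x,y -20.9 -55.5
head 1247 [-178.5 -166.8 -151.2]
```

Request:
{"api": "play_rows", "payload": {"plan": [{"x": -0.0129, "y": 0.0682, "z": 0.0167, "rx": 0, "ry": 0, "rz": -0.1183, "hand": 1}, {"x": -0.0129, "y": 0.0682, "z": 0.0167, "rx": 0, "ry": 0, "rz": -0.1183, "hand": 1}, {"x": -0.0129, "y": 0.0682, "z": 0.0167, "rx": 0, "ry": 0, "rz": -0.1183, "hand": 1}, {"x": -0.0129, "y": 0.0682, "z": 0.0167, "rx": 0, "ry": 0, "rz": -0.1183, "hand": 1}, {"x": -0.0129, "y": 0.0682, "z": 0.0167, "rx": 0, "ry": 0, "rz": -0.1183, "hand": 1}]}}

```text
time_s: 47.0
ee_pos: [465.2, 164.8, 267.9]
ee_rot: [-180.0, -0.0, 145.9]
contact_force: [0.7, -0.5, 0.7]
gripper_width: 85.3
grasp_force: 0.0
```

Request:
{"api": "play_rows", "payload": {"plan": [{"x": -0.0129, "y": 0.0682, "z": 0.0167, "rx": 0, "ry": 0, "rz": -0.1183, "hand": 1}, {"x": -0.0129, "y": 0.0682, "z": 0.0167, "rx": 0, "ry": 0, "rz": -0.1183, "hand": 1}, {"x": -0.0129, "y": 0.0682, "z": 0.0167, "rx": 0, "ry": 0, "rz": -0.1183, "hand": 1}, {"x": -0.0129, "y": 0.0682, "z": 0.0167, "rx": 0, "ry": 0, "rz": -0.1183, "hand": 1}, {"x": 0, "y": 0, "z": 0, "rx": 0, "ry": 0, "rz": 0, "hand": 1}]}}

```text
time_s: 47.42
ee_pos: [438.9, 304.4, 302.0]
ee_rot: [179.9, -0.0, 124.7]
contact_force: [0.4, 0.2, -0.8]
gripper_width: 85.6
grasp_force: 0.0
```

Request:
{"api": "play_rows", "payload": {"plan": [{"x": 0, "y": 0, "z": 0, "rx": 0, "ry": 0, "rz": 0, "hand": 1}, {"x": 0, "y": 0, "z": 0, "rx": 0, "ry": 0, "rz": 0, "hand": 1}, {"x": 0, "y": 0, "z": 0, "rx": 0, "ry": 0, "rz": 0, "hand": 1}]}}

```text
time_s: 47.67
ee_pos: [439.9, 299.0, 300.6]
ee_rot: [-180.0, 0.0, 125.0]
contact_force: [0.7, -0.4, 0.1]
gripper_width: 85.5
grasp_force: 0.0
```

```bash
python3 - <<'E'
from h import *
im,d,m,s=snap('wrist','wrist19');P=cloud(im,d,m);print(s['ee_pos'].round(1),s['ee_rot'].round(1),s['joint_positions'].round(1))
hsv=cv2.cvtColor(im,cv2.COLOR_BGR2HSV);g=(hsv[...,0]>60)&(hsv[...,0]<95)&(hsv[...,1]>80)
r=(P[...,0]>380)&(P[...,0]<900)&(P[...,1]>200)&(P[...,1]<720)
h=P[r&~g&(P[...,2]>148)&(P[...,2]<163)]; print(len(h))
if len(h)>20:
    b=cv2.minAreaRect(h[:,:2].astype(np.float32));print('handle',b,h[:,2].max())
t=P[r&g&(P[...,2]>183)&(P[...,2]<197)]; 
if len(t)>20:
    b=cv2.minAreaRect(t[:,:2].astype(np.float32));print('top',cv2.boxPoints(b).round().tolist(),b)
E
```

```text
[439.9 299.  300.6] [-180.    0.  125.] [30.3 12.3 84.  -0.  83.7 -4.7]
3975
handle ((494.93743896484375, 382.6810302734375), (42.08290100097656, 224.04623413085938), 34.56355667114258) 162.99285779429778
top [[463.0, 487.0], [596.0, 298.0], [686.0, 361.0], [553.0, 550.0]] ((574.4815673828125, 423.8763427734375), (110.29947662353516, 231.02847290039062), 35.08887481689453)
```

View pics/wrist19.png

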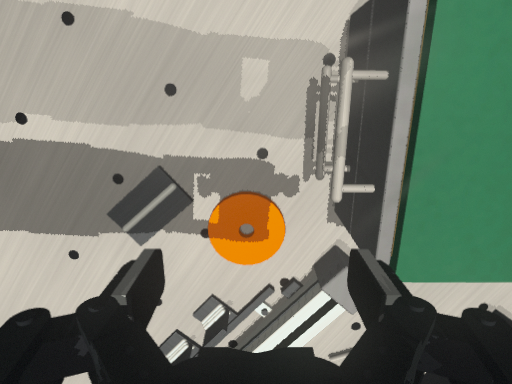

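```bash
python3 - <<'E'
from h import *
im,d,m,s=load('wrist19');P=cloud(im,d,m)
c,sn=np.cos(np.radians(35.)),np.sin(np.radians(35.));Q=P.copy();Q[...,0]=P[...,0]*c+P[...,1]*sn;Q[...,1]=-P[...,0]*sn+P[...,1]*c
sel=(Q[...,2]>146)&(Q[...,2]<164)&(P[...,1]>250)&(P[...,0]>400)
q=Q[sel]
H,e=np.histogram(q[:,0],bins=np.arange(590,660,3));print(list(zip(e.astype(int),H)))
x0=np.percentile(q[:,0],1);b=q[(q[:,0]<x0+14)];print(len(b),np.percentile(b,[1,50,99],axis=0).round(1))
print(np.polyfit(b[:,1],b[:,0],1))
top=Q[(Q[...,2]>184)&(Q[...,2]<196)&(P[...,1]>250)&(P[...,0]>400)];print('top x',np.percentile(top[:,0],[.5,2,10]).round(1),'y',np.percentile(top[:,1],[.5,99.5]).round(1))
E
```

```text
[(np.int64(590), np.int64(0)), (np.int64(593), np.int64(0)), (np.int64(596), np.int64(0)), (np.int64(599), np.int64(0)), (np.int64(602), np.int64(195)), (np.int64(605), np.int64(585)), (np.int64(608), np.int64(507)), (np.int64(611), np.int64(400)), (np.int64(614), np.int64(140)), (np.int64(617), np.int64(54)), (np.int64(620), np.int64(63)), (np.int64(623), np.int64(58)), (np.int64(626), np.int64(59)), (np.int64(629), np.int64(62)), (np.int64(632), np.int64(63)), (np.int64(635), np.int64(59)), (np.int64(638), np.int64(57)), (np.int64(641), np.int64(71)), (np.int64(644), np.int64(1895)), (np.int64(647), np.int64(0)), (np.int64(650), np.int64(0)), (np.int64(653), np.int64(0)), (np.int64(656), np.int64(0))]
1849 [[604.1 -28.5 151.2]
 [608.8  39.6 156.2]
 [617.3  95.8 158.4]]
[6.67594450e-03 6.08895591e+02]
top x [659.5 660.  665.4] y [-96.6 131.2]
```

Request:
{"api": "play_rows", "payload": {"plan": [{"x": 0.0267, "y": 0.0517, "z": 0, "rx": 0, "ry": 0, "rz": 0, "hand": -0.43}, {"x": 0.0267, "y": 0.0517, "z": 0, "rx": 0, "ry": 0, "rz": 0, "hand": -0.43}, {"x": 0.0267, "y": 0.0517, "z": 0, "rx": 0, "ry": 0, "rz": 0, "hand": -0.43}, {"x": 0, "y": 0, "z": -0.07, "rx": 0, "ry": 0, "rz": 0, "hand": -0.43}, {"x": 0, "y": 0, "z": -0.07, "rx": 0, "ry": 0, "rz": 0, "hand": -0.43}]}}

```text
time_s: 48.13
ee_pos: [480.9, 378.0, 231.1]
ee_rot: [179.8, 0.0, 125.0]
contact_force: [0.0, -0.4, -1.0]
gripper_width: 25.9
grasp_force: 0.0
```

Request:
{"api": "play_rows", "payload": {"plan": [{"x": 0, "y": 0, "z": 0, "rx": 0, "ry": 0, "rz": 0, "hand": -0.43}, {"x": 0, "y": 0, "z": 0, "rx": 0, "ry": 0, "rz": 0, "hand": -0.43}, {"x": 0, "y": 0, "z": 0, "rx": 0, "ry": 0, "rz": 0, "hand": -0.43}]}}

```text
time_s: 48.38
ee_pos: [480.3, 377.2, 233.4]
ee_rot: [179.9, 0.0, 124.9]
contact_force: [0.3, -0.2, 1.0]
gripper_width: 24.5
grasp_force: 0.0
```

```bash
python3 - <<'E'
from h import *
s=bot.read_state();print(s['ee_pos'].round(1),s['ee_rot'].round(1),s['gripper_width'])
E
```

```text
[480.3 377.2 233.4] [179.9   0.  124.9] 24.48876716285031
```

Request:
{"api": "play_rows", "payload": {"plan": [{"x": 0, "y": 0, "z": -0.06, "rx": 0, "ry": 0, "rz": 0, "hand": -0.43}, {"x": 0, "y": 0, "z": -0.06, "rx": 0, "ry": 0, "rz": 0, "hand": -0.43}, {"x": 0, "y": 0, "z": -0.05, "rx": 0, "ry": 0, "rz": 0, "hand": -0.43}, {"x": 0, "y": 0, "z": -0.026, "rx": 0, "ry": 0, "rz": 0, "hand": -0.43}, {"x": 0, "y": 0, "z": 0, "rx": 0, "ry": 0, "rz": 0, "hand": -0.43}]}}

```text
time_s: 48.8
ee_pos: [480.3, 377.6, 135.0]
ee_rot: [179.9, 0.0, 124.9]
contact_force: [-0.5, -0.7, 1.6]
gripper_width: 24.5
grasp_force: 0.3
```

Request:
{"api": "play_rows", "payload": {"plan": [{"x": 0, "y": 0, "z": 0, "rx": 0, "ry": 0, "rz": 0, "hand": -1}, {"x": 0, "y": 0, "z": 0, "rx": 0, "ry": 0, "rz": 0, "hand": -1}, {"x": 0, "y": 0, "z": 0, "rx": 0, "ry": 0, "rz": 0, "hand": -1}, {"x": 0, "y": 0, "z": 0, "rx": 0, "ry": 0, "rz": 0, "hand": -1}], "force": 30}}

```text
time_s: 49.13
ee_pos: [480.0, 377.4, 135.8]
ee_rot: [179.9, 0.0, 125.0]
contact_force: [-6.6, -4.7, 7.5]
gripper_width: 9.7
grasp_force: 29.4
```

Request:
{"api": "play_rows", "payload": {"plan": [{"x": -0.01, "y": -0.007, "z": 0, "rx": 0, "ry": 0, "rz": 0, "hand": -1}, {"x": -0.02, "y": -0.014, "z": 0, "rx": 0, "ry": 0, "rz": 0, "hand": -1}, {"x": 0, "y": 0, "z": 0, "rx": 0, "ry": 0, "rz": 0, "hand": -1}]}}

```text
time_s: 49.38
ee_pos: [464.6, 366.8, 135.8]
ee_rot: [179.8, 0.0, 125.0]
contact_force: [-0.4, -0.6, 4.3]
gripper_width: 9.8
grasp_force: 30.0
```

Request:
{"api": "play_rows", "payload": {"plan": [{"x": -0.0272, "y": -0.019, "z": 0, "rx": 0, "ry": 0, "rz": 0, "hand": -1}, {"x": -0.0272, "y": -0.019, "z": 0, "rx": 0, "ry": 0, "rz": 0, "hand": -1}, {"x": -0.0272, "y": -0.019, "z": 0, "rx": 0, "ry": 0, "rz": 0, "hand": -1}, {"x": -0.0272, "y": -0.019, "z": 0, "rx": 0, "ry": 0, "rz": 0, "hand": -1}, {"x": -0.0272, "y": -0.019, "z": 0, "rx": 0, "ry": 0, "rz": 0, "hand": -1}]}}

```text
time_s: 49.8
ee_pos: [397.0, 319.9, 135.7]
ee_rot: [179.7, -0.0, 125.0]
contact_force: [-0.3, 3.3, 10.6]
gripper_width: 9.4
grasp_force: 31.1
```

Request:
{"api": "play_rows", "payload": {"plan": [{"x": -0.0272, "y": -0.019, "z": 0, "rx": 0, "ry": 0, "rz": 0, "hand": -1}, {"x": -0.0272, "y": -0.019, "z": 0, "rx": 0, "ry": 0, "rz": 0, "hand": -1}, {"x": -0.0272, "y": -0.019, "z": 0, "rx": 0, "ry": 0, "rz": 0, "hand": -1}, {"x": -0.0272, "y": -0.019, "z": 0, "rx": 0, "ry": 0, "rz": 0, "hand": -1}, {"x": -0.0272, "y": -0.019, "z": 0, "rx": 0, "ry": 0, "rz": 0, "hand": -1}]}}

```text
time_s: 50.22
ee_pos: [329.1, 272.9, 135.7]
ee_rot: [179.6, -0.1, 125.0]
contact_force: [-2.2, 6.5, 14.4]
gripper_width: 9.9
grasp_force: 31.4
```

Request:
{"api": "play_rows", "payload": {"plan": [{"x": 0, "y": 0, "z": 0, "rx": 0, "ry": 0, "rz": 0, "hand": -1}, {"x": 0, "y": 0, "z": 0, "rx": 0, "ry": 0, "rz": 0, "hand": -0.43}, {"x": 0, "y": 0, "z": 0, "rx": 0, "ry": 0, "rz": 0, "hand": -0.43}, {"x": 0, "y": 0, "z": 0, "rx": 0, "ry": 0, "rz": 0, "hand": -0.43}, {"x": 0, "y": 0, "z": 0, "rx": 0, "ry": 0, "rz": 0, "hand": -0.43}]}}

```text
time_s: 50.63
ee_pos: [329.4, 272.6, 134.4]
ee_rot: [179.8, -0.0, 125.0]
contact_force: [-1.0, 0.9, 9.8]
gripper_width: 24.2
grasp_force: 4.5
```

Request:
{"api": "play_rows", "payload": {"plan": [{"x": 0, "y": 0, "z": 0.06, "rx": 0, "ry": 0, "rz": 0, "hand": -0.43}, {"x": 0, "y": 0, "z": 0.08, "rx": 0, "ry": 0, "rz": 0, "hand": -0.43}, {"x": 0, "y": 0, "z": 0.08, "rx": 0, "ry": 0, "rz": 0, "hand": 0}, {"x": 0, "y": 0, "z": 0.08, "rx": 0, "ry": 0, "rz": 0, "hand": 1}, {"x": 0, "y": 0, "z": 0.06, "rx": 0, "ry": 0, "rz": 0, "hand": 1}]}}

```text
time_s: 51.05
ee_pos: [328.7, 272.0, 316.8]
ee_rot: [179.8, 0.0, 125.0]
contact_force: [0.4, 0.1, 0.9]
gripper_width: 60.0
grasp_force: 0.0
```

Request:
{"api": "play_rows", "payload": {"plan": [{"x": 0, "y": 0, "z": 0, "rx": 0, "ry": 0, "rz": 0, "hand": 1}, {"x": 0, "y": 0, "z": 0, "rx": 0, "ry": 0, "rz": 0, "hand": 1}, {"x": 0, "y": 0, "z": 0, "rx": 0, "ry": 0, "rz": 0, "hand": 1}]}}

```text
time_s: 51.3
ee_pos: [328.4, 271.8, 312.4]
ee_rot: [-180.0, 0.0, 125.0]
contact_force: [-0.1, -0.3, -0.7]
gripper_width: 85.4
grasp_force: 0.0
```

```bash
python3 - <<'E'
from h import *
im,d,m,s=snap('wrist','wrist20');P=cloud(im,d,m);print(s['ee_pos'].round(1),s['ee_rot'].round(1))
c,sn=np.cos(np.radians(35.)),np.sin(np.radians(35.));Q=P.copy();Q[...,0]=P[...,0]*c+P[...,1]*sn;Q[...,1]=-P[...,0]*sn+P[...,1]*c
r=(P[...,1]>180)&(Q[...,0]>400)
b=Q[r&(Q[...,2]>146)&(Q[...,2]<162)];x0=np.percentile(b[:,0],.5);b=b[b[:,0]<x0+14];print('bar',np.percentile(b,[1,50,99],axis=0).round(1))
f=Q[r&(Q[...,2]>99)&(Q[...,2]<110)];print('floor',len(f),np.percentile(f,[1,50,99],axis=0).round(1))
w=Q[r&(Q[...,2]>162)&(Q[...,2]<173)];print('wall top',len(w),np.percentile(w,[1,50,99],axis=0).round(1))
im2,d2,m2,_=snap('side','side20');P=cloud(im2,d2,m2);tee(P,(547,36));tee(P,(535,-57))
im2,d2,m2,_=snap('scene','scene20');P=cloud(im2,d2,m2);tee(P,(547,36));tee(P,(535,-57));head(P,im2)
E
```

```text
[328.4 271.8 312.4] [-180.    0.  125.]
bar [[420.4 -27.4 151.1]
 [426.4  41.1 156. ]
 [433.7  97.8 158.2]]
floor 36744 [[495.7 -75.5 102.9]
 [601.5  42.5 104.8]
 [715.1 140.7 107.6]]
wall top 4286 [[460.7 -91.1 162.4]
 [513.4  87.3 167.6]
 [664.8 148.3 172.2]]
no tee at (547, 36) 27
no tee at (535, -57) 25
tee [546.9  36.1] xdir -7.8 half [-25.6  24.9] foot [-34.5  29.3] topz 57.6 | bar x,y -20.1 38.9
tee [534.4 -59. ] xdir -8.5 half [-24.2  23.9] foot [-34.7  28.5] topz 57.9 | bar x,y -20.7 -57.0
head 97 [-180.6 -170.2 -156.6]
```

View pics/wrist20.png

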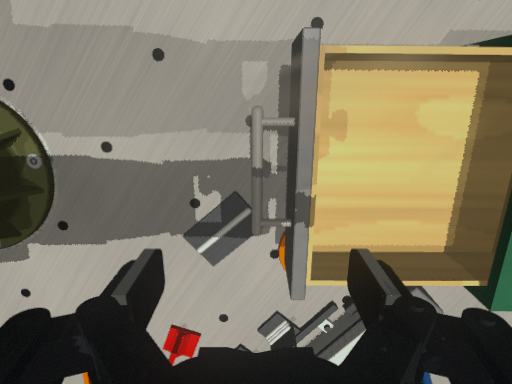

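Request:
{"api": "play_rows", "payload": {"plan": [{"x": 0.0484, "y": -0.0524, "z": 0, "rx": 0, "ry": 0, "rz": 0.1183, "hand": 0.7}, {"x": 0.0484, "y": -0.0524, "z": 0, "rx": 0, "ry": 0, "rz": 0.1183, "hand": 0.7}, {"x": 0.0484, "y": -0.0524, "z": 0, "rx": 0, "ry": 0, "rz": 0.1183, "hand": 0.7}, {"x": 0.0484, "y": -0.0524, "z": 0, "rx": 0, "ry": 0, "rz": 0.1183, "hand": 0.7}, {"x": 0.0484, "y": -0.0524, "z": 0, "rx": 0, "ry": 0, "rz": 0.1183, "hand": 0.7}]}}

```text
time_s: 51.87
ee_pos: [450.3, 139.5, 312.3]
ee_rot: [-180.0, -0.1, 151.9]
contact_force: [0.7, 1.1, 0.5]
gripper_width: 72.6
grasp_force: 0.0
```

Request:
{"api": "play_rows", "payload": {"plan": [{"x": 0.0484, "y": -0.0524, "z": 0, "rx": 0, "ry": 0, "rz": 0.1183, "hand": 0.7}, {"x": 0.0484, "y": -0.0524, "z": 0, "rx": 0, "ry": 0, "rz": 0.1183, "hand": 0.7}, {"x": 0.0484, "y": -0.0524, "z": 0, "rx": 0, "ry": 0, "rz": 0.1183, "hand": 0.7}, {"x": 0.0484, "y": -0.0524, "z": 0, "rx": 0, "ry": 0, "rz": 0.1183, "hand": 0.7}, {"x": 0, "y": 0, "z": -0.08, "rx": 0, "ry": 0, "rz": 0, "hand": 0.7}]}}

```text
time_s: 52.28
ee_pos: [551.3, 32.2, 277.8]
ee_rot: [180.0, 0.6, 173.1]
contact_force: [1.3, -0.3, 0.2]
gripper_width: 72.8
grasp_force: 0.0
```

Request:
{"api": "play_rows", "payload": {"plan": [{"x": 0, "y": 0, "z": -0.08, "rx": 0, "ry": 0, "rz": 0, "hand": 0.7}, {"x": 0, "y": 0, "z": -0.08, "rx": 0, "ry": 0, "rz": 0, "hand": 0.7}, {"x": 0, "y": 0, "z": -0.06, "rx": 0, "ry": 0, "rz": 0, "hand": 0.7}, {"x": 0, "y": 0, "z": 0, "rx": 0, "ry": 0, "rz": 0, "hand": 0.7}, {"x": 0, "y": 0, "z": 0, "rx": 0, "ry": 0, "rz": 0, "hand": 0.7}]}}

```text
time_s: 52.7
ee_pos: [545.9, 36.2, 162.3]
ee_rot: [-180.0, -0.2, 172.9]
contact_force: [0.9, -0.1, 0.9]
gripper_width: 72.5
grasp_force: 0.0
```

Request:
{"api": "play_rows", "payload": {"plan": [{"x": 0, "y": 0, "z": 0, "rx": 0, "ry": 0, "rz": 0, "hand": 0.7}, {"x": 0, "y": 0, "z": 0, "rx": 0, "ry": 0, "rz": 0, "hand": 0.7}]}}

```text
time_s: 52.87
ee_pos: [547.3, 36.3, 165.4]
ee_rot: [180.0, 0.2, 172.9]
contact_force: [-0.2, 0.4, 1.0]
gripper_width: 72.0
grasp_force: 0.0
```

```bash
python3 - <<'E'
from h import *
im,d,m,s=snap('wrist','wrist21');P=cloud(im,d,m);print(s['ee_pos'].round(1),s['ee_rot'].round(1));tee(P,(547,36));tee(P,(535,-57))
E
```

```text
[547.3  36.3 165.4] [180.    0.2 172.9]
tee [546.4  36.2] xdir -7.2 half [-24.3  24.4] foot [-33.5  32. ] topz 57.4 | bar x,y -20.6 38.9
tee [534.6 -57.2] xdir -8.1 half [-24.1  24.8] foot [-33.6  31.9] topz 57.4 | bar x,y -20.7 -55.2
```

Request:
{"api": "play_rows", "payload": {"plan": [{"x": -0.001, "y": 0, "z": -0.07, "rx": 0, "ry": 0, "rz": 0, "hand": 0.7}, {"x": 0, "y": 0, "z": -0.07, "rx": 0, "ry": 0, "rz": 0, "hand": 0.7}, {"x": 0, "y": 0, "z": -0.07, "rx": 0, "ry": 0, "rz": 0, "hand": 0.7}, {"x": 0, "y": 0, "z": -0.045, "rx": 0, "ry": 0, "rz": 0, "hand": 0.7}, {"x": 0, "y": 0, "z": -0.022, "rx": 0, "ry": 0, "rz": 0, "hand": 0.7}]}}

```text
time_s: 53.33
ee_pos: [545.2, 36.2, 22.8]
ee_rot: [-180.0, -0.1, 172.9]
contact_force: [0.3, 0.1, -0.1]
gripper_width: 72.8
grasp_force: 0.0
```

Request:
{"api": "play_rows", "payload": {"plan": [{"x": 0, "y": 0, "z": 0, "rx": 0, "ry": 0, "rz": 0, "hand": 0.7}, {"x": 0, "y": 0, "z": 0, "rx": 0, "ry": 0, "rz": 0, "hand": 0.7}, {"x": 0, "y": 0, "z": 0, "rx": 0, "ry": 0, "rz": 0, "hand": -0.5}, {"x": 0, "y": 0, "z": 0, "rx": 0, "ry": 0, "rz": 0, "hand": -0.5}, {"x": 0, "y": 0, "z": 0, "rx": 0, "ry": 0, "rz": 0, "hand": -0.5}], "force": 60}}

```text
time_s: 53.75
ee_pos: [546.8, 36.2, 26.7]
ee_rot: [180.0, 0.2, 172.9]
contact_force: [-2.6, -0.4, 10.6]
gripper_width: 48.7
grasp_force: 61.4
```

Request:
{"api": "play_rows", "payload": {"plan": [{"x": 0, "y": 0, "z": 0, "rx": 0, "ry": 0, "rz": 0, "hand": -0.5}, {"x": 0, "y": 0, "z": 0, "rx": 0, "ry": 0, "rz": 0, "hand": -0.5}, {"x": 0, "y": 0, "z": 0, "rx": 0, "ry": 0, "rz": 0, "hand": -0.5}]}}

```text
time_s: 54.0
ee_pos: [546.9, 36.2, 26.7]
ee_rot: [180.0, 0.2, 172.9]
contact_force: [-3.0, -0.3, 9.7]
gripper_width: 49.1
grasp_force: 61.4
```

```bash
python3 - <<'E'
from h import *
s=bot.read_state();print(s['ee_pos'].round(1),s['contact_force'].round(1),s['gripper_width'],s['grasp_force'])
E
```

```text
[546.9  36.2  26.7] [-3.  -0.3  9.7] 49.05959225996595 61.39341473579407
```

Request:
{"api": "play_rows", "payload": {"plan": [{"x": -0.008, "y": 0, "z": 0.04, "rx": 0, "ry": 0, "rz": 0, "hand": -0.5}, {"x": 0, "y": 0, "z": 0.08, "rx": 0, "ry": 0, "rz": 0, "hand": -0.5}, {"x": 0, "y": 0, "z": 0.08, "rx": 0, "ry": 0, "rz": 0, "hand": -0.5}, {"x": 0, "y": 0, "z": 0.08, "rx": 0, "ry": 0, "rz": 0, "hand": -0.5}, {"x": 0, "y": 0, "z": 0.08, "rx": 0, "ry": 0, "rz": 0, "hand": -0.5}]}}

```text
time_s: 54.42
ee_pos: [541.4, 36.2, 207.5]
ee_rot: [180.0, 0.1, 172.9]
contact_force: [0.7, 0.1, -2.7]
gripper_width: 48.7
grasp_force: 63.3
```

Request:
{"api": "play_rows", "payload": {"plan": [{"x": 0, "y": 0, "z": 0.06, "rx": 0, "ry": 0, "rz": 0, "hand": -0.5}, {"x": -0.024, "y": 0.0709, "z": 0, "rx": 0, "ry": 0, "rz": -0.1064, "hand": -0.5}, {"x": -0.024, "y": 0.0709, "z": 0, "rx": 0, "ry": 0, "rz": -0.1064, "hand": -0.5}, {"x": -0.024, "y": 0.0709, "z": 0, "rx": 0, "ry": 0, "rz": -0.1064, "hand": -0.5}, {"x": -0.024, "y": 0.0709, "z": 0, "rx": 0, "ry": 0, "rz": -0.1064, "hand": -0.5}]}}

```text
time_s: 54.83
ee_pos: [492.9, 179.3, 235.7]
ee_rot: [179.9, 0.1, 153.5]
contact_force: [1.1, -0.4, -2.4]
gripper_width: 49.0
grasp_force: 63.4
```

Request:
{"api": "play_rows", "payload": {"plan": [{"x": -0.024, "y": 0.0709, "z": 0, "rx": 0, "ry": 0, "rz": -0.1064, "hand": -0.5}, {"x": -0.024, "y": 0.0709, "z": 0, "rx": 0, "ry": 0, "rz": -0.1064, "hand": -0.5}, {"x": -0.024, "y": 0.0709, "z": 0, "rx": 0, "ry": 0, "rz": -0.1064, "hand": -0.5}, {"x": -0.024, "y": 0.0709, "z": 0, "rx": 0, "ry": 0, "rz": -0.1064, "hand": -0.5}, {"x": -0.024, "y": 0.0709, "z": 0, "rx": 0, "ry": 0, "rz": -0.1064, "hand": -0.5}]}}

```text
time_s: 55.25
ee_pos: [432.8, 356.9, 235.6]
ee_rot: [179.9, 0.0, 129.6]
contact_force: [0.2, 0.8, -3.5]
gripper_width: 48.7
grasp_force: 63.4
```

Request:
{"api": "play_rows", "payload": {"plan": [{"x": -0.024, "y": 0.0709, "z": 0, "rx": 0, "ry": 0, "rz": -0.1064, "hand": -0.5}, {"x": 0, "y": 0, "z": 0, "rx": 0, "ry": 0, "rz": 0, "hand": -0.5}, {"x": 0, "y": 0, "z": 0, "rx": 0, "ry": 0, "rz": 0, "hand": -0.5}, {"x": 0, "y": 0, "z": 0, "rx": 0, "ry": 0, "rz": 0, "hand": -0.5}, {"x": 0, "y": 0, "z": 0, "rx": 0, "ry": 0, "rz": 0, "hand": -0.5}]}}

```text
time_s: 55.67
ee_pos: [422.2, 389.9, 235.0]
ee_rot: [180.0, 0.0, 125.0]
contact_force: [0.0, 0.0, -2.2]
gripper_width: 48.6
grasp_force: 63.4
```

```bash
python3 - <<'E'
from h import *
s=bot.read_state();print(s['ee_pos'].round(1),s['ee_rot'].round(1),s['contact_force'].round(1),s['gripper_width'],s['grasp_force'])
E
```

```text
[422.2 389.9 235. ] [180.   0. 125.] [ 0.   0.  -2.2] 48.60774589752358 63.42530608177185
```

Request:
{"api": "play_rows", "payload": {"plan": [{"x": 0, "y": 0, "z": -0.05, "rx": 0, "ry": 0, "rz": 0, "hand": -0.5}, {"x": 0, "y": 0, "z": -0.06, "rx": 0, "ry": 0, "rz": 0, "hand": -0.5}, {"x": 0, "y": 0, "z": -0.05, "rx": 0, "ry": 0, "rz": 0, "hand": -0.5}, {"x": 0, "y": 0, "z": -0.03, "rx": 0, "ry": 0, "rz": 0, "hand": -0.5}, {"x": 0, "y": 0, "z": 0, "rx": 0, "ry": 0, "rz": 0, "hand": -0.5}]}}

```text
time_s: 56.08
ee_pos: [421.3, 388.8, 136.5]
ee_rot: [-179.7, 0.0, 124.9]
contact_force: [0.4, -0.6, -4.2]
gripper_width: 49.0
grasp_force: 63.4
```

Request:
{"api": "play_rows", "payload": {"plan": [{"x": 0, "y": 0, "z": 0, "rx": 0, "ry": 0, "rz": 0, "hand": -0.5}, {"x": 0, "y": 0, "z": -0.008, "rx": 0, "ry": 0, "rz": 0, "hand": -0.5}, {"x": 0, "y": 0, "z": -0.006, "rx": 0, "ry": 0, "rz": 0, "hand": -0.5}, {"x": 0, "y": 0, "z": 0, "rx": 0, "ry": 0, "rz": 0, "hand": -0.5}, {"x": 0, "y": 0, "z": 0, "rx": 0, "ry": 0, "rz": 0, "hand": -0.5}]}}

```text
time_s: 56.5
ee_pos: [422.0, 390.8, 133.0]
ee_rot: [180.0, -0.0, 125.0]
contact_force: [0.6, -0.1, -2.7]
gripper_width: 48.7
grasp_force: 63.4
```

Request:
{"api": "play_rows", "payload": {"plan": [{"x": 0, "y": 0, "z": -0.002, "rx": 0, "ry": 0, "rz": 0, "hand": -0.5}, {"x": 0, "y": 0, "z": 0, "rx": 0, "ry": 0, "rz": 0, "hand": -0.5}, {"x": 0, "y": 0, "z": 0, "rx": 0, "ry": 0, "rz": 0, "hand": -0.5}]}}

```text
time_s: 56.75
ee_pos: [421.9, 390.9, 131.8]
ee_rot: [180.0, -0.0, 125.0]
contact_force: [0.4, -0.0, -1.8]
gripper_width: 48.8
grasp_force: 63.7
```

Request:
{"api": "play_rows", "payload": {"plan": [{"x": 0, "y": 0, "z": -0.002, "rx": 0, "ry": 0, "rz": 0, "hand": -0.5}, {"x": 0, "y": 0, "z": 0, "rx": 0, "ry": 0, "rz": 0, "hand": -0.5}]}}

```text
time_s: 56.92
ee_pos: [422.3, 391.2, 131.8]
ee_rot: [179.9, -0.0, 125.0]
contact_force: [0.1, 0.1, 6.1]
gripper_width: 49.0
grasp_force: 64.3
```

Request:
{"api": "play_rows", "payload": {"plan": [{"x": 0, "y": 0, "z": 0, "rx": 0, "ry": 0, "rz": 0, "hand": 0.5}, {"x": 0, "y": 0, "z": 0, "rx": 0, "ry": 0, "rz": 0, "hand": 0.5}, {"x": 0, "y": 0, "z": 0, "rx": 0, "ry": 0, "rz": 0, "hand": 0.5}, {"x": 0, "y": 0, "z": 0.04, "rx": 0, "ry": 0, "rz": 0, "hand": 0.5}, {"x": 0, "y": 0, "z": 0.08, "rx": 0, "ry": 0, "rz": 0, "hand": 0.5}]}}

```text
time_s: 57.33
ee_pos: [420.4, 389.5, 186.9]
ee_rot: [-179.5, 0.0, 125.0]
contact_force: [-0.2, 1.3, 0.2]
gripper_width: 64.1
grasp_force: 0.0
```

Request:
{"api": "play_rows", "payload": {"plan": [{"x": 0, "y": 0, "z": 0.08, "rx": 0, "ry": 0, "rz": 0, "hand": 0.7}, {"x": 0, "y": 0, "z": 0, "rx": 0, "ry": 0, "rz": 0, "hand": 0.7}, {"x": 0, "y": 0, "z": 0, "rx": 0, "ry": 0, "rz": 0, "hand": 0.7}, {"x": 0, "y": 0, "z": 0, "rx": 0, "ry": 0, "rz": 0, "hand": 0.7}]}}

```text
time_s: 57.67
ee_pos: [421.6, 390.5, 229.8]
ee_rot: [-180.0, 0.0, 125.0]
contact_force: [0.3, -1.1, -0.7]
gripper_width: 72.7
grasp_force: 0.0
```

```bash
python3 - <<'E'
from h import *
im,d,m,s=snap('wrist','wrist22');P=cloud(im,d,m);print(s['ee_pos'].round(1),s['ee_rot'].round(1))
t=P[(P[...,2]>157)&(P[...,2]<167)&(np.hypot(P[...,0]-422,P[...,1]-391)<40)]
print(len(t),t.mean(0).round(1) if len(t) else '',cv2.minAreaRect(t[:,:2].astype(np.float32)) if len(t) else '', np.percentile(t[:,2],[5,50,95]))
im2,d2,m2,_=snap('scene','scene22');P=cloud(im2,d2,m2);tee(P,(535,-57));head(P,im2)
E
```

```text
[421.6 390.5 229.8] [-180.    0.  125.]
948 [422.1 392.1 162. ] ((422.46343994140625, 391.42120361328125), (49.6580696105957, 8.95727252960205), 34.68497848510742) [158.52771357 162.38908199 163.50626007]
tee [534.3 -59.2] xdir -7.3 half [-24.9  25.1] foot [-35.   29.1] topz 57.4 | bar x,y -20.7 -57.2
head 91 [-180.5 -168.2 -156.4]
```

Request:
{"api": "play_rows", "payload": {"plan": [{"x": 0.0188, "y": -0.0747, "z": 0, "rx": 0, "ry": 0, "rz": 0.0887, "hand": 0.7}, {"x": 0.0188, "y": -0.0747, "z": 0, "rx": 0, "ry": 0, "rz": 0.0887, "hand": 0.7}, {"x": 0.0188, "y": -0.0747, "z": 0, "rx": 0, "ry": 0, "rz": 0.0887, "hand": 0.7}, {"x": 0.0188, "y": -0.0747, "z": 0, "rx": 0, "ry": 0, "rz": 0.0887, "hand": 0.7}, {"x": 0.0188, "y": -0.0747, "z": 0, "rx": 0, "ry": 0, "rz": 0.0887, "hand": 0.7}]}}

```text
time_s: 58.18
ee_pos: [468.5, 202.2, 229.4]
ee_rot: [-179.9, -0.1, 145.2]
contact_force: [0.3, -0.3, 0.3]
gripper_width: 72.8
grasp_force: 0.0
```

Request:
{"api": "play_rows", "payload": {"plan": [{"x": 0.0188, "y": -0.0747, "z": 0, "rx": 0, "ry": 0, "rz": 0.0887, "hand": 0.7}, {"x": 0.0188, "y": -0.0747, "z": 0, "rx": 0, "ry": 0, "rz": 0.0887, "hand": 0.7}, {"x": 0.0188, "y": -0.0747, "z": 0, "rx": 0, "ry": 0, "rz": 0.0887, "hand": 0.7}, {"x": 0.0188, "y": -0.0747, "z": 0, "rx": 0, "ry": 0, "rz": 0.0887, "hand": 0.7}, {"x": 0.0188, "y": -0.0747, "z": 0, "rx": 0, "ry": 0, "rz": 0.0887, "hand": 0.7}]}}

```text
time_s: 58.6
ee_pos: [515.6, 15.3, 229.5]
ee_rot: [-180.0, -0.1, 165.1]
contact_force: [0.2, 0.2, 0.3]
gripper_width: 72.7
grasp_force: 0.0
```

Request:
{"api": "play_rows", "payload": {"plan": [{"x": 0.0188, "y": -0.0747, "z": 0, "rx": 0, "ry": 0, "rz": 0.0887, "hand": 0.7}, {"x": 0.0188, "y": -0.0747, "z": 0, "rx": 0, "ry": 0, "rz": 0.0887, "hand": 0.7}, {"x": 0, "y": 0, "z": -0.07, "rx": 0, "ry": 0, "rz": 0, "hand": 0.7}, {"x": 0, "y": 0, "z": -0.06, "rx": 0, "ry": 0, "rz": 0, "hand": 0.7}, {"x": 0, "y": 0, "z": 0, "rx": 0, "ry": 0, "rz": 0, "hand": 0.7}]}}

```text
time_s: 59.02
ee_pos: [531.8, -57.7, 159.1]
ee_rot: [180.0, -0.6, 172.8]
contact_force: [-0.2, -0.0, -1.4]
gripper_width: 72.7
grasp_force: 0.0
```

Request:
{"api": "play_rows", "payload": {"plan": [{"x": 0, "y": 0, "z": 0, "rx": 0, "ry": 0, "rz": 0, "hand": 0.7}, {"x": 0, "y": 0, "z": 0, "rx": 0, "ry": 0, "rz": 0, "hand": 0.7}, {"x": 0, "y": 0, "z": 0, "rx": 0, "ry": 0, "rz": 0, "hand": 0.7}]}}

```text
time_s: 59.27
ee_pos: [535.3, -57.2, 167.3]
ee_rot: [-180.0, 0.1, 172.9]
contact_force: [0.4, 0.5, 0.3]
gripper_width: 72.8
grasp_force: 0.0
```

```bash
python3 - <<'E'
from h import *
im,d,m,s=snap('wrist','wrist23');P=cloud(im,d,m);print(s['ee_pos'].round(1),s['ee_rot'].round(1));tee(P,(535,-57))
E
```

```text
[535.3 -57.2 167.3] [-1.800e+02  1.000e-01  1.729e+02]
tee [534.6 -57.3] xdir -8.2 half [-24.3  24.5] foot [-33.8  31.4] topz 57.4 | bar x,y -20.7 -55.3
```

Request:
{"api": "play_rows", "payload": {"plan": [{"x": 0, "y": 0, "z": -0.07, "rx": 0, "ry": 0, "rz": 0, "hand": 0.7}, {"x": 0, "y": 0, "z": -0.07, "rx": 0, "ry": 0, "rz": 0, "hand": 0.7}, {"x": 0, "y": 0, "z": -0.07, "rx": 0, "ry": 0, "rz": 0, "hand": 0.7}, {"x": 0, "y": 0, "z": -0.045, "rx": 0, "ry": 0, "rz": 0, "hand": 0.7}, {"x": 0, "y": 0, "z": -0.022, "rx": 0, "ry": 0, "rz": 0, "hand": 0.7}]}}

```text
time_s: 59.73
ee_pos: [533.9, -57.1, 25.1]
ee_rot: [180.0, -0.1, 172.9]
contact_force: [0.4, 0.3, 0.5]
gripper_width: 72.8
grasp_force: 0.0
```

Request:
{"api": "play_rows", "payload": {"plan": [{"x": 0, "y": 0, "z": 0, "rx": 0, "ry": 0, "rz": 0, "hand": 0.7}, {"x": 0, "y": 0, "z": 0, "rx": 0, "ry": 0, "rz": 0, "hand": 0.7}, {"x": 0, "y": 0, "z": 0, "rx": 0, "ry": 0, "rz": 0, "hand": -0.5}, {"x": 0, "y": 0, "z": 0, "rx": 0, "ry": 0, "rz": 0, "hand": -0.5}, {"x": 0, "y": 0, "z": 0, "rx": 0, "ry": 0, "rz": 0, "hand": -0.5}], "force": 60}}

```text
time_s: 60.15
ee_pos: [535.6, -57.5, 29.2]
ee_rot: [-180.0, 0.2, 172.9]
contact_force: [-2.3, 2.3, 10.6]
gripper_width: 48.5
grasp_force: 61.3
```

Request:
{"api": "play_rows", "payload": {"plan": [{"x": 0, "y": 0, "z": 0, "rx": 0, "ry": 0, "rz": 0, "hand": -0.5}, {"x": 0, "y": 0, "z": 0, "rx": 0, "ry": 0, "rz": 0, "hand": -0.5}, {"x": 0, "y": 0, "z": 0, "rx": 0, "ry": 0, "rz": 0, "hand": -0.5}]}}

```text
time_s: 60.4
ee_pos: [535.7, -57.5, 29.2]
ee_rot: [-180.0, 0.2, 172.9]
contact_force: [-2.8, 0.6, 10.9]
gripper_width: 48.8
grasp_force: 61.4
```

Request:
{"api": "play_rows", "payload": {"plan": [{"x": -0.008, "y": 0, "z": 0.04, "rx": 0, "ry": 0, "rz": 0, "hand": -0.5}, {"x": 0, "y": 0, "z": 0.08, "rx": 0, "ry": 0, "rz": 0, "hand": -0.5}, {"x": 0, "y": 0, "z": 0.08, "rx": 0, "ry": 0, "rz": 0, "hand": -0.5}, {"x": 0, "y": 0, "z": 0.08, "rx": 0, "ry": 0, "rz": 0, "hand": -0.5}, {"x": 0, "y": 0, "z": 0.08, "rx": 0, "ry": 0, "rz": 0, "hand": -0.5}]}}

```text
time_s: 60.82
ee_pos: [530.2, -57.4, 210.0]
ee_rot: [-180.0, 0.1, 172.9]
contact_force: [1.4, -0.1, -3.8]
gripper_width: 48.7
grasp_force: 63.5
```

Request:
{"api": "play_rows", "payload": {"plan": [{"x": 0, "y": 0, "z": 0.06, "rx": 0, "ry": 0, "rz": 0, "hand": -0.5}, {"x": -0.0114, "y": 0.0749, "z": 0, "rx": 0, "ry": 0, "rz": -0.1064, "hand": -0.5}, {"x": -0.0114, "y": 0.0749, "z": 0, "rx": 0, "ry": 0, "rz": -0.1064, "hand": -0.5}, {"x": -0.0114, "y": 0.0749, "z": 0, "rx": 0, "ry": 0, "rz": -0.1064, "hand": -0.5}, {"x": -0.0114, "y": 0.0749, "z": 0, "rx": 0, "ry": 0, "rz": -0.1064, "hand": -0.5}]}}

```text
time_s: 61.23
ee_pos: [507.1, 93.8, 238.1]
ee_rot: [180.0, 0.1, 153.5]
contact_force: [0.4, -0.5, -2.6]
gripper_width: 48.6
grasp_force: 63.5
```

Request:
{"api": "play_rows", "payload": {"plan": [{"x": -0.0114, "y": 0.0749, "z": 0, "rx": 0, "ry": 0, "rz": -0.1064, "hand": -0.5}, {"x": -0.0114, "y": 0.0749, "z": 0, "rx": 0, "ry": 0, "rz": -0.1064, "hand": -0.5}, {"x": -0.0114, "y": 0.0749, "z": 0, "rx": 0, "ry": 0, "rz": -0.1064, "hand": -0.5}, {"x": -0.0114, "y": 0.0749, "z": 0, "rx": 0, "ry": 0, "rz": -0.1064, "hand": -0.5}, {"x": -0.0114, "y": 0.0749, "z": 0, "rx": 0, "ry": 0, "rz": -0.1064, "hand": -0.5}]}}

```text
time_s: 61.65
ee_pos: [478.5, 281.3, 238.1]
ee_rot: [179.9, 0.0, 129.6]
contact_force: [0.8, -0.2, -3.3]
gripper_width: 48.6
grasp_force: 63.5
```

Request:
{"api": "play_rows", "payload": {"plan": [{"x": -0.0114, "y": 0.0749, "z": 0, "rx": 0, "ry": 0, "rz": -0.1064, "hand": -0.5}, {"x": 0, "y": 0, "z": 0, "rx": 0, "ry": 0, "rz": 0, "hand": -0.5}, {"x": 0, "y": 0, "z": 0, "rx": 0, "ry": 0, "rz": 0, "hand": -0.5}, {"x": 0, "y": 0, "z": 0, "rx": 0, "ry": 0, "rz": 0, "hand": -0.5}, {"x": 0, "y": 0, "z": 0, "rx": 0, "ry": 0, "rz": 0, "hand": -0.5}]}}

```text
time_s: 62.07
ee_pos: [473.8, 316.1, 237.4]
ee_rot: [180.0, 0.0, 125.0]
contact_force: [-0.8, 0.6, -3.6]
gripper_width: 48.5
grasp_force: 63.6
```

```bash
python3 - <<'E'
from h import *
s=bot.read_state();print(s['ee_pos'].round(1),s['ee_rot'].round(1),s['gripper_width'],s['grasp_force'])
E
```

```text
[473.8 316.1 237.4] [180.   0. 125.] 48.46805494795055 63.635358810424805
```

Same lowering as before (contact expected at TCP z ≈ 134).

Request:
{"api": "play_rows", "payload": {"plan": [{"x": 0, "y": 0, "z": -0.05, "rx": 0, "ry": 0, "rz": 0, "hand": -0.5}, {"x": 0, "y": 0, "z": -0.06, "rx": 0, "ry": 0, "rz": 0, "hand": -0.5}, {"x": 0, "y": 0, "z": -0.05, "rx": 0, "ry": 0, "rz": 0, "hand": -0.5}, {"x": 0, "y": 0, "z": -0.03, "rx": 0, "ry": 0, "rz": 0, "hand": -0.5}, {"x": 0, "y": 0, "z": 0, "rx": 0, "ry": 0, "rz": 0, "hand": -0.5}]}}

```text
time_s: 62.48
ee_pos: [472.8, 315.2, 139.0]
ee_rot: [-179.7, -0.0, 124.9]
contact_force: [-0.1, -0.7, -2.3]
gripper_width: 48.5
grasp_force: 63.5
```

Request:
{"api": "play_rows", "payload": {"plan": [{"x": 0, "y": 0, "z": 0, "rx": 0, "ry": 0, "rz": 0, "hand": -0.5}, {"x": 0, "y": 0, "z": -0.008, "rx": 0, "ry": 0, "rz": 0, "hand": -0.5}, {"x": 0, "y": 0, "z": -0.006, "rx": 0, "ry": 0, "rz": 0, "hand": -0.5}, {"x": 0, "y": 0, "z": 0, "rx": 0, "ry": 0, "rz": 0, "hand": -0.5}, {"x": 0, "y": 0, "z": 0, "rx": 0, "ry": 0, "rz": 0, "hand": -0.5}]}}

```text
time_s: 62.9
ee_pos: [473.8, 317.1, 135.5]
ee_rot: [180.0, 0.0, 125.0]
contact_force: [1.3, -0.2, -3.1]
gripper_width: 48.7
grasp_force: 63.5
```

Request:
{"api": "play_rows", "payload": {"plan": [{"x": 0, "y": 0, "z": -0.002, "rx": 0, "ry": 0, "rz": 0, "hand": -0.5}, {"x": 0, "y": 0, "z": -0.001, "rx": 0, "ry": 0, "rz": 0, "hand": -0.5}, {"x": 0, "y": 0, "z": 0, "rx": 0, "ry": 0, "rz": 0, "hand": -0.5}]}}

```text
time_s: 63.15
ee_pos: [473.9, 317.3, 134.2]
ee_rot: [179.9, 0.0, 125.0]
contact_force: [-1.1, 0.4, 3.3]
gripper_width: 49.1
grasp_force: 64.3
```

Request:
{"api": "play_rows", "payload": {"plan": [{"x": 0, "y": 0, "z": 0, "rx": 0, "ry": 0, "rz": 0, "hand": 0.5}, {"x": 0, "y": 0, "z": 0, "rx": 0, "ry": 0, "rz": 0, "hand": 0.5}, {"x": 0, "y": 0, "z": 0, "rx": 0, "ry": 0, "rz": 0, "hand": 0.5}, {"x": 0, "y": 0, "z": 0.04, "rx": 0, "ry": 0, "rz": 0, "hand": 0.5}, {"x": 0, "y": 0, "z": 0.08, "rx": 0, "ry": 0, "rz": 0, "hand": 0.5}]}}

```text
time_s: 63.57
ee_pos: [472.1, 316.1, 190.0]
ee_rot: [-179.5, -0.0, 125.0]
contact_force: [1.7, -0.5, 0.1]
gripper_width: 64.4
grasp_force: 0.0
```

Request:
{"api": "play_rows", "payload": {"plan": [{"x": 0, "y": 0, "z": 0.08, "rx": 0, "ry": 0, "rz": 0, "hand": 0.5}, {"x": -0.072, "y": -0.0226, "z": 0, "rx": 0, "ry": 0, "rz": 0, "hand": -0.43}, {"x": -0.072, "y": -0.0226, "z": 0, "rx": 0, "ry": 0, "rz": 0, "hand": -0.43}, {"x": -0.072, "y": -0.0226, "z": 0, "rx": 0, "ry": 0, "rz": 0, "hand": -0.43}, {"x": -0.072, "y": -0.0226, "z": 0, "rx": 0, "ry": 0, "rz": 0, "hand": -0.43}]}}

```text
time_s: 63.98
ee_pos: [328.0, 271.1, 233.3]
ee_rot: [180.0, -0.0, 125.0]
contact_force: [0.3, 1.1, 0.2]
gripper_width: 24.1
grasp_force: 0.0
```

Request:
{"api": "play_rows", "payload": {"plan": [{"x": 0, "y": 0, "z": 0, "rx": 0, "ry": 0, "rz": 0, "hand": -0.43}, {"x": 0, "y": 0, "z": 0, "rx": 0, "ry": 0, "rz": 0, "hand": -0.43}, {"x": 0, "y": 0, "z": 0, "rx": 0, "ry": 0, "rz": 0, "hand": -0.43}, {"x": 0, "y": 0, "z": 0, "rx": 0, "ry": 0, "rz": 0, "hand": -0.43}]}}

```text
time_s: 64.32
ee_pos: [330.5, 272.1, 233.6]
ee_rot: [180.0, 0.0, 125.0]
contact_force: [-0.5, 0.2, 0.4]
gripper_width: 24.3
grasp_force: 0.0
```

```bash
python3 - <<'E'
from h import *
im,d,m,s=snap('wrist','wrist24');P=cloud(im,d,m);print(s['ee_pos'].round(1),s['ee_rot'].round(1),s['gripper_width'])
for c in ((422,391),(474,317)):
    t=P[(P[...,2]>157)&(P[...,2]<167)&(np.hypot(P[...,0]-c[0],P[...,1]-c[1])<35)]
    print(len(t)); 
    if len(t)>10: print(cv2.minAreaRect(t[:,:2].astype(np.float32)), np.percentile(t[:,2],[5,50,95]).round(1))
a=.8192;b=.5736;q=P[(P[...,2]>146)&(P[...,2]<162)&(P[...,1]>180)];x=q[:,0]*a+q[:,1]*b;y=-q[:,0]*b+q[:,1]*a
k=(x>400)&(x<440);print('bar x',np.percentile(x[k],[1,50,99]).round(1),'y',np.percentile(y[k],[1,99]).round(1))
E
```

```text
[330.5 272.1 233.6] [180.   0. 125.] 24.305369995237424
998
((422.3544616699219, 390.9081115722656), (51.526824951171875, 8.358365058898926), 35.139190673828125) [160.7 162.6 163.8]
874
((473.7036437988281, 318.45928955078125), (50.98015213012695, 9.44309139251709), 34.82151794433594) [157.9 162.5 163.7]
bar x [421.2 427.4 439.1] y [-26.5  97.7]
```

View pics/wrist24.png

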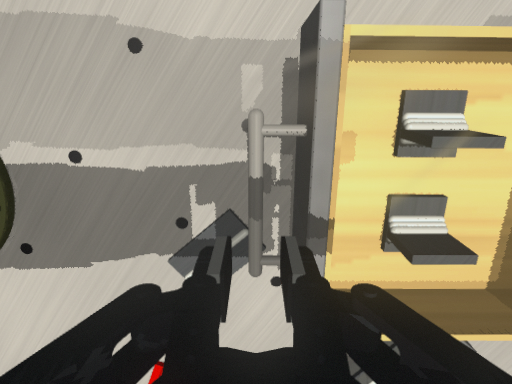

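Request:
{"api": "play_rows", "payload": {"plan": [{"x": 0, "y": 0, "z": -0.06, "rx": 0, "ry": 0, "rz": 0, "hand": -0.43}, {"x": 0, "y": 0, "z": -0.06, "rx": 0, "ry": 0, "rz": 0, "hand": -0.43}, {"x": 0, "y": 0, "z": -0.05, "rx": 0, "ry": 0, "rz": 0, "hand": -0.43}, {"x": 0, "y": 0, "z": -0.026, "rx": 0, "ry": 0, "rz": 0, "hand": -0.43}, {"x": 0, "y": 0, "z": 0, "rx": 0, "ry": 0, "rz": 0, "hand": -0.43}]}}

```text
time_s: 64.78
ee_pos: [330.8, 272.3, 134.4]
ee_rot: [180.0, 0.0, 125.0]
contact_force: [0.3, 0.0, 0.8]
gripper_width: 24.4
grasp_force: 0.0
```

Request:
{"api": "play_rows", "payload": {"plan": [{"x": 0, "y": 0, "z": 0, "rx": 0, "ry": 0, "rz": 0, "hand": -1}, {"x": 0, "y": 0, "z": 0, "rx": 0, "ry": 0, "rz": 0, "hand": -1}, {"x": 0, "y": 0, "z": 0, "rx": 0, "ry": 0, "rz": 0, "hand": -1}, {"x": 0, "y": 0, "z": 0, "rx": 0, "ry": 0, "rz": 0, "hand": -1}], "force": 30}}

```text
time_s: 65.12
ee_pos: [329.7, 271.6, 135.2]
ee_rot: [-180.0, 0.0, 125.0]
contact_force: [2.4, -2.3, -6.0]
gripper_width: 10.1
grasp_force: 29.1
```

Request:
{"api": "play_rows", "payload": {"plan": [{"x": 0.004, "y": 0.0028, "z": 0, "rx": 0, "ry": 0, "rz": 0, "hand": -1}, {"x": 0.008, "y": 0.0056, "z": 0, "rx": 0, "ry": 0, "rz": 0, "hand": -1}, {"x": 0.012, "y": 0.0084, "z": 0, "rx": 0, "ry": 0, "rz": 0, "hand": -1}, {"x": 0.016, "y": 0.0112, "z": 0, "rx": 0, "ry": 0, "rz": 0, "hand": -1}, {"x": 0.02, "y": 0.014, "z": 0, "rx": 0, "ry": 0, "rz": 0, "hand": -1}]}}

```text
time_s: 65.53
ee_pos: [359.9, 292.6, 135.2]
ee_rot: [-179.9, 0.0, 125.0]
contact_force: [3.1, -5.7, -5.7]
gripper_width: 9.7
grasp_force: 29.4
```

Request:
{"api": "play_rows", "payload": {"plan": [{"x": 0.02, "y": 0.014, "z": 0, "rx": 0, "ry": 0, "rz": 0, "hand": -1}, {"x": 0.02, "y": 0.014, "z": 0, "rx": 0, "ry": 0, "rz": 0, "hand": -1}, {"x": 0.02, "y": 0.014, "z": 0, "rx": 0, "ry": 0, "rz": 0, "hand": -1}, {"x": 0.02, "y": 0.014, "z": 0, "rx": 0, "ry": 0, "rz": 0, "hand": -1}, {"x": 0.02, "y": 0.014, "z": 0, "rx": 0, "ry": 0, "rz": 0, "hand": -1}]}}

```text
time_s: 65.95
ee_pos: [410.6, 327.6, 135.2]
ee_rot: [-179.9, 0.1, 125.0]
contact_force: [4.1, -6.5, -1.6]
gripper_width: 9.6
grasp_force: 29.6
```

Request:
{"api": "play_rows", "payload": {"plan": [{"x": 0.02, "y": 0.014, "z": 0, "rx": 0, "ry": 0, "rz": 0, "hand": -1}, {"x": 0.02, "y": 0.014, "z": 0, "rx": 0, "ry": 0, "rz": 0, "hand": -1}, {"x": 0.02, "y": 0.014, "z": 0, "rx": 0, "ry": 0, "rz": 0, "hand": -1}, {"x": 0.02, "y": 0.014, "z": 0, "rx": 0, "ry": 0, "rz": 0, "hand": -1}, {"x": 0.02, "y": 0.014, "z": 0, "rx": 0, "ry": 0, "rz": 0, "hand": -1}]}}

```text
time_s: 66.37
ee_pos: [460.8, 362.4, 135.2]
ee_rot: [-180.0, 0.1, 125.0]
contact_force: [4.2, -8.2, -1.5]
gripper_width: 10.1
grasp_force: 29.7
```

Request:
{"api": "play_rows", "payload": {"plan": [{"x": 0.016, "y": 0.0112, "z": 0, "rx": 0, "ry": 0, "rz": 0, "hand": -1}, {"x": 0.012, "y": 0.0084, "z": 0, "rx": 0, "ry": 0, "rz": 0, "hand": -1}, {"x": 0.006, "y": 0.0042, "z": 0, "rx": 0, "ry": 0, "rz": 0, "hand": -1}, {"x": 0.004, "y": 0.0028, "z": 0, "rx": 0, "ry": 0, "rz": 0, "hand": -1}, {"x": 0, "y": 0, "z": 0, "rx": 0, "ry": 0, "rz": 0, "hand": -1}]}}

```text
time_s: 66.78
ee_pos: [479.9, 375.6, 135.2]
ee_rot: [-180.0, 0.1, 125.0]
contact_force: [6.4, -7.6, -2.9]
gripper_width: 9.7
grasp_force: 29.7
```

Request:
{"api": "play_rows", "payload": {"plan": [{"x": 0.003, "y": 0.0021, "z": 0, "rx": 0, "ry": 0, "rz": 0, "hand": -1}, {"x": 0.002, "y": 0.0014, "z": 0, "rx": 0, "ry": 0, "rz": 0, "hand": -1}, {"x": 0, "y": 0, "z": 0, "rx": 0, "ry": 0, "rz": 0, "hand": -1}]}}

```text
time_s: 67.03
ee_pos: [480.8, 376.3, 135.1]
ee_rot: [-179.7, 0.1, 125.0]
contact_force: [-8.2, -17.1, 4.5]
gripper_width: 9.8
grasp_force: 30.7
```

Request:
{"api": "play_rows", "payload": {"plan": [{"x": 0, "y": 0, "z": 0, "rx": 0, "ry": 0, "rz": 0, "hand": -0.43}, {"x": 0, "y": 0, "z": 0, "rx": 0, "ry": 0, "rz": 0, "hand": -0.43}, {"x": 0, "y": 0, "z": 0, "rx": 0, "ry": 0, "rz": 0, "hand": -0.43}, {"x": 0, "y": 0, "z": 0.06, "rx": 0, "ry": 0, "rz": 0, "hand": -0.43}, {"x": 0, "y": 0, "z": 0.08, "rx": 0, "ry": 0, "rz": 0, "hand": -0.43}]}}

```text
time_s: 67.45
ee_pos: [480.1, 377.5, 203.3]
ee_rot: [-179.7, -0.0, 125.0]
contact_force: [0.6, 0.7, -0.1]
gripper_width: 24.4
grasp_force: 0.0
```

Request:
{"api": "play_rows", "payload": {"plan": [{"x": 0, "y": 0, "z": 0.08, "rx": 0, "ry": 0, "rz": 0, "hand": -0.43}, {"x": -0.03, "y": -0.05, "z": 0.05, "rx": 0, "ry": 0, "rz": 0, "hand": 1}, {"x": -0.03, "y": -0.05, "z": 0.05, "rx": 0, "ry": 0, "rz": 0, "hand": 1}, {"x": -0.02, "y": -0.05, "z": 0.03, "rx": 0, "ry": 0, "rz": 0, "hand": 1}, {"x": 0, "y": 0, "z": 0, "rx": 0, "ry": 0, "rz": 0, "hand": 1}]}}

```text
time_s: 67.87
ee_pos: [440.8, 301.0, 315.2]
ee_rot: [179.6, 0.0, 125.0]
contact_force: [0.6, 0.8, 1.0]
gripper_width: 71.8
grasp_force: 0.0
```

Request:
{"api": "play_rows", "payload": {"plan": [{"x": 0, "y": 0, "z": 0, "rx": 0, "ry": 0, "rz": 0, "hand": 1}, {"x": 0, "y": 0, "z": 0, "rx": 0, "ry": 0, "rz": 0, "hand": 1}, {"x": 0, "y": 0, "z": 0, "rx": 0, "ry": 0, "rz": 0, "hand": 1}]}}

```text
time_s: 68.12
ee_pos: [441.2, 303.5, 309.5]
ee_rot: [-179.9, -0.0, 125.0]
contact_force: [0.4, 0.1, -0.2]
gripper_width: 85.6
grasp_force: 0.0
```

```bash
python3 - <<'E'
from h import *
im,d,m,s=snap('wrist','wrist25');P=cloud(im,d,m);print(s['ee_pos'].round(1),s['contact_force'].round(1))
a=.8192;b=.5736;q=P[(P[...,2]>146)&(P[...,2]<162)&(P[...,1]>250)&(P[...,0]>400)];x=q[:,0]*a+q[:,1]*b
k=(x>590)&(x<620);print('bar x',np.percentile(x[k],[1,50,99]).round(1), 'face',np.percentile(x[(x>630)&(x<655)],50).round(1))
im,d,m,s=snap('scene','scene25');P=cloud(im,d,m);head(P,im);print(s['time_s'])
E
```

```text
[441.2 303.5 309.5] [ 0.4  0.1 -0.2]
bar x [604.2 609.  619. ] face 645.0
head 83 [-180.7 -170.6 -158.6]
68.1667
```

```bash
python3 -c "
from cell import bot
print(bot.job_done())"
```

```text
the job is handed in; nothing more can be done
None
```

I handed the job in at about 68 s with no verdict returned: I found two coupons and scanned both seams of each, put them upright in the top drawer and shut it (the camera shows it closed), and the scan head is back home at its end stop; I did not see inside the shut drawer.

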